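Pack relays into a magazine tube

TASK

Lift the top empty magazine tube off the pile and lay it in the loading jig's cradle with its open end to the feed track. Feed every relay on the mat, pins down, along the track into the tube one behind another, each pushing the ones before it deeper, and close the open end with the loose stopper pushed in until its lip meets the tube. Then lay the full tube flat in the output tray, along it, without disturbing the two spare tubes, the multimeter or the tape roll.

Things in the scene. Friction and masses are not known exactly. Their poses are not given: they have to be found in the camera images.
- tube: Empty magazine tube on top of the pile: clear plastic box profile 186 long x 38 wide x 27.5 high (mm), 60 g. Origin: centre of its underside; x along its length, z up. Its -x end is open, its +x end closed by a fixed black end wall (inner face at x=+89). It takes five relays (160 mm) and the loose stopper's nose (20 mm) in its 182 mm.
- tube_mouth (a point): Centre of that tube's open end (x=-93, z=15 mm in its frame). Side walls 1.8, floor and roof 2 thick; 34.4 wide inside. A centre rib 12 wide along the floor (top at z=6) carries the relays' cases, their pins astride it; 19.5 between rib and roof.
- spare_a: One of the two tubes, same pattern, lying side by side under the top one, parallel to it; origin and axes as for tube. Stays where it is.
- spare_b: The other lower tube of the pile. Stays where it is.
- jig: Tube loading jig, fixed on the bench: aluminium base plate 302 x 64 x 8 mm. Origin at bench level; +x is the feed direction, z up. Feed track at x=-95 to 0, then in line the cradle for the tube at x=0 to 192, with an end stop (32 wide, top at z=26) at x=192 for the tube's closed end.
- jig_track (a point): On top of the track's centre rail, at x=-60, z=15 mm in the jig's frame: a relay can be set down here, case on the rail, pins astride it. Rail 12 wide, 1 mm higher than the rib of a tube in the cradle. Side walls, tops at z=20, stand 35 apart inside at x=-95 to -40 and narrow to 31 at x=0.
- jig_seat (a point): On the cradle's floor (x=96, z=8 mm in the jig's frame): the tube's origin belongs here, with 3 mm of play either way along x and 1 mm across. Short cheeks at x=6..46 and 144..184, flaring from 40 apart at z=12 to 53 apart at z=25, guide the tube; between them its sides are free for fingers.
- plug: Loose black rubber end stopper, 25 g. Origin: underside, in the plane of the lip's front face; x towards the nose, z up. Nose x=0..20, 27.6 wide (23 at the tip), 17 high; lip x=-4..0, 34 wide, z=6.5 to 18 (it passes over the track walls and meets the tube's end); tail to hold it by x=-28..0, 14 wide, 24 high.
- plug_nose (a point): Tip of the stopper's nose, x=20, z=8 mm in its frame. With its underside on the track rail the stopper is at the right height for the tube. It fits with 2 to 3 mm of play and stays in by friction while the tube is kept level and carried smoothly.
- work_mat: Teal silicone mat 360 x 280 x 3 mm fixed on the bench, where the relays and the stopper lie; its origin is the centre of its underside, its top at z=3.
- out_tray: Grey output tray fixed on the bench, 280 x 130 x 20 mm, wall 3, floor 3 thick, x along its length. Origin: centre of its underside.
- multimeter: Red hand-held multimeter lying beyond the jig, 170 x 80 x 48 mm; bystander.
- tape: Tan tape roll lying flat, 76 across, 20 high; bystander.
- relay1: A sealed power relay, plain black case, grey top with a dark line along x, 32 long (x) x 28 wide (y) x 17 high mm, standing on four pins 3 mm long at its corners (x=+-12, y=+-11), 25 g. Origin: centre between the pin tips, so its case spans z=3 to 20. Either end may go first. Some of the five may be absent (then None).
- relay2: A sealed power relay, plain black case, grey top with a dark line along x, 32 long (x) x 28 wide (y) x 17 high mm, standing on four pins 3 mm long at its corners (x=+-12, y=+-11), 25 g. Origin: centre between the pin tips, so its case spans z=3 to 20. Either end may go first. Some of the five may be absent (then None).
- relay3: A sealed power relay, plain black case, grey top with a dark line along x, 32 long (x) x 28 wide (y) x 17 high mm, standing on four pins 3 mm long at its corners (x=+-12, y=+-11), 25 g. Origin: centre between the pin tips, so its case spans z=3 to 20. Either end may go first. Some of the five may be absent (then None).
- relay4: A sealed power relay, plain black case, grey top with a dark line along x, 32 long (x) x 28 wide (y) x 17 high mm, standing on four pins 3 mm long at its corners (x=+-12, y=+-11), 25 g. Origin: centre between the pin tips, so its case spans z=3 to 20. Either end may go first. Some of the five may be absent (then None).
- relay5: A sealed power relay, plain black case, grey top with a dark line along x, 32 long (x) x 28 wide (y) x 17 high mm, standing on four pins 3 mm long at its corners (x=+-12, y=+-11), 25 g. Origin: centre between the pin tips, so its case spans z=3 to 20. Either end may go first. Some of the five may be absent (then None).
Mind the look-alikes: they are no part of the job. Leave any red look-alike of the relay5 alone.

How it is judged:
By the outcome, as a careful person would: the job done as asked, in the order asked, and still so for the second after the job is handed in, with the robot touching nothing.
Of relay1, relay2, relay3, relay4, relay5 only 3 to 5 are there at a start; the rules pass over those that are not, and their reading is None.
At some moment in a run one of relay1, relay2, relay3, relay4, relay5 may be knocked a few centimetres aside while the robot is not near it.
Once in a run the grip may slacken for a moment while it holds something.
It also fails if it takes over 210 s, if anything falls off the work surface, if the arm or the gripper's body presses on something with over 40 N, if the wrist force passes 120 N, or if a joint passes its speed limit or range.

ROBOT

A 6-joint arm with a two-finger parallel gripper is mounted at the origin on the work surface. World frame = base frame: x ahead of the robot, y to its left, z up, the work surface at z = 0. Lengths are in mm, angles in rad, forces in N, time in s.
With the tool pointing down it reaches from about 375 to 825 mm from the base axis. Payload 5.5 kg.
Tool frame: the origin (TCP) lies where the fingers leave the gripper's body, on its centre line; the fingertips stand manip.tip_extent ahead of it and the grasp point (between the pads) lies 54 mm ahead of it (manip.tip_extent is the distance from the TCP to the fingertips, in mm); z points along the fingers, x is the direction in which the jaws open and shut, and the axes are right-handed (so a half turn about z gives the same grasp; the last joint's range is limited). The gripper opens to 85 mm and grips with 20 to 120 N. Pads are 22 mm wide; open, the fingers measure 114 mm over their backs; the gripper's body (76 mm by 85 mm) begins 54 mm behind the grasp point. The pads swing forward as they close: fully open they stand 13 mm farther back than shut.
Start: joints at [1.164, 0.314, -0.047, 1.21, 0, 1.571], TCP at [237.4, 551.032, 303.899] pointing down, gripper open.
Joint ranges: [-2.67, 2.67], [-0.69, 1.73], [-1.03, 1.25], [-2.08, 2.16], [-1.42, 1.45], [-3.14, 3.14]. Speed limits (rad/s): [2.39, 2.39, 3.01, 3.14, 3.14, 3.14].

INTERFACE

Orientations are given as a unit quaternion [w, x, y, z].
In Python, from rig import manip, cams, hand_in gives the robot as it stands. The module is installed in compiled form; this text tells all that it offers.
- The arm moves only by the tool step_arm, never from a script. Its argument "targets" is a list that holds one entry, the list of rows, each a list of 4 numbers: the shift along the tool's x, y, z in units of 40 mm (1.0 is 40 mm), then the turn about the tool's z in units of 6 degrees (1.0 is 6 degrees). In form: [[[x, y, z, turn], ...]]. A call has 1 to 10 rows; each row shifts and turns the pose as measured when the row begins, along the tool's axes as they then stand; what a row does not reach is not made up. A row lasts 1/8 s, in which the tool goes at most 62.5 mm and 10.7 degrees, less where a joint would pass 70% of its speed; a pose out of reach is approached as far as the arm can. A call with a number of a shift or a turn outside -1 to 1 is refused whole. A call with a gripper value outside its range is refused whole. "claw" is the finger opening in mm, from 0 to 85.4, set as the call begins (left out, the last holds). The fingers move at their own pace and stop on an object; "force" is the grip in N (left out, the last holds). Time passes only in rows, so rows that do not move let the fingers close. It gives the time, the measured TCP pose, the force and the opening at its end, in the units of the state.
- manip.read_state(): the state, without advancing time (a new reading comes with each control period).
- cams.grab_frame(name): name is "side" or "top" or "wrist"; returns the picture (400x640x3 uint8, red, green, blue); there is no depth.
- cams.camera_model(name): a dict with "camera_matrix" (3x3 intrinsics, pixels), "rvec" (rotation vector, rad) and "tvec" (3), from world to camera coordinates, as OpenCV has them. Camera axes: x right, y down, z forward; pixel columns grow to the right and rows downward; lengths in mm; the calibration is good to about 2 mm. A picture is of the moment at which its call begins: read the wrist's pose just before it. camera_model takes no time and is no camera call; for the wrist camera it gives the pose at the moment of the call.
- hand_in(): hands the job in, once; it reports no verdict.
Trained networks look in the newest picture that a camera, given by its name, has taken for a name from the list of things; names that differ only in an ending like _2 or _b are one class to them, and where a whole thing is asked for, a point or a joint stands for the part that bears it (a point fixed in the world has none). Each returns a list of dicts, best first, with "score" (0 to 1); they miss things now and then, are a little off and sometimes report something else, mostly with a low value. They report only what shows in the picture. A call takes as long as a camera call. They do not tell look-alikes from the thing itself.
- cams.search_frame(camera, label): "position" ([column, row] in pixels, amid what is visible of it).
- cams.place_of(camera, label): "position" ([column, row] in pixels: a listed point, or the origin of a listed thing).
The state is a dict: "t": time; "joint_pos": joint angles; "qd": joint speeds; "joint_torque": joint torques, N m; "position": TCP position; "orientation": TCP orientation; "force": force on the tool from outside, world axes, zero at the start; "wrist_torque": the same for the moment, N m; "grip_width": finger opening in mm.
Only numpy, scipy, OpenCV 4.12 (cv2) and the standard library are available. Lean on these libraries where they do the work, as an engineer would, in place of code of your own. Each camera call takes 0.05 s, during which the arm holds its last target.

## Working session

There is one attempt and no reset: what is moved stays moved. The work goes in short steps, Python scripts to look and compute and a tool call to move; the robot and the scene stay as the last step left them, time stands still between calls to the robot, and variables do not carry over. Pictures are saved under pics/ and viewed, and the job is handed in when it is done.

Besides the shell and the picture viewer there is one more tool, called after "Emit:" in YAML: its name, and indented under it one key for each argument. step_arm: Moves the arm, as the interface text tells. Its arguments: {"type":"object","properties":{"targets":{"type":"array","items":{"type":"array","items":{"type":"array","items":{"type":"number"}}}},"claw":{"type":"number"},"force":{"type":"number"}},"required":["targets"]}

```bash
mkdir -p pics
cat > h.py <<'E'
import numpy as np, cv2
from scipy.spatial.transform import Rotation as R
from rig import manip, cams, hand_in
def model(c):
    m=cams.camera_model(c); return np.array(m["camera_matrix"],float),np.array(m["rvec"],float).ravel(),np.array(m["tvec"],float).ravel()
def ray(c,px,m=None):
    K,r,t=m or model(c); Rm=cv2.Rodrigues(r)[0]
    d=Rm.T@(np.linalg.inv(K)@np.array([px[0],px[1],1.])); o=-Rm.T@t
    return o,d
def at_z(c,px,z,m=None):
    o,d=ray(c,px,m); return o+d*(z-o[2])/d[2]
def proj(c,P,m=None):
    K,r,t=m or model(c); return cv2.projectPoints(np.array(P,float).reshape(-1,1,3),r,t,K,None)[0].reshape(-1,2)
def save(c,name):
    im=cams.grab_frame(c); cv2.imwrite(f"pics/{name}.png",cv2.cvtColor(im,cv2.COLOR_RGB2BGR)); return im
def st():
    s=manip.read_state(); Rm=R.from_quat(np.roll(s["orientation"],-1)).as_matrix()
    return s,np.array(s["position"]),Rm
E
python3 - <<'E'
from h import *
np.set_printoptions(precision=1,suppress=True)
s,p,Rm=st(); print(s["t"],p,Rm,s["grip_width"],manip.tip_extent)
for c in ["top","side","wrist"]:
    save(c,c+"0"); K,r,t=model(c); print(c,K[0,0],-cv2.Rodrigues(r)[0].T@t)
for n in ["tube","tube_mouth","spare_a","jig","jig_track","jig_seat","plug","plug_nose","out_tray","work_mat","relay1","multimeter","tape"]:
    print(n,[(np.round(d["position"]).tolist(),round(d["score"],2)) for d in cams.place_of("top",n)])
E
```

```text
0.0 [237.2 550.6 303. ] [[ 0.4  0.9 -0. ]
 [ 0.9 -0.4 -0. ]
 [-0.   0.  -1. ]] 85.2735289696765 72.6
top 426.5071818199904 [ 474.5    4.3 1212.6]
side 421.08570545049884 [ 421.8 -636.3  726.8]
wrist 345.58850698823954 [168.  580.6 374.1]
tube [([199.0, 274.0], 0.87)]
tube_mouth [([232.0, 264.0], 0.69), ([322.0, 140.0], 0.56)]
spare_a [([207.0, 281.0], 0.87), ([435.0, 242.0], 0.63), ([205.0, 266.0], 0.55)]
jig [([336.0, 226.0], 0.59), ([437.0, 247.0], 0.51), ([440.0, 249.0], 0.47)]
jig_track [([357.0, 223.0], 0.84)]
jig_seat [([302.0, 224.0], 0.89), ([204.0, 266.0], 0.34), ([303.0, 288.0], 0.25)]
plug [([437.0, 247.0], 0.44)]
plug_nose [([432.0, 244.0], 0.55)]
out_tray [([204.0, 201.0], 0.94)]
work_mat []
relay1 [([364.0, 166.0], 0.69), ([368.0, 262.0], 0.68), ([439.0, 276.0], 0.56), ([406.0, 218.0], 0.56), ([432.0, 211.0], 0.47), ([406.0, 276.0], 0.42), ([434.0, 247.0], 0.37), ([203.0, 265.0], 0.21)]
multimeter [([326.0, 144.0], 0.89)]
tape [([301.0, 289.0], 0.55), ([431.0, 248.0], 0.42)]
```

View pics/top0.png

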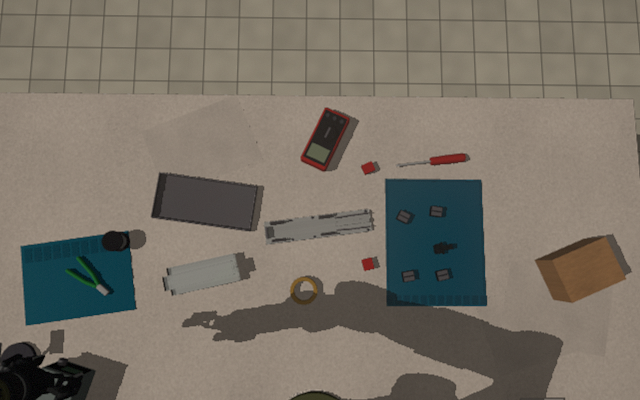

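View pics/side0.png

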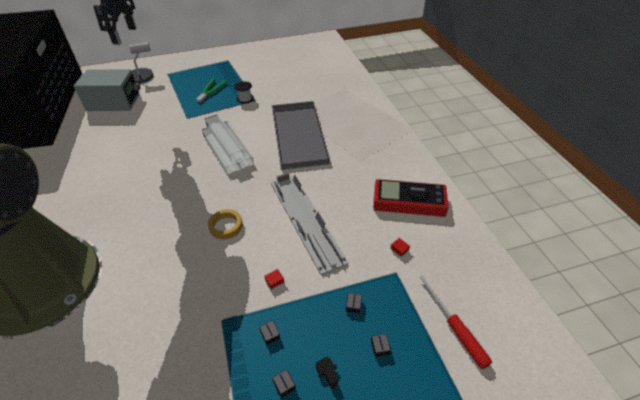

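View pics/wrist0.png

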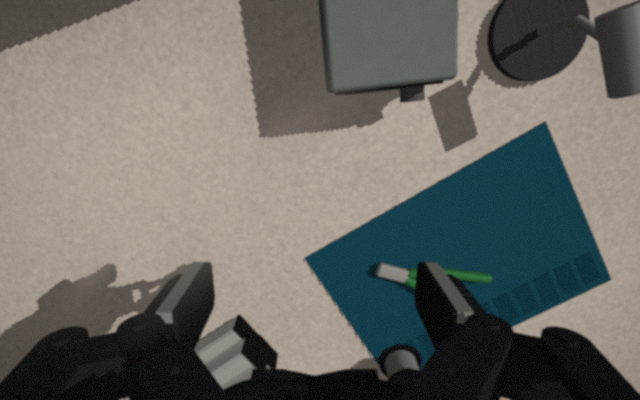

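Run:
```python
import cv2
im=cv2.imread("pics/top0.png")
cv2.imwrite("pics/top0a.png",cv2.resize(im[140:320,330:480],None,fx=5,fy=5,interpolation=cv2.INTER_CUBIC)[:, :800] if 0 else cv2.resize(im[150:300,340:470],None,fx=4,fy=4,interpolation=cv2.INTER_CUBIC))
cv2.imwrite("pics/top0b.png",cv2.resize(im[170:310,140:340],None,fx=4,fy=4,interpolation=cv2.INTER_CUBIC))
```

```text
(no output)
```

View pics/top0a.png

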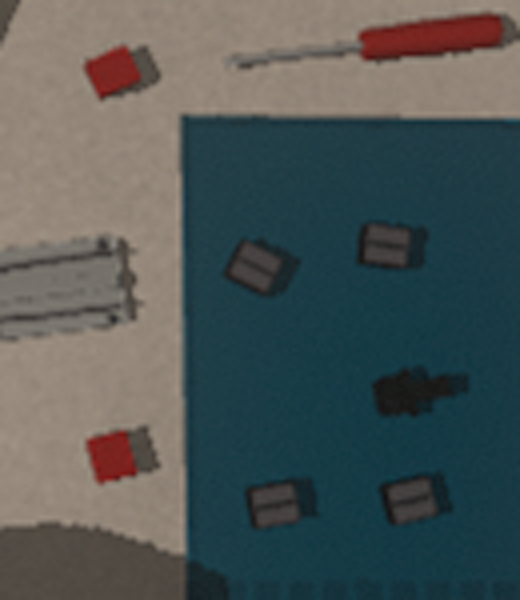

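View pics/top0b.png

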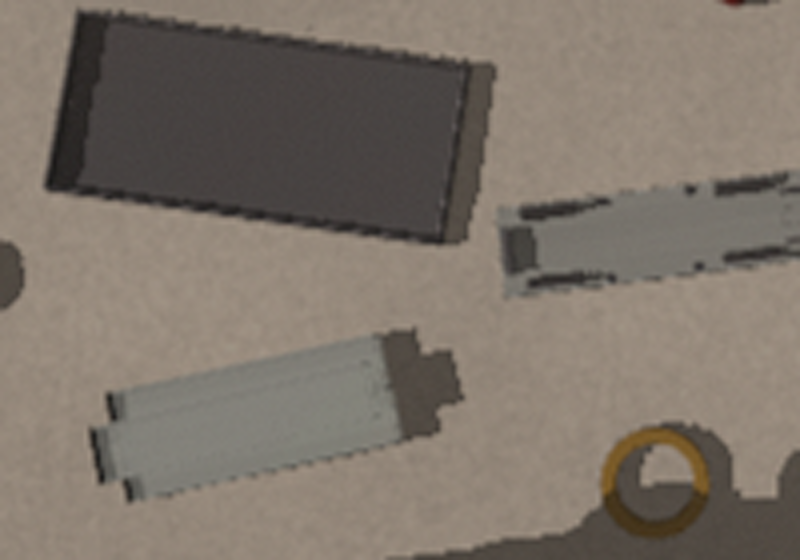

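Run:
```python
from h import *
np.set_printoptions(precision=1,suppress=True)
m=model("top")
def w(p,z): 
    return at_z("top",p,z,m)[:2]
print("jig track",w((357,223),15),"seat",w((302,224),8))
print("jig corners",[w(q,8) for q in [(264.5,223),(266.75,244.25),(372.5,210),(373.75,230)]])
# tube upper: roof z ~55 : corners
o=np.array([140,170])
for n,q in dict(closedT=(92,430),closedB=(102,483),openT=(388,378),openB=(402,440)).items(): print(n,w(o+np.array(q)/4,55))
print("tube",w((199,274),27.5), "mouth",w((232,264),42.5))
for q in [(78,10),(47,188),(496,64),(465,242)]: print("tray",w(o+np.array(q)/4,0 if q[0]>400 else 20))
print("tray c",w((204,201),0))
s,p,Rm=st()
for n in ["relay1","plug","plug_nose"]:
    for d in cams.place_of("top",n)[:7]:
        print(n,d["position"],d["score"],w(d["position"],3))
for n in ["tube","tube_mouth","spare_a","jig_track","jig_seat","relay1","plug","out_tray"]:
    print("side",n,[(np.round(d["position"]).tolist(),round(d["score"],2)) for d in cams.place_of("side",n)])
```

```text
jig track [ 573.7 -119. ] seat [570.4  36.2]
jig corners [array([572.5, 142.1]), array([512.7, 134.6]), array([ 611.7, -164.1]), array([ 554.7, -167.1])]
closedT [421.2 403.7]
closedB [386.5 395.4]
openT [456.6 208. ]
openB [415.6 197.5]
tube [429.9 315.7] mouth [457.7 223.8]
tray [712.6 440. ]
tray [586.2 455.2]
tray [679.8 146.7]
tray [551.6 166. ]
tray c [635.  316.8]
relay1 [364.5, 165.7] 0.69 [ 741.1 -142.8]
relay1 [367.7, 262.5] 0.68 [ 463.3 -149.8]
relay1 [438.8, 276.0] 0.56 [ 426.6 -350. ]
relay1 [405.6, 217.6] 0.56 [ 591.1 -259.4]
relay1 [432.3, 210.7] 0.47 [ 611.4 -336.5]
relay1 [406.0, 275.8] 0.42 [ 426.7 -257.4]
relay1 [434.4, 246.7] 0.37 [ 508.7 -339.8]
plug [436.7, 247.4] 0.44 [ 506.8 -346.3]
plug_nose [432.1, 244.4] 0.55 [ 515.2 -333.4]
side tube [([223.0, 143.0], 0.67)]
side tube_mouth [([235.0, 157.0], 0.55)]
side spare_a [([232.0, 151.0], 0.74), ([316.0, 237.0], 0.73), ([298.0, 204.0], 0.7), ([220.0, 153.0], 0.57), ([327.0, 371.0], 0.43)]
side jig_track [([274.0, 333.0], 0.74), ([326.0, 254.0], 0.57), ([233.0, 147.0], 0.24)]
side jig_seat [([299.0, 206.0], 0.87)]
side relay1 [([286.0, 386.0], 0.86), ([270.0, 334.0], 0.83), ([380.0, 349.0], 0.82), ([354.0, 307.0], 0.67), ([399.0, 248.0], 0.67)]
side plug [([325.0, 372.0], 0.58)]
side out_tray [([298.0, 134.0], 0.79)]
```

```bash
cat >> h.py <<'E'
def yaw_now(Rm): return np.degrees(np.arctan2(Rm[1,0],Rm[0,0]))
def plan(tp,tyaw=None,smax=1.0,tmax=1.0,quiet=False):
    """rows from the present pose to TCP tp (world) and tool-x yaw (deg)."""
    s,p,Rm=st(); y0=yaw_now(Rm)
    if tyaw is None: tyaw=y0
    dy=(tyaw-y0+90)%180-90
    d=np.array(tp,float)-p
    n=int(max(np.ceil(np.abs(d).max()/40/smax-1e-6),np.ceil(abs(dy)/6/tmax-1e-6),1))
    while True:
        rows=[]
        for i in range(n):
            a=np.radians(y0+dy*i/n); X=np.array([np.cos(a),np.sin(a),0]); Z=np.array([0,0,-1.]); Y=np.cross(Z,X)
            e=d/n; rows.append([round(v,2) for v in (e@X/40,e@Y/40,e@Z/40,-dy/n/6)])
        if np.abs(np.array(rows)).max()<=1: break
        n+=1
    print("t",round(s["t"],2),"pos",np.round(p,1),"yaw",round(y0,1),"grip",round(s["grip_width"],1),"F",np.round(s["force"],1),"j6",round(s["joint_pos"][5],2))
    print(n,"rows:",str(rows).replace(" ",""))
E
python3 - <<'E'
from h import *
m=model("wrist"); s,p,Rm=st()
o,d=ray("wrist",(320,200),m); print(Rm.T@(o-p),Rm.T@d)
plan([418,250,270],9.6)
E
```

```text
[-4.61753635e-02 -7.54087745e+01 -7.09263939e+01] [0.01764591 0.29407236 0.95576751]
t 1.35 pos [237.4 551.  303.9] yaw 66.7 grip 85.3 F [ 0.   0.1 -0.4] j6 1.57
10 rows: [[np.float64(-0.51),np.float64(0.71),np.float64(0.08),np.float64(0.95)],[np.float64(-0.44),np.float64(0.76),np.float64(0.08),np.float64(0.95)],[np.float64(-0.36),np.float64(0.8),np.float64(0.08),np.float64(0.95)],[np.float64(-0.28),np.float64(0.83),np.float64(0.08),np.float64(0.95)],[np.float64(-0.2),np.float64(0.86),np.float64(0.08),np.float64(0.95)],[np.float64(-0.11),np.float64(0.87),np.float64(0.08),np.float64(0.95)],[np.float64(-0.02),np.float64(0.88),np.float64(0.08),np.float64(0.95)],[np.float64(0.06),np.float64(0.88),np.float64(0.08),np.float64(0.95)],[np.float64(0.15),np.float64(0.86),np.float64(0.08),np.float64(0.95)],[np.float64(0.24),np.float64(0.85),np.float64(0.08),np.float64(0.95)]]
```

```bash
sed -i 's/rows.append(\[round(v,2)/rows.append([round(float(v),2)/' h.py
python3 - <<'E'
from h import *
plan([418,265,285],9.6)
E
```

```text
t 1.35 pos [237.4 551.  303.9] yaw 66.7 grip 85.3 F [ 0.   0.1 -0.4] j6 1.57
10 rows: [[-0.48,0.7,0.05,0.95],[-0.41,0.74,0.05,0.95],[-0.33,0.78,0.05,0.95],[-0.25,0.81,0.05,0.95],[-0.17,0.83,0.05,0.95],[-0.09,0.84,0.05,0.95],[-0.0,0.85,0.05,0.95],[0.08,0.84,0.05,0.95],[0.17,0.83,0.05,0.95],[0.25,0.81,0.05,0.95]]
```

Emit:
step_arm:
  targets:
    - [[-0.48,0.7,0.05,0.95],[-0.41,0.74,0.05,0.95],[-0.33,0.78,0.05,0.95],[-0.25,0.81,0.05,0.95],[-0.17,0.83,0.05,0.95],[-0.09,0.84,0.05,0.95],[0,0.85,0.05,0.95],[0.08,0.84,0.05,0.95],[0.17,0.83,0.05,0.95],[0.25,0.81,0.05,0.95]]

```text
t: 2.6
position: [419.4, 256.1, 283.8]
orientation: [-0.001, 0.998, 0.071, 0.001]
force: [0.9, -0.2, -0.7]
grip_width: 85.4
```

Run:
```python
from h import *
s,p,Rm=st(); print(s["t"],p,yaw_now(Rm)); save("wrist","w1")
m=model("wrist")
for n in ["tube","tube_mouth","spare_a"]:
    print(n,[(np.round(d["position"]).tolist(),round(d["score"],2)) for d in cams.place_of("wrist",n)])
```

```text
2.6 [419.35628162 256.07631926 283.83289224] 8.091477840628432
tube [([332.0, 118.0], 0.66)]
tube_mouth [([341.0, 216.0], 0.59)]
spare_a [([350.0, 116.0], 0.82), ([314.0, 123.0], 0.59)]
```

View pics/w1.png

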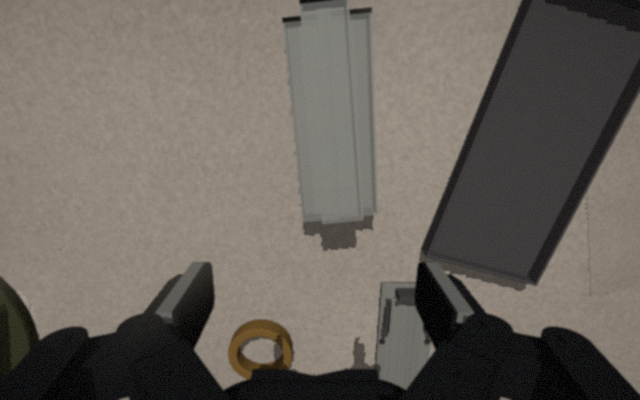

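Run:
```python
import cv2,numpy as np
im=cv2.imread("pics/w1.png")
a=cv2.resize(im[0:80,270:390],None,fx=6,fy=6,interpolation=cv2.INTER_CUBIC)
b=cv2.resize(im[185:265,270:390],None,fx=6,fy=6,interpolation=cv2.INTER_CUBIC)
cv2.imwrite("pics/w1a.png",cv2.convertScaleAbs(a,alpha=1.5)[:300]); cv2.imwrite("pics/w1b.png",cv2.convertScaleAbs(b,alpha=1.5)[:300])
cv2.imwrite("pics/w1c.png",np.vstack([cv2.convertScaleAbs(a,alpha=1.5)[:290],cv2.convertScaleAbs(b,alpha=1.5)[:300]]))
```

```text
(no output)
```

View pics/w1c.png

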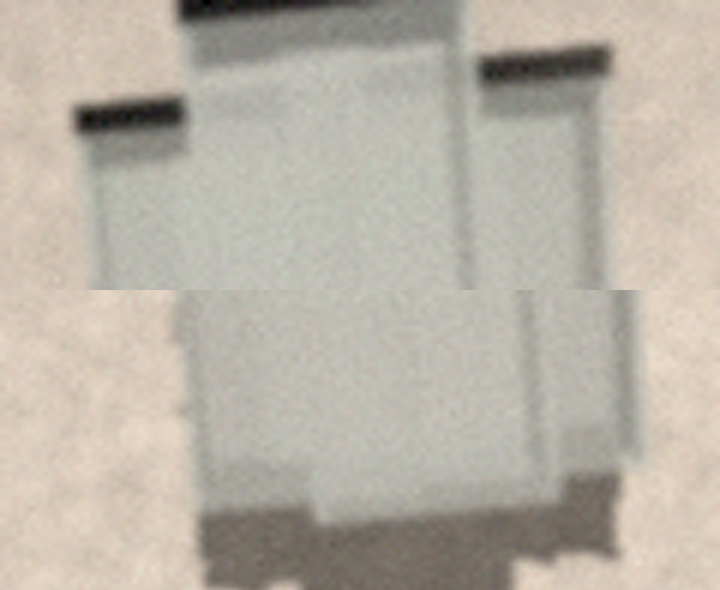

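Run:
```python
from h import *
np.set_printoptions(precision=1,suppress=True)
m=model("wrist")
f=lambda q,z=55:at_z("wrist",q,z,m)[:2]
A,B=f((322.5,223.7)),f((363.3,220)); C=f((300.8,3.7)); D=f((348.3,6.7))
print(A,B,C,D,"width",np.linalg.norm(A-B),"len",np.linalg.norm(A-C))
for P,Q in((A,C),(B,D)): v=Q-P; print(np.degrees(np.arctan2(v[1],v[0])))
# spare right closed corners top z 27.5
print("spares",f((270+80/6,105/6),27.5),f((270+610/6,45/6),27.5),f((270+205/6,185+222/6),27.5),f((270+620/6,185+185/6),27.5))
# jig end
```

```text
[432.8 219.6] [469.6 228.5] [389.1 396.6] [425.8 399.8] width 37.83373530699951 len 182.3671156879486
103.87278126747906
104.34060580747378
spares [374.  390.1] [447.1 408.4] [416.5 208.5] [484.4 224.9]
```

Run:
```python
from h import *
plan([428.5,314.3,150],14.1)
```

```text
t 2.8 pos [419.  256.8 283.8] yaw 8.3 grip 85.4 F [-0.4 -1.   0.3] j6 1.98
4 rows: [[0.11,-0.35,0.84,-0.24],[0.12,-0.34,0.84,-0.24],[0.13,-0.34,0.84,-0.24],[0.14,-0.34,0.84,-0.24]]
```

Emit:
step_arm:
  targets:
    - [[0.11,-0.35,0.84,-0.24],[0.12,-0.34,0.84,-0.24],[0.13,-0.34,0.84,-0.24],[0.14,-0.34,0.84,-0.24],[0,0,0,0]]

```text
t: 3.42
position: [427.8, 321.8, 147.9]
orientation: [-0.003, 0.992, 0.128, 0.003]
force: [-0.2, 0.1, 0.1]
grip_width: 85.2
```

Run:
```python
from h import *
plan([428.5,314.3,104],14.1)
print(manip.tip_extent)
```

```text
t 3.42 pos [427.8 321.8 147.9] yaw 14.8 grip 85.2 F [-0.2  0.1  0.1] j6 1.96
2 rows: [[-0.01,0.09,0.55,0.06],[-0.01,0.09,0.55,0.06]]
72.6
```

Emit:
step_arm:
  targets:
    - [[-0.01,0.09,0.54,0.06],[-0.01,0.09,0.54,0.05],[0,0,0,0]]

```text
t: 3.8
position: [429.3, 317.1, 107.7]
orientation: [-0.004, 0.992, 0.124, 0.004]
force: [-0.1, -1.0, -0.2]
grip_width: 85.4
```

Run:
```python
from h import *
plan([428.5,314.3,104],14.1)
save("side","s2");save("wrist","w2")
```

```text
t 3.8 pos [429.3 317.1 107.7] yaw 14.3 grip 85.4 F [-0.1 -1.  -0.2] j6 1.96
1 rows: [[-0.04,0.06,0.09,0.03]]
```

View pics/w2.png

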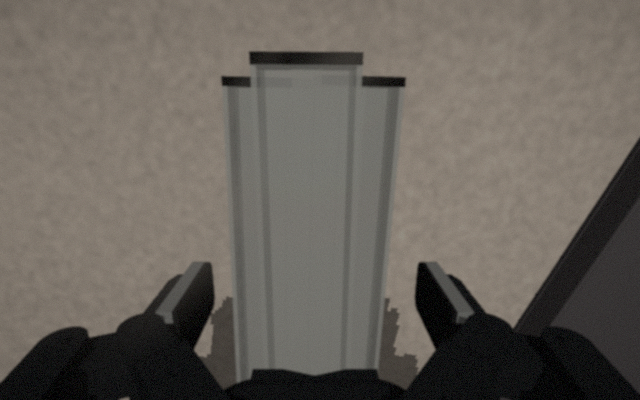

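Emit:
step_arm:
  targets:
    - [[-0.04,0.06,0.07,0.03],[0,0,0,0]]

```text
t: 4.15
position: [430.6, 316.2, 108.6]
orientation: [-0.006, 0.992, 0.123, 0.007]
force: [-0.2, -0.3, 0.8]
grip_width: 85.4
```

Emit:
step_arm:
  targets:
    - [[0,0,0,0],[0,0,0,0],[0,0,0,0],[0,0,0,0],[0,0,0,0],[0,0,0,0]]
  claw: 30
  force: 40

```text
t: 4.9
position: [431.0, 316.4, 109.7]
orientation: [-0.006, 0.992, 0.123, 0.008]
force: [0.0, -0.2, 1.1]
grip_width: 36.9
```

Run:
```python
from h import *
plan([428.5,314.3,104],14.1)
save("wrist","w3")
```

```text
t 4.9 pos [431.  316.4 109.7] yaw 14.1 grip 36.9 F [ 0.  -0.2  1.1] j6 1.96
1 rows: [[-0.07,0.04,0.14,-0.0]]
```

View pics/w3.png

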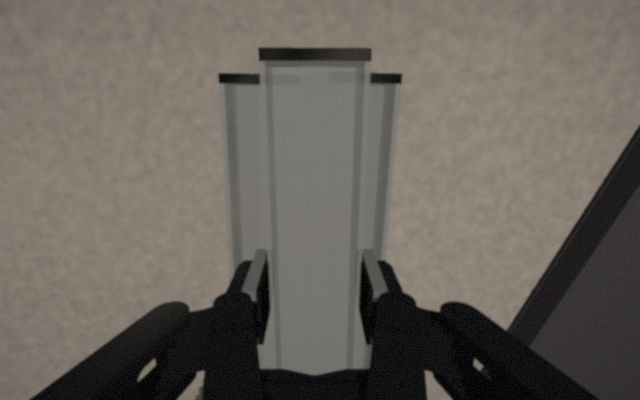

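Emit:
step_arm:
  targets:
    - [[0,0,-0.2,0],[0,0,-0.5,0],[0,0,-0.8,0],[0,0,-0.8,0],[0,0,-0.6,0],[0,0,-0.1,0]]

```text
t: 5.7
position: [428.5, 314.2, 234.0]
orientation: [-0.005, 0.992, 0.123, 0.007]
force: [0.2, -0.2, -0.9]
grip_width: 37.2
```

Run:
```python
from h import *
plan([450,10,260],7.6)
save("wrist","w4");save("side","s4")
```

```text
t 5.7 pos [428.5 314.2 234. ] yaw 14.1 grip 37.2 F [ 0.2 -0.2 -0.9] j6 1.96
8 rows: [[-0.17,0.94,-0.08,0.14],[-0.15,0.94,-0.08,0.14],[-0.14,0.94,-0.08,0.14],[-0.13,0.94,-0.08,0.14],[-0.11,0.95,-0.08,0.14],[-0.1,0.95,-0.08,0.14],[-0.09,0.95,-0.08,0.14],[-0.07,0.95,-0.08,0.14]]
```

View pics/w4.png

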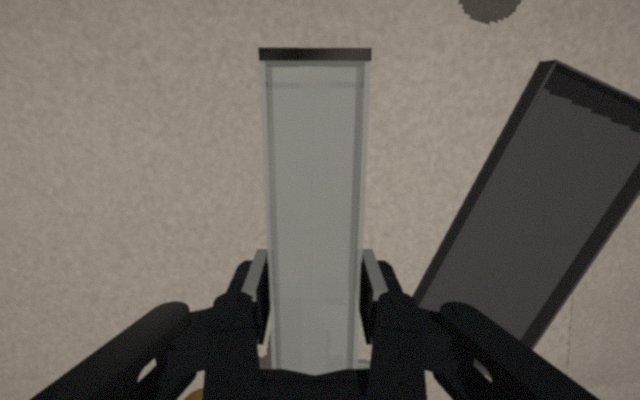

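View pics/s4.png

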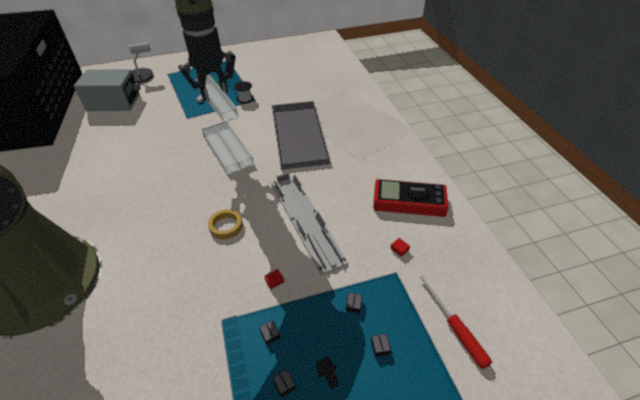

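Emit:
step_arm:
  targets:
    - [[-0.17,0.6,-0.08,0.14],[-0.15,0.94,-0.08,0.14],[-0.14,0.94,-0.08,0.14],[-0.13,0.94,-0.08,0.14],[-0.11,0.95,-0.08,0.14],[-0.1,0.95,-0.08,0.14],[-0.09,0.9,-0.08,0.14],[-0.07,0.6,-0.08,0.14],[0,0.2,0,0],[0,0,0,0]]

```text
t: 7.05
position: [437.5, 20.8, 242.4]
orientation: [-0.003, 0.998, 0.063, -0.004]
force: [0.0, -0.3, -0.0]
grip_width: 37.2
```

Run:
```python
from h import *
np.set_printoptions(precision=1,suppress=True)
plan([450,10,260],7.6)
s,p,Rm=st();m=model("wrist")
im=save("wrist","w5")
for q in [(260,48),(371,48),(265,60),(364,60)]: print(Rm.T@(at_z("wrist",q,p[2]-54.7,m)-p))
for n in ["jig","jig_seat","jig_track"]:
    for d in cams.place_of("wrist",n)[:3]: print(n,np.round(d["position"]),round(d["score"],2),at_z("wrist",d["position"],{"jig":0,"jig_seat":8,"jig_track":15}[n],m))
```

```text
t 7.05 pos [437.5  20.8 242.4] yaw 7.3 grip 37.2 F [ 0.  -0.3 -0. ] j6 1.49
1 rows: [[0.28,0.31,-0.44,-0.05]]
[-18.2 -90.3  55.5]
[ 19.2 -90.2  55.2]
[-16.6 -86.5  55.4]
[ 17.  -86.4  55.2]
jig [440. 270.] 0.91 [573.  -55.1   0. ]
jig_seat [454. 183.] 0.76 [561.4  36.5   8. ]
```

View pics/w5.png

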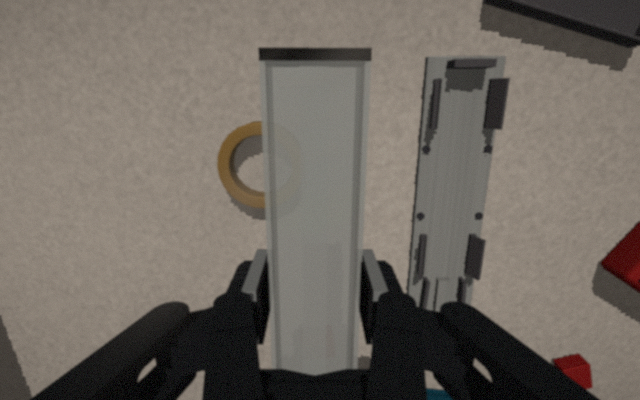

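Run:
```python
import cv2,numpy as np
im=cv2.imread("pics/w5.png")
a=cv2.resize(im[45:165,400:520],None,fx=5,fy=5,interpolation=cv2.INTER_CUBIC)
b=cv2.resize(im[195:315,390:510],None,fx=5,fy=5,interpolation=cv2.INTER_CUBIC)
cv2.imwrite("pics/w5c.png",np.hstack([cv2.convertScaleAbs(a,alpha=1.5)[:,:400*2],cv2.convertScaleAbs(b,alpha=1.5)])[:, :1200][:600, :])
cv2.imwrite("pics/w5a.png",cv2.convertScaleAbs(a,alpha=1.5));cv2.imwrite("pics/w5b.png",cv2.convertScaleAbs(b,alpha=1.5))
```

```text
(no output)
```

View pics/w5a.png

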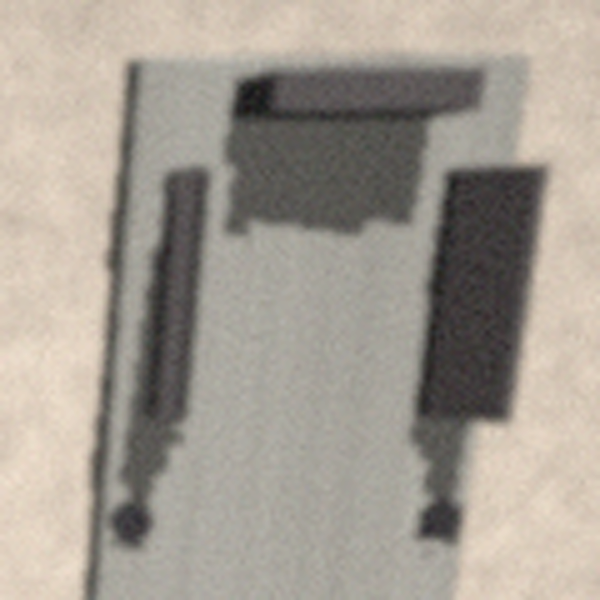

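View pics/w5b.png

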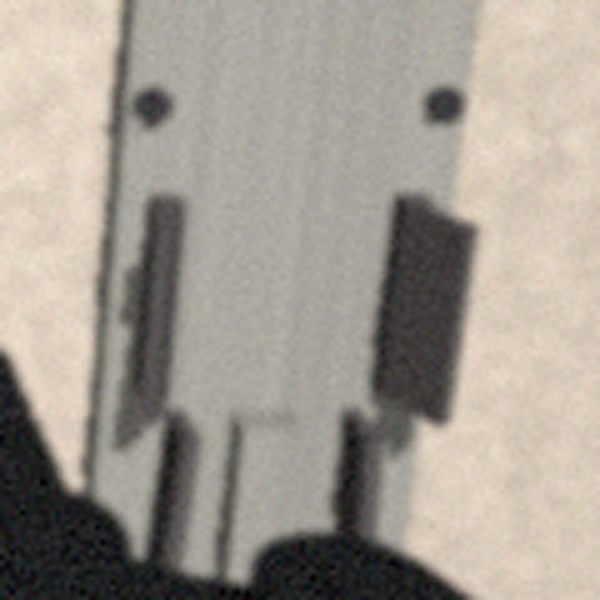

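Run:
```python
from h import *
np.set_printoptions(precision=2,suppress=True)
m=model("wrist")
f=lambda q,z=8:at_z("wrist",q,z,m)[:2]
L=np.array([f(q) for q in [(427.6,57.4),(420.4,163),(416,197),(409,289)]]);Rr=np.array([f(q) for q in [(505.6,56.4),(492,163),(485.6,199),(472.4,295)]])
print(L,Rr,np.linalg.norm(L[0]-Rr[0]))
for Q in(L,Rr):
    c=np.polyfit(Q[:,1],Q[:,0],1); print("yaw",90-np.degrees(np.arctan(c[0])), "x at y=0,100,-50",np.polyval(c,[0,100,-50]))
b=[f(q) for q in [(426.4,149.4),(488,149),(420.6,216),(478.6,216)]]; print(b,(b[0]+b[1])/2,(b[2]+b[3])/2)
```

```text
[[515.2  138.24]
 [528.24  51.45]
 [531.05  19.87]
 [544.43 -75.09]] [[578.35 147.1 ]
 [591.57  59.69]
 [594.95  26.29]
 [608.91 -73.42]] 63.77227998680683
yaw 97.7400776652821 x at y=0,100,-50 [534.3  520.71 541.1 ]
yaw 97.83669930308001 x at y=0,100,-50 [598.94 585.18 605.82]
[array([530.88,  64.06]), array([584.65,  71.4 ]), array([539.24,   2.26]), array([592.94,   9.3 ])] [557.76  67.73] [566.09   5.78]
```

Run:
```python
from h import *
np.set_printoptions(precision=2,suppress=True)
m=model("wrist")
u=np.array([-0.1357,0.9907]);v=np.array([-u[1],u[0]]);J=np.array([575,-62.4])
def j(q,z): d=at_z("wrist",q,z,m)[:2]-J; return d@u,d@v
print("stop",j((449,68.4),26),j((494.8,66.5),26))
print("rail end",j((437.5,277.5),15),j((448,277.5),15))
print("cheeks near end bottom",j((390+150/5,195+198/5),25),j((390+375/5,195+405/5),12),j((390+400/5,195+195/5),12), j((433,45+417/5),25),j((484,45+417/5),12))
print("walls end",j((390+170/5,195+410/5),20),j((390+350/5,195+410/5),20))
```

```text
stop (np.float64(197.00296644793912), np.float64(20.04807737283497)) (np.float64(198.08806317234655), np.float64(-15.358416583362505))
rail end (np.float64(8.279831394237666), np.float64(7.47741464930824)) (np.float64(8.23518274277845), np.float64(-2.651708378588816))
cheeks near end bottom (np.float64(57.17888486484868), np.float64(31.134115525055204)) (np.float64(8.111895584419411), np.float64(-20.277484556405405)) (np.float64(52.16384106552344), np.float64(-19.78547237055454)) (np.float64(151.0051492482343), np.float64(27.992177155226287)) (np.float64(149.5246104912602), np.float64(-19.918800121502837))
walls end (np.float64(11.68164104287779), np.float64(22.27043194878021)) (np.float64(11.530786748941209), np.float64(-11.863339111869331))
```

Run:
```python
from h import *
plan([560.4,40.9,150],7.8,smax=0.8)
```

```text
t 7.25 pos [437.8  21.6 243. ] yaw 7.4 grip 36.8 F [ 0.5  0.3 -0.7] j6 1.49
4 rows: [[0.78,-0.02,0.58,-0.02],[0.78,-0.02,0.58,-0.02],[0.78,-0.02,0.58,-0.02],[0.78,-0.02,0.58,-0.02]]
```

Emit:
step_arm:
  targets:
    - [[0.4,-0.02,0.2,-0.02],[0.7,-0.02,0.5,-0.02],[0.75,-0.02,0.6,-0.02],[0.75,-0.02,0.6,-0.02],[0.4,0,0.3,0],[0,0,0,0],[0,0,0,0]]

```text
t: 8.12
position: [564.6, 47.2, 148.4]
orientation: [-0.004, 0.997, 0.072, -0.002]
force: [-0.0, -0.3, -0.0]
grip_width: 37.1
```

Run:
```python
from h import *
plan([560.4,40.9,112],7.8,smax=0.8)
save("wrist","w6")
```

```text
t 8.12 pos [564.6  47.2 148.4] yaw 8.3 grip 37.1 F [-0.  -0.3 -0. ] j6 1.51
2 rows: [[-0.06,0.07,0.46,0.04],[-0.06,0.07,0.46,0.04]]
```

View pics/w6.png

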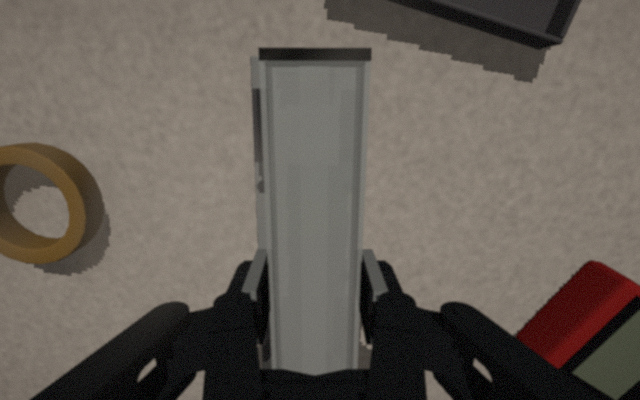

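Emit:
step_arm:
  targets:
    - [[-0.06,0.08,0.44,0.04],[-0.05,0.08,0.44,0.04],[0,0,0.05,0]]

```text
t: 8.55
position: [561.0, 40.6, 113.3]
orientation: [-0.004, 0.998, 0.068, 0.0]
force: [-1.2, -0.9, -0.9]
grip_width: 37.4
```

Run:
```python
from h import *
plan([560.4,40.9,100],7.8,smax=0.8)
save("wrist","w7")
```

```text
t 8.55 pos [561.   40.6 113.3] yaw 7.8 grip 37.4 F [-1.2 -0.9 -0.9] j6 1.5
1 rows: [[-0.01,-0.01,0.33,0.0]]
```

View pics/w7.png

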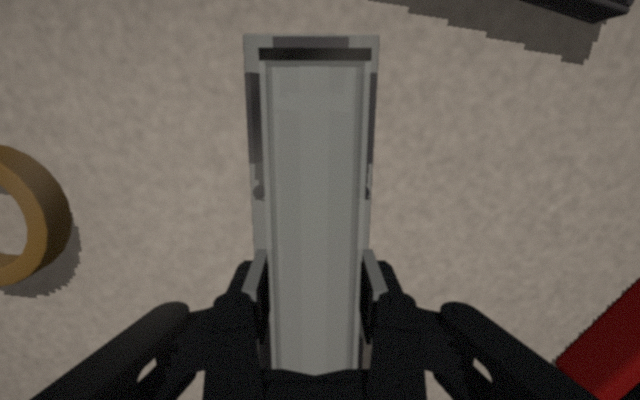

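Run:
```python
from h import *
np.set_printoptions(precision=2,suppress=True)
m=model("wrist"); s,p,Rm=st()
u=np.array([-0.1357,0.9907]);v=np.array([-u[1],u[0]]);J=np.array([574.24,-56.85])
def j(q,z): d=at_z("wrist",q,z,m)[:2]-J; return np.array([d@u,d@v])
print(j((244.5,36.5),8),j((379,36.5),8)) 
a,b=j((260,48),p[2]-54.7),j((371,47.5),p[2]-54.7); print("tube end",a,b)
print("stop top edges", j((282,38),26), j((349,38),26))
```

```text
[200.32  31.71] [200.3  -31.31]
tube end [188.97  17.42] [189.12 -19.92]
stop top edges [196.99  12.68] [196.98 -15.56]
```

Emit:
step_arm:
  targets:
    - [[-0.04,0,0.25,0],[-0.02,0,0.15,0],[0,0,0.05,0]]

```text
t: 8.98
position: [560.1, 40.8, 96.8]
orientation: [-0.004, 0.998, 0.068, 0.002]
force: [-0.3, -0.1, -1.1]
grip_width: 37.3
```

```bash
cat > jc.py <<'E'
from h import *
np.set_printoptions(precision=2,suppress=True)
u=np.array([-0.1357,0.9907]);v=np.array([-u[1],u[0]]);J=np.array([574.24,-56.85])
def J2w(x,y=0): return J+u*x+v*y
def w2J(P): d=np.array(P)[:2]-J; return np.array([d@u,d@v])
def j(q,z,m): return w2J(at_z("wrist",q,z,m))
E
python3 - <<'E'
from jc import *
plan([560.4,40.9,92],7.8,smax=0.8)
save("wrist","w8");
E
```

```text
t 8.97 pos [560.1  40.8  96.8] yaw 7.8 grip 37.3 F [-0.3 -0.1 -1.1] j6 1.5
1 rows: [[0.01,-0.0,0.12,0.01]]
```

View pics/w8.png

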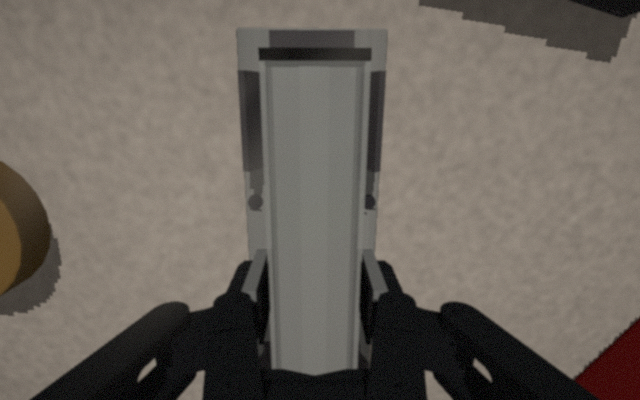

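Emit:
step_arm:
  targets:
    - [[-0.02,0,0.1,0],[-0.01,0,0.06,0],[0,0,0.04,0]]

```text
t: 9.4
position: [559.1, 40.7, 90.2]
orientation: [-0.004, 0.998, 0.068, 0.002]
force: [-10.1, -0.7, 29.4]
grip_width: 36.9
```

Emit:
step_arm:
  targets:
    - [[0,0,0.06,0],[0,0,0.04,0]]

```text
t: 9.65
position: [559.1, 40.7, 90.3]
orientation: [-0.004, 0.998, 0.068, 0.003]
force: [-3.5, -0.8, 11.4]
grip_width: 37.2
```

Emit:
step_arm:
  targets:
    - [[0,0,0,0],[0,0,0,0],[0,0,0,0]]
  claw: 60

```text
t: 10.02
position: [559.5, 40.7, 90.7]
orientation: [-0.004, 0.998, 0.068, 0.004]
force: [0.9, -0.8, 0.3]
grip_width: 59.8
```

Emit:
step_arm:
  targets:
    - [[0,0,-0.5,0],[0,0,-1,0],[0,0,-1,0],[0,0,-1,0],[0,0.5,-1,0],[0,0.5,-0.3,0],[0,0,0,0]]
  claw: 85

```text
t: 10.9
position: [563.1, -1.7, 284.7]
orientation: [-0.004, 0.998, 0.069, 0.001]
force: [0.1, -0.3, -0.7]
grip_width: 85.0
```

Run:
```python
from jc import *
plan(list(J2w(-20))+[270],7.8)
save("wrist","w9");
```

```text
t 10.9 pos [563.1  -1.7 284.7] yaw 7.9 grip 85.0 F [ 0.1 -0.3 -0.7] j6 1.43
2 rows: [[0.04,0.95,0.18,0.01],[0.04,0.95,0.18,0.01]]
```

View pics/w9.png

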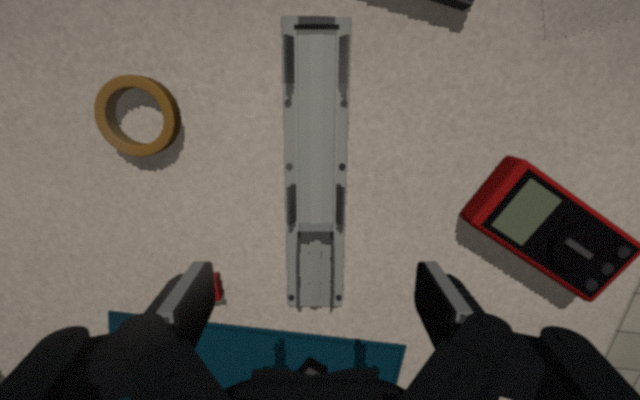

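Run:
```python
import cv2,numpy as np
im=cv2.imread("pics/w9.png")
a=cv2.resize(im[5:125,265:365],None,fx=6,fy=6,interpolation=cv2.INTER_CUBIC)
b=cv2.resize(im[215:315,265:365],None,fx=6,fy=6,interpolation=cv2.INTER_CUBIC)
cv2.imwrite("pics/w9a.png",cv2.convertScaleAbs(a,alpha=1.5)[:400]);cv2.imwrite("pics/w9b.png",cv2.convertScaleAbs(b,alpha=1.5))
```

```text
(no output)
```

View pics/w9a.png

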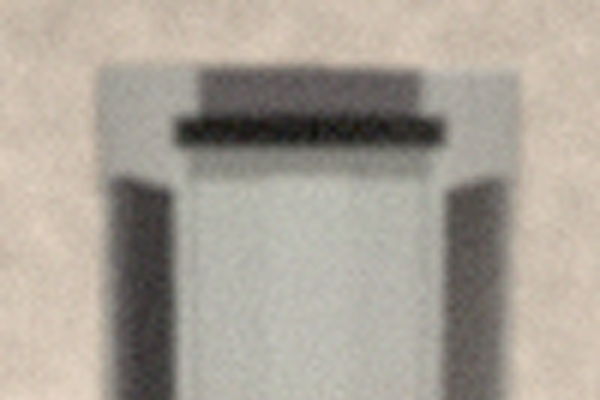

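View pics/w9b.png

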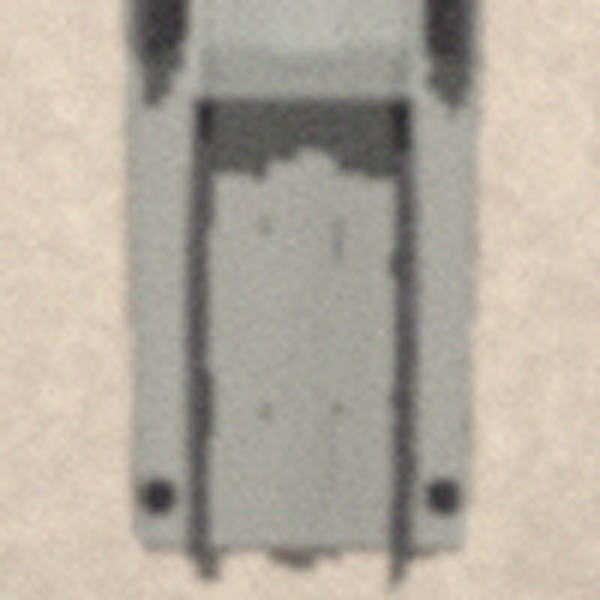

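Run:
```python
from jc import *
m=model("wrist")
for n,q,z in [("near",(287.8,305.8),8),("near",(342.5,305.8),8),("far",(281.2,16.3),8),("far",(351.7,17),8),("mouth",(297.7,231.7),35.5),("mouth",(333.3,231.7),35.5),("tubeend",(294.7,24.7),35.5),("tubeend",(338.8,24.7),35.5),("wall",(299.2,310.8),20),("wall",(331.3,311.7),20),("bolts",(291,297.7),8),("bolts",(339,297.7),8)]:
    print(n,j(q,z,m),at_z("wrist",q,z,m)[:2])
```

```text
near [-99.36  33.54] [ 554.49 -159.85]
near [-99.41 -29.65] [ 617.11 -151.32]
far [201.59  33.16] [514.02 138.39]
far [201.11 -30.67] [577.33 146.57]
mouth [ 3.47 19.59] [554.35 -56.07]
mouth [  3.47 -15.78] [589.4  -51.27]
tubeend [189.73  19.71] [528.96 128.46]
tubeend [189.78 -17.28] [565.6  133.53]
wall [-97.83  19.89] [ 567.81 -156.48]
wall [-99.03 -16.11] [ 603.64 -152.78]
bolts [-88.7   29.65] [ 556.9  -148.76]
bolts [-88.74 -25.38] [ 611.43 -141.33]
```

```bash
sed -i 's/J=np.array(\[574.24,-56.85\])/J=np.array([572.85,-57.04])/' jc.py
python3 - <<'E'
from jc import *
plan([510,-310,300],7.8)
E
```

```text
t 10.95 pos [562.7  -1.1 284.1] yaw 7.9 grip 85.1 F [0.5 1.2 0.6] j6 1.43
8 rows: [[-0.3,0.93,-0.05,0.0],[-0.3,0.93,-0.05,0.0],[-0.3,0.93,-0.05,0.0],[-0.3,0.93,-0.05,0.0],[-0.3,0.93,-0.05,0.0],[-0.29,0.93,-0.05,0.0],[-0.29,0.93,-0.05,0.0],[-0.29,0.93,-0.05,0.0]]
```

Emit:
step_arm:
  targets:
    - [[-0.3,0.93,-0.05,0],[-0.3,0.93,-0.05,0],[-0.3,0.93,-0.05,0],[-0.3,0.93,-0.05,0],[-0.3,0.93,-0.05,0],[-0.3,0.93,-0.05,0],[-0.3,0.93,-0.05,0],[-0.29,0.6,-0.05,0],[0,0.1,0,0],[0,0,0,0]]

```text
t: 12.2
position: [501.3, -301.5, 276.9]
orientation: [-0.012, 0.997, 0.072, -0.012]
force: [-0.3, 0.4, 0.6]
grip_width: 84.9
```

```bash
cat > look.py <<'E'
import sys
from jc import *
name=sys.argv[1]
m=model("wrist"); s,p,Rm=st(); im=save("wrist",name)
print(round(s["t"],2),p,yaw_now(Rm))
# grey tops on the mat: segment low-saturation, mid brightness blobs surrounded by teal
hsv=cv2.cvtColor(im,cv2.COLOR_RGB2HSV); np.save("im.npy",im)
b=im.astype(int); teal=(b[...,2]-b[...,0]>25)&(b[...,1]-b[...,0]>10)
mask=(~teal).astype(np.uint8)
top=((hsv[...,1]<70)&(hsv[...,2]>45)&(hsv[...,2]<170)).astype(np.uint8)
top=cv2.morphologyEx(top,cv2.MORPH_CLOSE,np.ones((5,5)))
n,l,stt,c=cv2.connectedComponentsWithStats(top)
for i in range(1,n):
    a=stt[i,4]
    if 300<a<4000:
        cnt=cv2.findContours((l==i).astype(np.uint8),cv2.RETR_EXTERNAL,cv2.CHAIN_APPROX_NONE)[0][0]
        pts=np.array([at_z("wrist",q[0],23,m)[:2] for q in cnt],np.float32)
        (cx,cy),(w,h),ang=cv2.minAreaRect(pts)
        if 18<min(w,h)<40 and max(w,h)<48: print("blob",c[i].round(),"w",(round(cx,1),round(cy,1)),"size",round(w,1),round(h,1),"ang",round(ang,1),"rgb",im[l==i].mean(0).round())
for n in ["relay1","plug","plug_nose"]:
    print(n,[(np.round(d["position"]).tolist(),round(d["score"],2),at_z("wrist",d["position"],3+(8 if n=="plug_nose" else 0),m)[:2].round(1).tolist()) for d in cams.place_of("wrist",n)])
E
python3 look.py w10
```

```text
12.2 [ 501.31 -301.5   276.9 ] 8.236888026092716
blob [303.  32.] w (466.8, -171.6) size 30.2 20.9 ang 12.3 rgb [140. 130. 120.]
blob [587.  78.] w (720.5, -164.2) size 28.6 44.4 ang 23.9 rgb [136. 127. 117.]
blob [249. 126.] w (428.8, -258.3) size 28.2 31.3 ang 10.8 rgb [102.  99. 101.]
blob [426. 142.] w (593.7, -248.3) size 31.4 27.6 ang 62.9 rgb [103.  99.  99.]
blob [244. 222.] w (431.7, -352.8) size 27.3 33.0 ang 13.3 rgb [ 97.  99. 101.]
blob [421. 236.] w (609.4, -341.1) size 31.7 27.0 ang 81.8 rgb [102.  98.  99.]
relay1 [([257.0, 126.0], 0.96, [432.5, -258.8]), ([247.0, 220.0], 0.9, [431.5, -357.6]), ([413.0, 230.0], 0.71, [607.5, -342.6]), ([300.0, 5.0], 0.71, [460.5, -146.3]), ([422.0, 136.0], 0.65, [594.3, -245.0]), ([596.0, 59.0], 0.64, [735.7, -153.0])]
plug [([316.0, 226.0], 0.79, [504.5, -352.5])]
plug_nose [([317.0, 214.0], 0.69, [504.1, -336.9]), ([258.0, 128.0], 0.29, [434.3, -259.2]), ([422.0, 140.0], 0.2, [592.7, -247.6])]
```

View pics/w10.png

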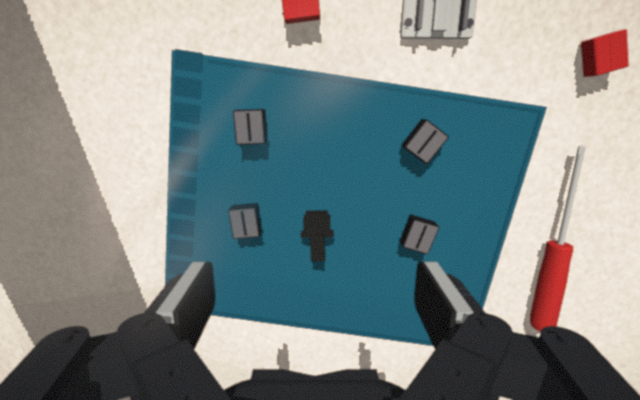

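```bash
cat >> h.py <<'E'
_plan=plan
def plan(*a,**k):
    s,p,Rm=st(); print("tilt",np.round(np.degrees(Rm[:2,2]),2)); _plan(*a,**k)
E
python3 - <<'E'
from jc import *
plan([430.1,-265.2,120],10.8)
E
```

```text
tilt [-1.38  1.24]
t 12.4 pos [ 501.8 -301.2  278.1] yaw 8.3 grip 85.1 F [-0.3 -0.   0.2] j6 0.88
4 rows: [[-0.41,-0.29,0.99,-0.1],[-0.41,-0.29,0.99,-0.1],[-0.4,-0.3,0.99,-0.1],[-0.4,-0.3,0.99,-0.1]]
```

```bash
python3 - <<'E'
t=open("h.py").read()
t=t.replace("a=np.radians(y0+dy*i/n); X=np.array([np.cos(a),np.sin(a),0]); Z=np.array([0,0,-1.]); Y=np.cross(Z,X)","X,Y,Z=(Rm@R.from_euler('z',-dy*i/n,degrees=True).as_matrix()).T")
open("h.py","w").write(t)
E
python3 - <<'E'
from jc import *
plan([430.1,-265.2,120],10.8,smax=0.8)
E
```

```text
tilt [-1.38  1.24]
t 12.4 pos [ 501.8 -301.2  278.1] yaw 8.3 grip 85.1 F [-0.3 -0.   0.2] j6 0.88
5 rows: [[-0.31,-0.21,0.8,-0.08],[-0.31,-0.21,0.8,-0.08],[-0.31,-0.22,0.8,-0.08],[-0.31,-0.22,0.8,-0.08],[-0.3,-0.22,0.8,-0.08]]
```

Emit:
step_arm:
  targets:
    - [[-0.31,-0.21,0.8,-0.08],[-0.31,-0.21,0.8,-0.08],[-0.31,-0.22,0.8,-0.08],[-0.31,-0.22,0.8,-0.08],[-0.25,-0.18,0.6,-0.08],[0,0,0,0]]
  claw: 60

```text
t: 13.15
position: [433.9, -262.0, 126.2]
orientation: [-0.011, 0.995, 0.097, -0.008]
force: [-0.5, -1.0, 0.9]
grip_width: 59.9
```

Run:
```python
from jc import *
plan([430.1,-265.2,85],10.8,smax=0.8)
save("wrist","w11")
```

```text
tilt [-1.08  1.12]
t 13.15 pos [ 433.9 -262.   126.2] yaw 11.2 grip 59.9 F [-0.5 -1.   0.9] j6 0.83
2 rows: [[-0.05,0.04,0.52,0.03],[-0.05,0.04,0.52,0.03]]
```

View pics/w11.png

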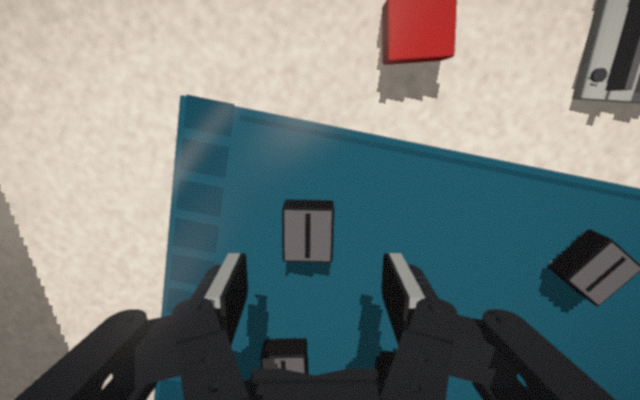

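```bash
python3 - <<'E'
s=open("look.py").read()
s=s.replace('for n in ["relay1"','if len(sys.argv)<3:\n  for n in ["relay1"').replace('    print(n,[(np.round(d["pos','      print(n,[(np.round(d["pos')
open("look.py","w").write(s)
E
python3 look.py w12 q
```

```text
13.2 [ 435.33 -262.76  127.43] 11.193726315237578
blob [403.  75.] w (460.3, -159.4) size 34.9 42.2 ang 13.9 rgb [129. 119. 110.]
blob [305. 232.] w (428.2, -259.0) size 26.9 30.5 ang 10.9 rgb [94. 90. 90.]
blob [601. 270.] w (594.3, -248.4) size 30.4 26.2 ang 62.7 rgb [90. 85. 86.]
blob [467. 357.] w (537.8, -319.6) size 20.5 35.1 ang 21.6 rgb [39. 40. 42.]
```

Emit:
step_arm:
  targets:
    - [[-0.08,0.06,0.5,0.03],[-0.06,0.05,0.5,0.02],[0,0,0,0]]

```text
t: 13.62
position: [437.1, -271.1, 92.6]
orientation: [-0.006, 0.995, 0.095, -0.002]
force: [1.0, 0.2, 0.5]
grip_width: 60.3
```

Run:
```python
from jc import *
plan([429.5,-265.9,85],10.8,smax=0.8)
save("wrist","w13")
```

```text
tilt [-0.31  0.65]
t 13.62 pos [ 437.1 -271.1   92.6] yaw 10.9 grip 60.3 F [1.  0.2 0.5] j6 0.82
1 rows: [[-0.16,-0.16,0.19,0.02]]
```

View pics/w13.png

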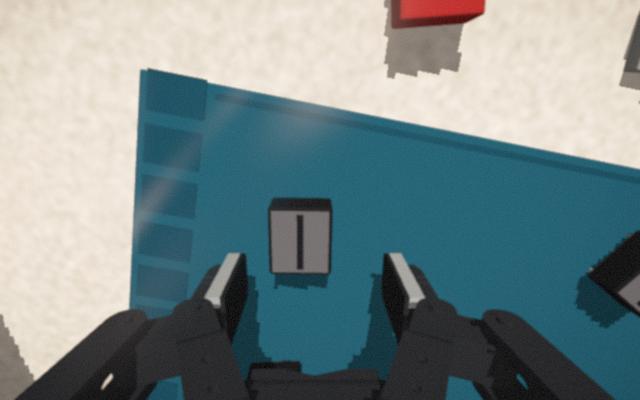

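Emit:
step_arm:
  targets:
    - [[-0.16,-0.15,0.1,0.02],[-0.05,-0.03,0.1,0],[0,0,0,0]]

```text
t: 14.05
position: [429.5, -266.4, 87.8]
orientation: [-0.004, 0.996, 0.094, 0.0]
force: [-0.9, 0.7, 0.2]
grip_width: 60.1
```

Run:
```python
from jc import *
plan([429.5,-265.9,85],10.8,smax=0.8)
save("wrist","w14")
```

```text
tilt [-0.02  0.48]
t 14.05 pos [ 429.5 -266.4   87.8] yaw 10.8 grip 60.1 F [-0.9  0.7  0.2] j6 0.82
1 rows: [[0.0,-0.01,0.07,0.0]]
```

View pics/w14.png

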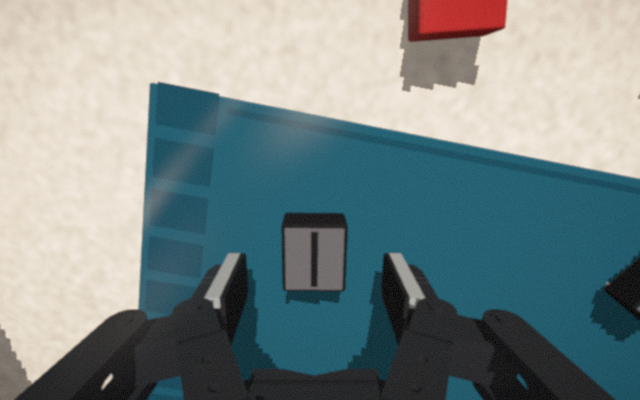

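Emit:
step_arm:
  targets:
    - [[0,0,0.08,0],[0,0,0.02,0],[0,0,0,0],[0,0,0,0],[0,0,0,0]]
  claw: 18
  force: 40

```text
t: 14.72
position: [430.1, -266.5, 84.2]
orientation: [-0.004, 0.996, 0.094, 0.001]
force: [-1.3, 0.6, 2.3]
grip_width: 27.0
```

Run:
```python
from jc import *
plan(list(J2w(-62))+[125],7.8,smax=0.8)
save("wrist","w15")
```

```text
tilt [0.03 0.48]
t 14.72 pos [ 430.1 -266.5   84.2] yaw 10.8 grip 27.0 F [-1.3  0.6  2.3] j6 0.82
5 rows: [[0.88,-0.59,-0.2,0.1],[0.88,-0.6,-0.2,0.1],[0.87,-0.61,-0.2,0.1],[0.86,-0.61,-0.2,0.1],[0.86,-0.62,-0.2,0.1]]
```

View pics/w15.png

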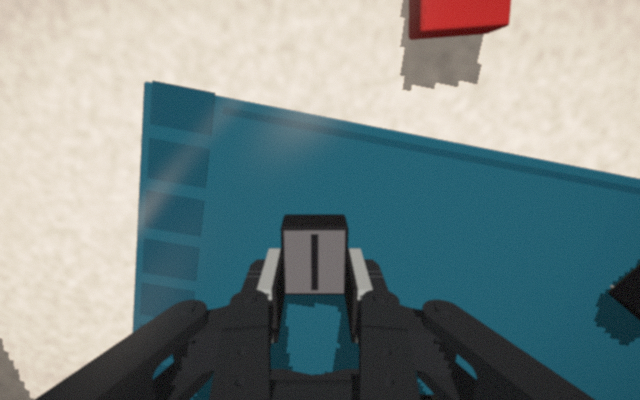

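Emit:
step_arm:
  targets:
    - [[0,0,-0.6,0],[0.4,-0.3,-0.6,0.1],[0.88,-0.6,0,0.1],[0.88,-0.6,0,0.1],[0.87,-0.6,0,0.1],[0.86,-0.6,0,0.1],[0.3,-0.3,0,0],[0,0,0,0],[0,0,0,0]]

```text
t: 15.9
position: [578.7, -119.0, 133.1]
orientation: [-0.003, 0.998, 0.066, -0.001]
force: [0.1, -0.3, -0.2]
grip_width: 26.7
```

Run:
```python
from jc import *
plan(list(J2w(-67))+[110],7.8,smax=0.8)
save("wrist","w16")
```

```text
tilt [-0.1   0.36]
t 15.9 pos [ 578.7 -119.   133.1] yaw 7.5 grip 26.7 F [ 0.1 -0.3 -0.2] j6 1.23
1 rows: [[0.07,0.12,0.58,-0.04]]
```

View pics/w16.png

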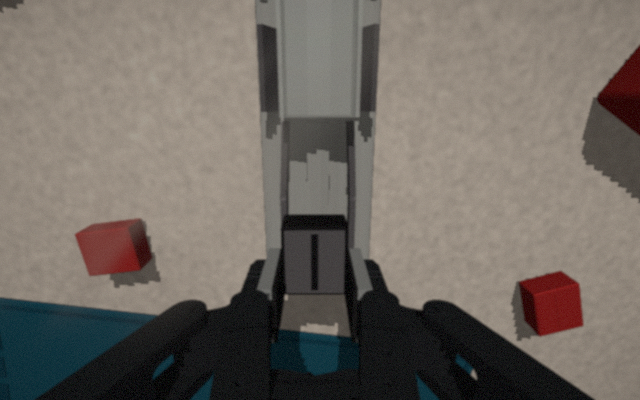

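Emit:
step_arm:
  targets:
    - [[0.05,0.12,0.45,-0.03],[0.02,0.03,0.15,0],[0,0,0,0]]

```text
t: 16.32
position: [580.5, -127.0, 106.9]
orientation: [-0.003, 0.998, 0.066, -0.001]
force: [-0.1, 0.4, -0.8]
grip_width: 27.1
```

Run:
```python
from jc import *
plan(list(J2w(-67))+[98],7.8,smax=0.8)
m=model("wrist"); s,p,Rm=st(); save("wrist","w17")
im=cv2.imread("pics/w17.png"); cv2.imwrite("pics/w17a.png",cv2.resize(im[60:310,240:400],None,fx=2.4*2,fy=2.4,interpolation=cv2.INTER_CUBIC))
```

```text
tilt [-0.19  0.36]
t 16.32 pos [ 580.5 -127.   106.9] yaw 7.5 grip 27.1 F [-0.1  0.4 -0.8] j6 1.22
1 rows: [[0.05,-0.08,0.22,-0.05]]
```

View pics/w17a.png

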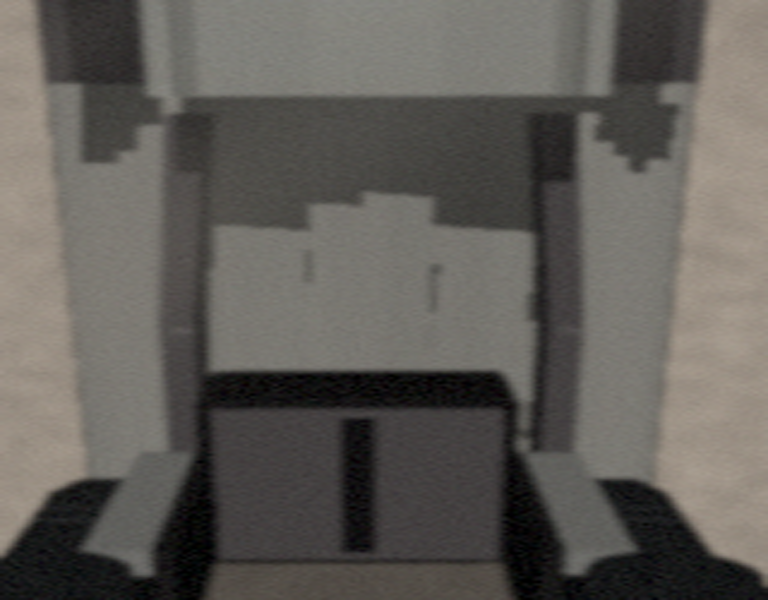

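Emit:
step_arm:
  targets:
    - [[0.05,-0.06,0.14,-0.05],[0.02,0,0.05,0],[0,0,0,0]]

```text
t: 16.75
position: [583.3, -123.9, 99.3]
orientation: [-0.003, 0.998, 0.069, -0.001]
force: [-1.4, 1.0, -0.6]
grip_width: 26.7
```

Run:
```python
from jc import *
plan(list(J2w(-67))+[93.3],7.8,smax=0.8)
m=model("wrist"); s,p,Rm=st(); save("wrist","w18")
im=cv2.imread("pics/w18.png"); cv2.imwrite("pics/w18a.png",cv2.resize(im[60:310,240:400],None,fx=2.4*2,fy=2.4,interpolation=cv2.INTER_CUBIC))
```

```text
tilt [-0.16  0.35]
t 16.75 pos [ 583.3 -123.9   99.3] yaw 7.9 grip 26.7 F [-1.4  1.  -0.6] j6 1.22
1 rows: [[-0.03,-0.02,0.15,0.01]]
```

View pics/w18a.png

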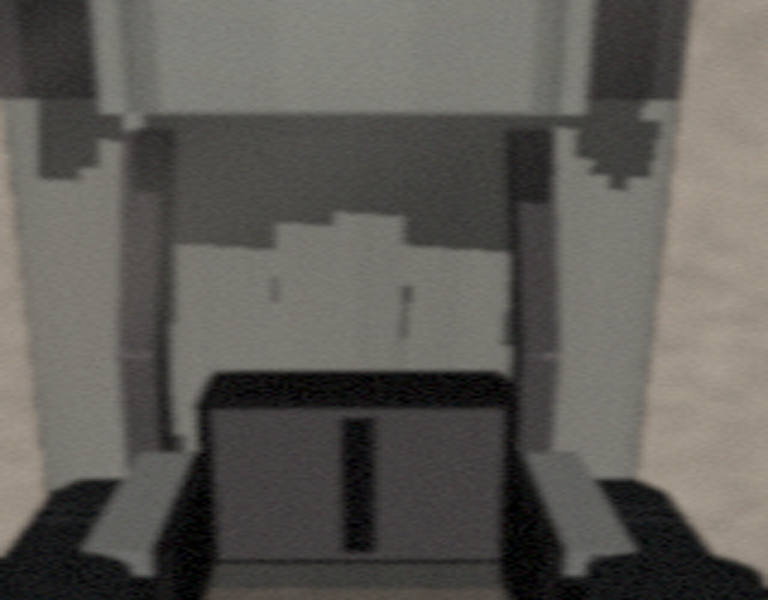

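Emit:
step_arm:
  targets:
    - [[-0.04,0,0.08,0],[0,0,0.05,0],[0,0,0.03,0]]

```text
t: 17.18
position: [581.9, -124.1, 93.3]
orientation: [-0.003, 0.998, 0.069, -0.001]
force: [-3.2, 0.8, 11.1]
grip_width: 26.6
```

Run:
```python
from jc import *
plan(list(J2w(-67))+[93.3],7.8,smax=0.8)
m=model("wrist"); s,p,Rm=st(); save("wrist","w19")
im=cv2.imread("pics/w19.png"); cv2.imwrite("pics/w19a.png",cv2.resize(im[60:310,240:400],None,fx=2.4*2,fy=2.4,interpolation=cv2.INTER_CUBIC))
```

```text
tilt [-0.11  0.34]
t 17.18 pos [ 581.9 -124.1   93.3] yaw 7.9 grip 26.6 F [-3.2  0.8 11.1] j6 1.22
1 rows: [[0.0,-0.02,-0.0,0.01]]
```

View pics/w19a.png

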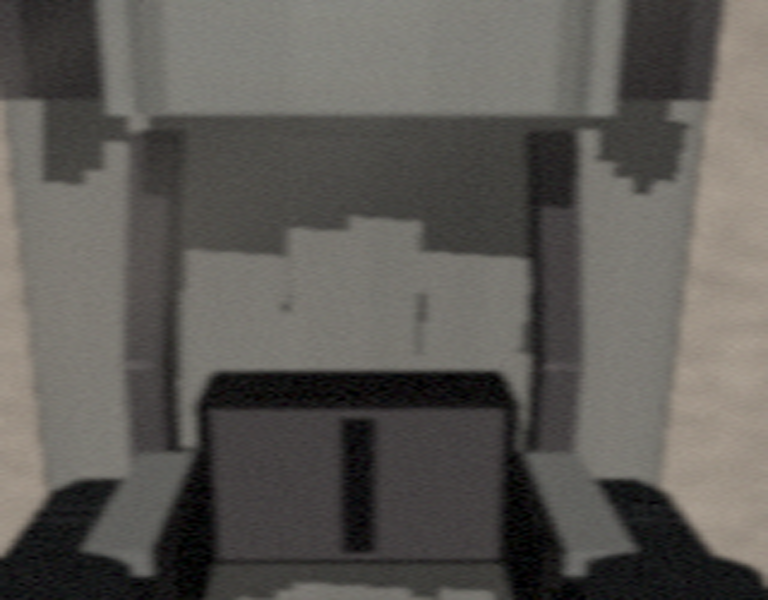

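Run:
```python
from jc import *
plan(list(J2w(-12))+[93.6],7.8,smax=0.4)
```

```text
tilt [-0.11  0.34]
t 17.23 pos [ 581.9 -124.1   93.4] yaw 7.9 grip 27.1 F [-0.3  0.1  1.3] j6 1.22
4 rows: [[0.0,-0.35,0.0,0.0],[0.0,-0.35,0.0,0.0],[0.0,-0.35,0.0,0.0],[0.0,-0.35,0.0,0.0]]
```

Emit:
step_arm:
  targets:
    - [[0,-0.2,0,0],[0,-0.35,0,0],[0,-0.35,0,0],[0,-0.2,0,0],[0,0,0,0]]

```text
t: 17.85
position: [575.1, -76.4, 93.4]
orientation: [-0.003, 0.998, 0.069, -0.001]
force: [-0.8, -0.0, -1.3]
grip_width: 26.6
```

Run:
```python
from jc import *
plan(list(J2w(-12))+[93.6],7.8,smax=0.4)
m=model("wrist"); s,p,Rm=st(); print(w2J(p));save("wrist","w20")
im=cv2.imread("pics/w20.png"); cv2.imwrite("pics/w20a.png",cv2.resize(im[110:310,240:400],None,fx=2.4*2,fy=3,interpolation=cv2.INTER_CUBIC))
```

```text
tilt [-0.13  0.38]
t 17.85 pos [575.1 -76.4  93.4] yaw 7.9 grip 26.6 F [-0.8 -0.  -1.3] j6 1.3
1 rows: [[0.01,-0.19,-0.0,0.02]]
[-19.48   0.37]
```

View pics/w20a.png

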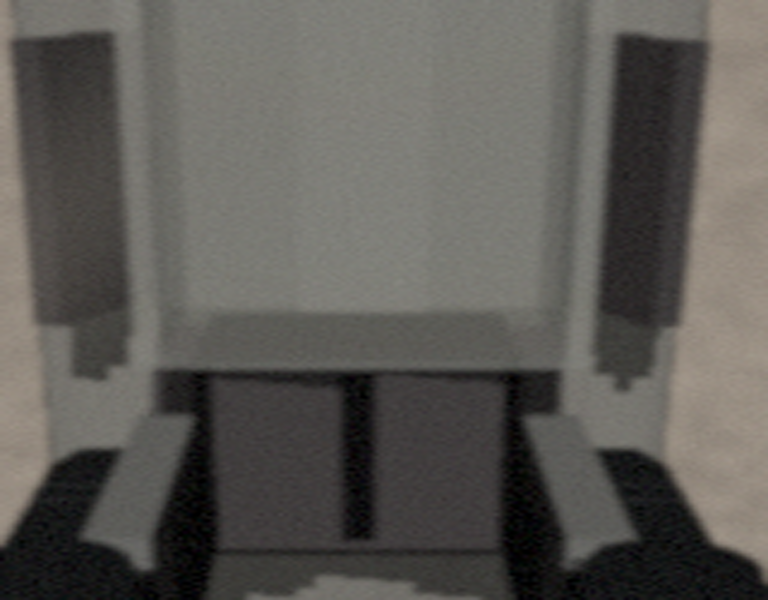

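Emit:
step_arm:
  targets:
    - [[0,-0.13,0,0.02],[0,-0.05,0,0],[0,0,0,0]]

```text
t: 18.27
position: [574.4, -69.7, 93.5]
orientation: [-0.003, 0.998, 0.068, -0.001]
force: [0.4, 0.2, -0.2]
grip_width: 26.7
```

Emit:
step_arm:
  targets:
    - [[0,0,0,0],[0,0,0,0],[0,0,-0.1,0]]
  claw: 48

```text
t: 18.65
position: [574.3, -70.2, 97.5]
orientation: [-0.003, 0.998, 0.067, -0.001]
force: [0.1, -0.3, -0.1]
grip_width: 48.2
```

Run:
```python
from jc import *
plan(list(J2w(-12))+[93.6],7.8,smax=0.4)
m=model("wrist"); s,p,Rm=st(); print(w2J(p));save("wrist","w21")
im=cv2.imread("pics/w21.png"); cv2.imwrite("pics/w21a.png",cv2.resize(im[110:310,240:400],None,fx=2.4*2,fy=3,interpolation=cv2.INTER_CUBIC))
```

```text
tilt [-0.13  0.35]
t 18.65 pos [574.3 -70.2  97.5] yaw 7.7 grip 48.2 F [ 0.1 -0.3 -0.1] j6 1.31
1 rows: [[0.01,-0.03,0.1,-0.02]]
[-13.18   0.38]
```

View pics/w21a.png

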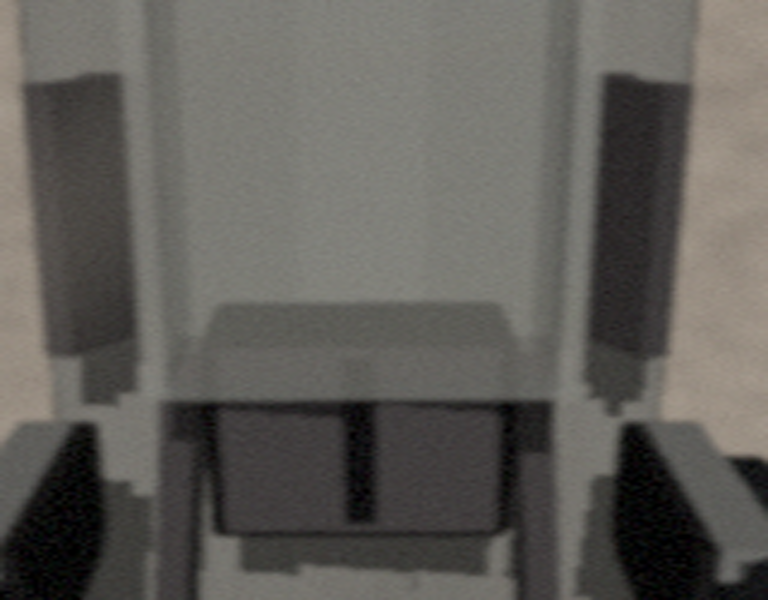

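Run:
```python
from jc import *
plan([591,-225,160],-27.3,smax=0.9)
```

```text
tilt [-0.07  0.34]
t 18.7 pos [574.7 -70.2  98.3] yaw 7.7 grip 47.8 F [ 0.5 -0.4 -0.3] j6 1.31
6 rows: [[-0.02,0.65,-0.26,0.97],[0.05,0.65,-0.26,0.97],[0.11,0.64,-0.26,0.97],[0.18,0.62,-0.26,0.97],[0.24,0.6,-0.26,0.97],[0.3,0.57,-0.26,0.97]]
```

Emit:
step_arm:
  targets:
    - [[0,0,-0.7,0],[-0.02,0.65,-0.6,0.97],[0.05,0.65,-0.2,0.97],[0.11,0.64,0,0.97],[0.18,0.62,0,0.97],[0.24,0.6,0,0.97],[0.25,0.5,0,0.9],[0,0,0,0]]
  claw: 62

```text
t: 19.7
position: [591.1, -226.8, 161.8]
orientation: [-0.003, 0.971, -0.241, 0.001]
force: [1.2, 0.2, 0.4]
grip_width: 61.8
```

```bash
python3 look.py w22 q;  python3 - <<'E'
from jc import *
plan([590.9,-254.5,110],-27.3,smax=0.9)
E
```

```text
19.7 [ 591.12 -226.77  161.76] -27.83257782852086
blob [482.  25.] w (725.3, -162.4) size 27.7 40.6 ang 24.6 rgb [115. 107.  98.]
blob [118. 214.] w (481.5, -160.1) size 45.7 38.5 ang 47.9 rgb [131. 120. 110.]
blob [332. 243.] w (593.1, -248.5) size 30.8 26.7 ang 62.2 rgb [86. 82. 82.]
blob [216. 280.] w (509.9, -233.1) size 47.6 19.3 ang 38.7 rgb [91. 93. 91.]
tilt [0.11 0.31]
t 19.75 pos [ 590.9 -225.9  161.7] yaw -27.7 grip 62.0 F [ 0.2  0.5 -0.1] j6 1.69
2 rows: [[0.17,0.32,0.64,-0.04],[0.17,0.32,0.64,-0.04]]
```

View pics/w22.png

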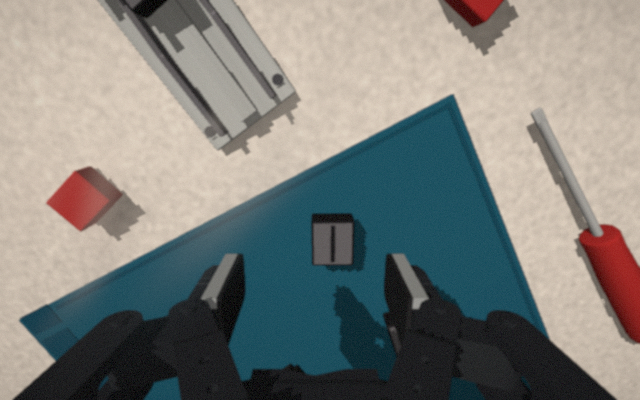

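Emit:
step_arm:
  targets:
    - [[0.16,0.32,0.6,-0.04],[0.16,0.3,0.6,-0.04],[0,0.02,0.2,0],[0,0,0,0]]

```text
t: 20.25
position: [591.2, -250.9, 105.5]
orientation: [-0.004, 0.973, -0.232, 0.001]
force: [-0.6, 0.1, -0.2]
grip_width: 62.3
```

```bash
python3 look.py w23 q;  python3 - <<'E'
from jc import *
plan([590.1,-254.7,84.5],-27.5,smax=0.9)
E
```

```text
20.25 [ 591.16 -250.88  105.5 ] -26.802034889936643
blob [ 34. 205.] w (482.7, -161.2) size 31.1 37.4 ang 16.1 rgb [143. 132. 122.]
blob [315. 250.] w (593.2, -248.3) size 31.2 26.8 ang 61.9 rgb [100.  96.  96.]
blob [485. 365.] w (645.5, -349.3) size 27.5 39.1 ang 48.9 rgb [45. 45. 47.]
tilt [0.21 0.38]
t 20.3 pos [ 591.4 -251.   105.9] yaw -26.8 grip 61.8 F [-0.5  1.  -0. ] j6 1.63
1 rows: [[0.01,0.1,0.53,0.12]]
```

View pics/w23.png

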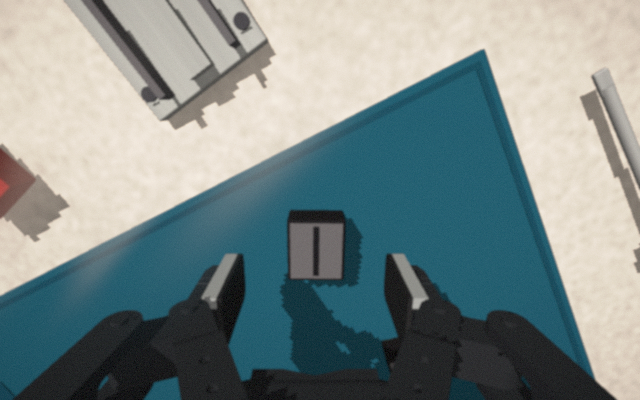

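Emit:
step_arm:
  targets:
    - [[0,0.05,0.3,0.12],[0,0.05,0.22,0],[0,0,0.03,0]]

```text
t: 20.68
position: [590.6, -253.8, 84.3]
orientation: [-0.004, 0.971, -0.237, 0.002]
force: [-0.1, 0.4, -0.5]
grip_width: 62.1
```

Emit:
step_arm:
  targets:
    - [[0,0,0,0],[0,0,0,0],[0,0,0,0],[0,0,0,0]]
  claw: 18

```text
t: 21.18
position: [591.0, -253.9, 84.8]
orientation: [-0.004, 0.971, -0.237, 0.003]
force: [-0.1, -0.8, -0.6]
grip_width: 26.6
```

Run:
```python
from jc import *
plan(list(J2w(-70))+[125],7.8,smax=0.9)
save("wrist","w24")
```

```text
tilt [0.38 0.33]
t 21.18 pos [ 591.  -253.9   84.8] yaw -27.5 grip 26.6 F [-0.1 -0.8 -0.6] j6 1.64
6 rows: [[-0.28,-0.46,-0.16,-0.98],[-0.23,-0.48,-0.16,-0.98],[-0.18,-0.5,-0.16,-0.98],[-0.13,-0.52,-0.16,-0.98],[-0.07,-0.53,-0.16,-0.98],[-0.02,-0.53,-0.16,-0.98]]
```

View pics/w24.png

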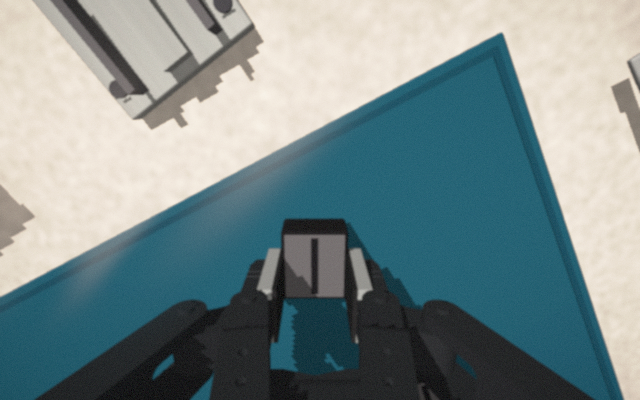

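Emit:
step_arm:
  targets:
    - [[0,0,-0.6,0],[-0.28,-0.46,-0.5,-0.98],[-0.23,-0.48,-0.1,-0.98],[-0.18,-0.5,0,-0.98],[-0.13,-0.52,0,-0.98],[-0.07,-0.53,0,-0.98],[-0.02,-0.4,0,-0.9],[0,0,0,0],[0,0,0,0]]

```text
t: 22.35
position: [581.3, -129.1, 135.7]
orientation: [-0.002, 0.997, 0.072, 0.004]
force: [-0.1, -0.1, 0.2]
grip_width: 26.7
```

Run:
```python
from jc import *
plan(list(J2w(-69))+[106],7.8,smax=0.8)
```

```text
tilt [0.48 0.29]
t 22.35 pos [ 581.3 -129.1  135.7] yaw 8.3 grip 26.7 F [-0.1 -0.1  0.2] j6 1.21
1 rows: [[0.03,-0.09,0.74,0.08]]
```

Emit:
step_arm:
  targets:
    - [[0.02,-0.05,0.4,0.05],[0,-0.03,0.3,0.03],[0,0,0.1,0],[0,0,0,0]]

```text
t: 22.85
position: [581.4, -127.0, 100.2]
orientation: [-0.002, 0.998, 0.065, 0.004]
force: [0.0, 0.2, 0.7]
grip_width: 26.8
```

```bash
cat > tl.py <<'E'
import sys
from jc import *
plan(list(J2w(float(sys.argv[2])))+[float(sys.argv[3])],7.8,smax=0.4)
s,p,Rm=st(); print("jig",w2J(p));n=sys.argv[1];save("wrist",n)
im=cv2.imread(f"pics/{n}.png"); cv2.imwrite(f"pics/{n}a.png",cv2.resize(im[60:310,240:400],None,fx=2.4*2,fy=2.4,interpolation=cv2.INTER_CUBIC))
E
python3 tl.py w25 -67 94
```

```text
tilt [0.4  0.28]
t 22.85 pos [ 581.4 -127.   100.2] yaw 7.5 grip 26.8 F [0.  0.2 0.7] j6 1.22
1 rows: [[0.02,-0.09,0.16,-0.05]]
jig [-70.5    1.04]
```

View pics/w25a.png

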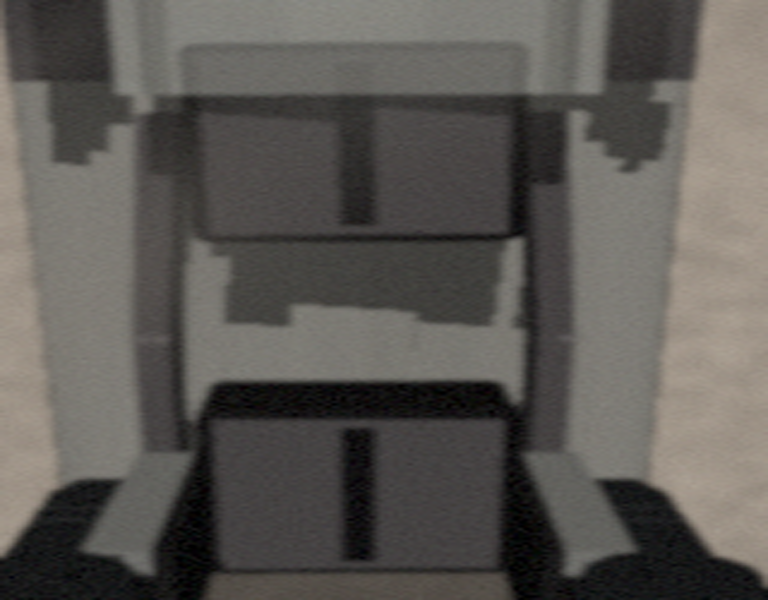

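Emit:
step_arm:
  targets:
    - [[0,-0.04,0.08,-0.03],[0,-0.03,0.06,0],[0,0,0.03,0]]

```text
t: 23.28
position: [581.8, -124.2, 94.0]
orientation: [-0.002, 0.998, 0.067, 0.004]
force: [-0.2, 0.0, -0.1]
grip_width: 26.8
```

```bash
python3 tl.py w26 -13 94
```

```text
tilt [0.5  0.26]
t 23.27 pos [ 581.8 -124.2   94. ] yaw 7.7 grip 26.8 F [-0.2  0.  -0.1] j6 1.22
4 rows: [[0.0,-0.34,0.0,-0.0],[0.0,-0.34,0.0,-0.0],[0.0,-0.34,0.0,-0.0],[0.0,-0.34,0.0,-0.0]]
jig [-67.72   0.27]
```

View pics/w26a.png

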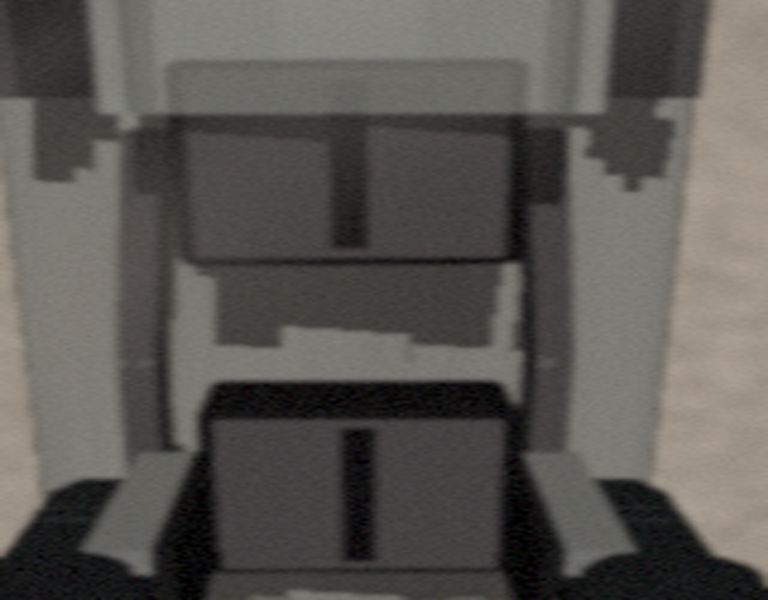

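Emit:
step_arm:
  targets:
    - [[-0.02,-0.2,0.01,0],[0,-0.35,0,0],[0,-0.35,0,0],[0,-0.25,0,0],[0,-0.08,0,0],[0,0,0,0]]

```text
t: 24.08
position: [573.8, -71.1, 94.1]
orientation: [-0.002, 0.998, 0.068, 0.005]
force: [-0.9, -0.2, -1.2]
grip_width: 26.4
```

```bash
python3 tl.py w27 -13 94
```

```text
tilt [0.51 0.27]
t 24.07 pos [573.8 -71.1  94.1] yaw 7.8 grip 26.4 F [-0.9 -0.2 -1.2] j6 1.31
1 rows: [[0.02,-0.03,0.0,-0.0]]
jig [-14.03   0.96]
```

View pics/w27a.png

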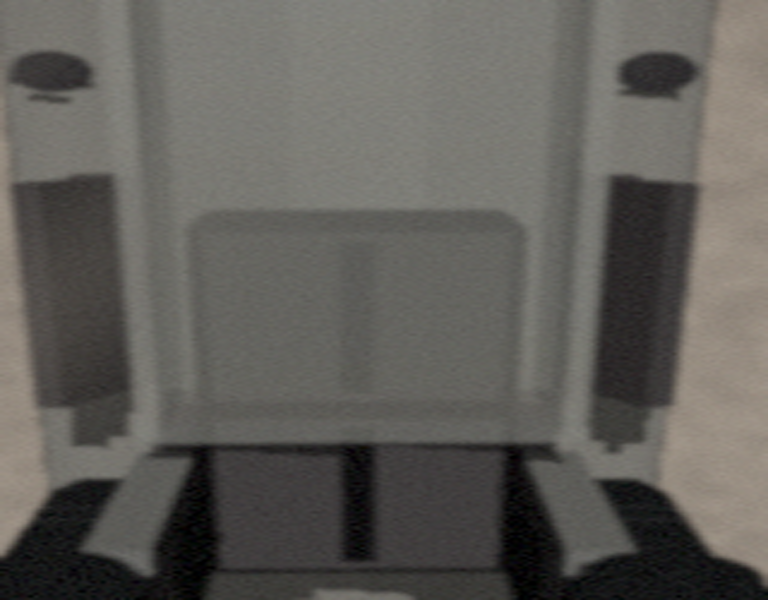

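Emit:
step_arm:
  targets:
    - [[0,0,0,0],[0,0,0,0],[0,0,-0.4,0],[0,0.3,-0.8,0.3]]
  claw: 48

```text
t: 24.62
position: [573.2, -83.7, 141.7]
orientation: [-0.003, 0.999, 0.051, 0.002]
force: [0.3, 0.1, 0.7]
grip_width: 47.7
```

Run:
```python
from jc import *
plan([606,-318,165],-8.2,smax=0.9)
```

```text
tilt [0.23 0.32]
t 24.62 pos [573.2 -83.7 141.7] yaw 5.9 grip 47.7 F [0.3 0.1 0.7] j6 1.32
7 rows: [[0.03,0.84,-0.09,0.34],[0.06,0.84,-0.09,0.34],[0.09,0.84,-0.09,0.34],[0.12,0.84,-0.09,0.34],[0.15,0.83,-0.09,0.34],[0.18,0.83,-0.09,0.34],[0.21,0.82,-0.09,0.34]]
```

Emit:
step_arm:
  targets:
    - [[0.03,0.84,-0.09,0.34],[0.06,0.84,-0.09,0.34],[0.09,0.84,-0.09,0.34],[0.12,0.84,-0.09,0.34],[0.15,0.83,-0.09,0.34],[0.18,0.83,-0.09,0.34],[0.2,0.6,0,0.3],[0,0,0,0]]
  claw: 62

```text
t: 25.62
position: [610.5, -319.9, 177.8]
orientation: [-0.001, 0.997, -0.076, 0.009]
force: [0.1, 0.2, -0.6]
grip_width: 62.1
```

```bash
python3 look.py w28 q;  python3 - <<'E'
from jc import *
plan([608.4,-348,110],-8.2,smax=0.9)
E
```

```text
25.62 [ 610.47 -319.86  177.77] -8.707453939007788
blob [44. 13.] w (475.4, -179.3) size 18.3 39.3 ang 81.5 rgb [126. 117. 108.]
blob [313. 238.] w (609.2, -341.3) size 31.4 27.0 ang 82.1 rgb [103.  99.  99.]
blob [ 75. 289.] w (431.6, -352.5) size 27.9 33.2 ang 14.0 rgb [95. 94. 95.]
tilt [1.07 0.07]
t 25.68 pos [ 610.3 -318.9  177.8] yaw -8.6 grip 61.6 F [0.4 0.2 0.3] j6 1.24
2 rows: [[0.02,0.37,0.85,-0.04],[0.01,0.37,0.85,-0.04]]
```

View pics/w28.png

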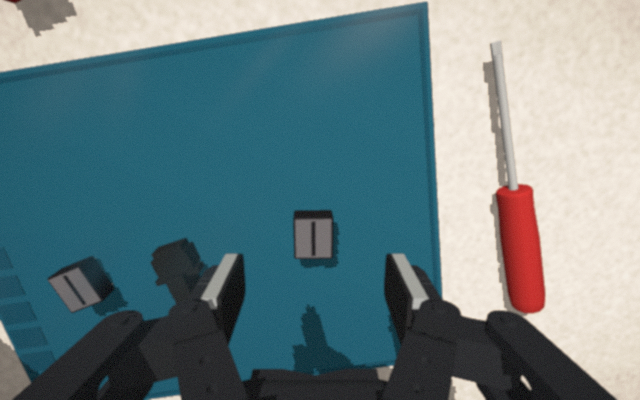

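Emit:
step_arm:
  targets:
    - [[0.01,0.37,0.8,-0.04],[0,0.33,0.8,-0.04],[0,0,0.2,0],[0,0,0,0]]

```text
t: 26.18
position: [608.9, -343.3, 107.8]
orientation: [-0.002, 0.998, -0.069, 0.01]
force: [-0.3, -0.1, -0.3]
grip_width: 61.6
```

```bash
python3 look.py w29 q;  python3 - <<'E'
from jc import *
plan([608.2,-348.2,84.5],-8.0,smax=0.9)
E
```

```text
26.18 [ 608.89 -343.31  107.79] -7.887382383306847
blob [310. 250.] w (609.2, -341.1) size 30.7 26.8 ang 81.6 rgb [107. 102. 103.]
tilt [1.23 0.09]
t 26.23 pos [ 609.1 -343.4  108.2] yaw -7.9 grip 61.7 F [ 0.3 -0.3 -1. ] j6 1.19
1 rows: [[-0.02,0.12,0.59,0.02]]
```

View pics/w29.png

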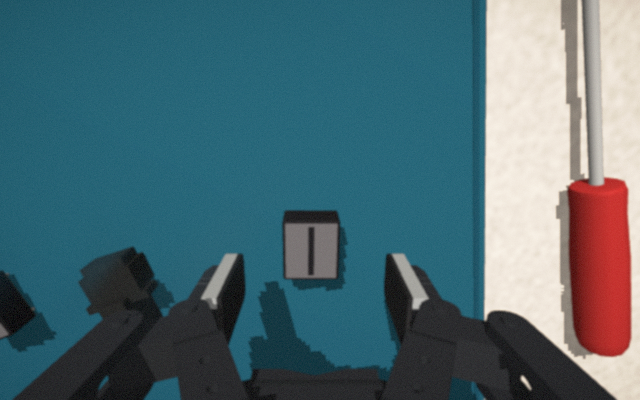

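Emit:
step_arm:
  targets:
    - [[-0.03,0.06,0.33,0.02],[0,0.06,0.25,0],[0,0,0.03,0]]

```text
t: 26.6
position: [609.2, -347.7, 84.9]
orientation: [-0.001, 0.998, -0.069, 0.012]
force: [0.6, 1.1, 0.4]
grip_width: 61.9
```

Emit:
step_arm:
  targets:
    - [[0,0,0,0],[0,0,0,0],[0,0,0,0],[0,0,0,0]]
  claw: 18

```text
t: 27.1
position: [609.5, -347.9, 85.5]
orientation: [-0.001, 0.998, -0.069, 0.013]
force: [-0.2, 0.5, 0.4]
grip_width: 26.7
```

Run:
```python
from jc import *
plan(list(J2w(-70))+[125],7.8,smax=0.9)
save("wrist","w30")
```

```text
tilt [ 1.45 -0.01]
t 27.1 pos [ 609.5 -347.9   85.5] yaw -7.9 grip 26.7 F [-0.2  0.5  0.4] j6 1.19
7 rows: [[-0.2,-0.77,-0.14,-0.37],[-0.17,-0.78,-0.14,-0.37],[-0.14,-0.78,-0.14,-0.37],[-0.11,-0.79,-0.14,-0.37],[-0.08,-0.79,-0.14,-0.37],[-0.05,-0.8,-0.14,-0.37],[-0.02,-0.8,-0.14,-0.37]]
```

View pics/w30.png

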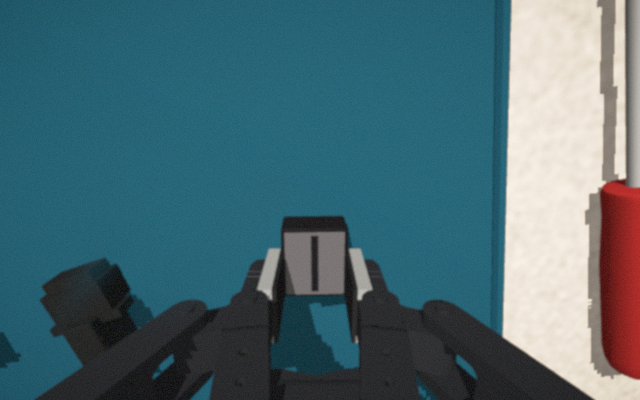

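Emit:
step_arm:
  targets:
    - [[0,0,-0.6,0],[-0.2,-0.77,-0.4,-0.37],[-0.17,-0.78,-0.1,-0.37],[-0.14,-0.78,-0.05,-0.37],[-0.11,-0.79,-0.05,-0.37],[-0.08,-0.79,0,-0.37],[-0.05,-0.8,0,-0.37],[0,-0.5,0,-0.3],[0,0,0,0],[0,0,0,0]]

```text
t: 28.4
position: [583.7, -133.5, 135.1]
orientation: [0.002, 0.998, 0.066, 0.014]
force: [-0.1, 0.1, -0.5]
grip_width: 26.6
```

Run:
```python
from jc import *
plan(list(J2w(-69))+[106],7.8,smax=0.8)
```

```text
tilt [ 1.62 -0.11]
t 28.4 pos [ 583.7 -133.5  135.1] yaw 7.6 grip 26.6 F [-0.1  0.1 -0.5] j6 1.21
1 rows: [[-0.03,-0.21,0.73,-0.03]]
```

```bash
sed -i 's/    d=np.array(tp,float)-p/    d=np.array(tp,float)-p; d[:2]-=65*Rm[:2,2]/' h.py; sed -i 's/print("jig",w2J(p))/print("jig",w2J(p+65*Rm[:,2]))/' tl.py
python3 - <<'E'
from jc import *
plan(list(J2w(-69))+[106],7.8,smax=0.8)
E
```

```text
tilt [ 1.62 -0.11]
t 28.4 pos [ 583.7 -133.5  135.1] yaw 7.6 grip 26.6 F [-0.1  0.1 -0.5] j6 1.21
1 rows: [[-0.08,-0.22,0.72,-0.03]]
```

Emit:
step_arm:
  targets:
    - [[-0.04,-0.1,0.4,-0.03],[-0.03,-0.1,0.28,0],[0,0,0.05,0],[0,0,0,0]]

```text
t: 28.9
position: [580.0, -127.6, 102.5]
orientation: [0.002, 0.998, 0.066, 0.013]
force: [-0.5, 0.6, -0.8]
grip_width: 26.8
```

```bash
python3 tl.py w31 -67 94.5
```

```text
tilt [ 1.53 -0.13]
t 28.9 pos [ 580.  -127.6  102.5] yaw 7.6 grip 26.8 F [-0.5  0.6 -0.8] j6 1.22
1 rows: [[0.01,-0.11,0.2,-0.03]]
jig [-71.26   0.77]
```

View pics/w31a.png

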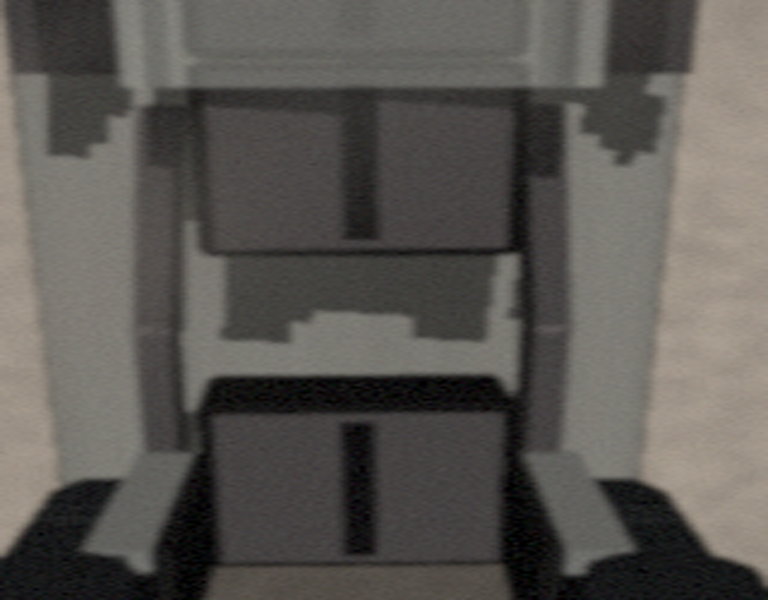

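Emit:
step_arm:
  targets:
    - [[0,-0.04,0.1,-0.03],[0,-0.03,0.07,0],[0,0,0.04,0]]

```text
t: 29.32
position: [580.5, -124.9, 94.5]
orientation: [0.002, 0.998, 0.068, 0.014]
force: [-0.3, 0.0, 0.2]
grip_width: 26.6
```

```bash
python3 tl.py w32 -13.5 94.5
```

```text
tilt [ 1.62 -0.15]
t 29.32 pos [ 580.5 -124.9   94.5] yaw 7.8 grip 26.6 F [-0.3  0.   0.2] j6 1.22
4 rows: [[-0.0,-0.34,-0.0,-0.0],[-0.0,-0.34,-0.0,-0.0],[-0.0,-0.34,-0.0,-0.0],[-0.0,-0.34,-0.0,-0.0]]
jig [-68.69  -0.21]
```

View pics/w32a.png

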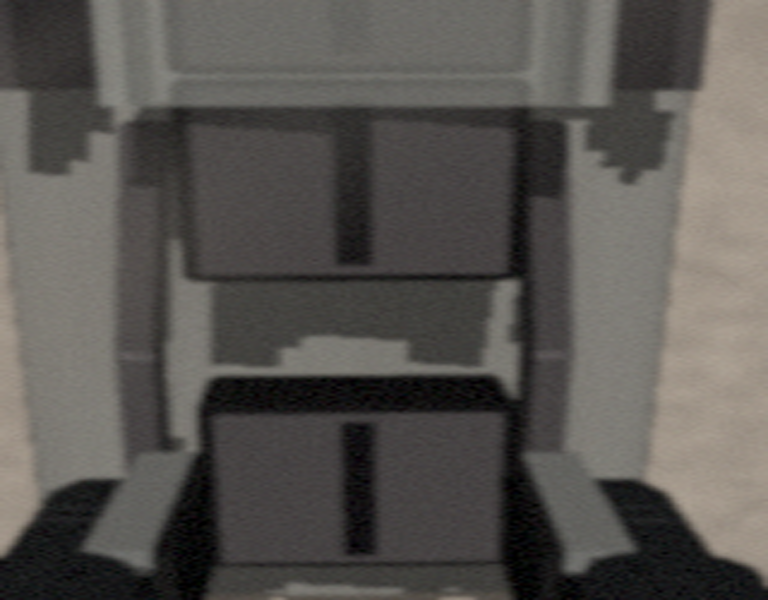

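Emit:
step_arm:
  targets:
    - [[-0.03,-0.2,0.02,0],[0,-0.35,0,0],[0,-0.35,0,0],[0,-0.25,0,0],[0,-0.1,0,0],[0,0,0,0]]

```text
t: 30.12
position: [573.3, -72.5, 94.4]
orientation: [0.003, 0.998, 0.068, 0.015]
force: [0.2, -0.8, 1.1]
grip_width: 26.6
```

```bash
python3 tl.py w33 -13 94.5
```

```text
tilt [ 1.79 -0.28]
t 30.12 pos [573.3 -72.5  94.4] yaw 7.8 grip 26.6 F [ 0.2 -0.8  1.1] j6 1.31
1 rows: [[-0.01,-0.07,-0.0,0.0]]
jig [-15.96  -0.27]
```

View pics/w33a.png

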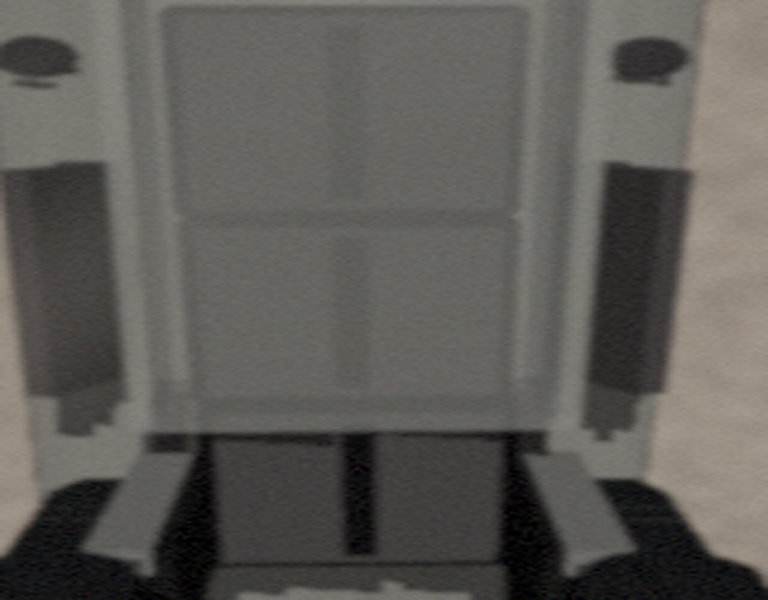

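Emit:
step_arm:
  targets:
    - [[0,-0.04,0,0],[0,0,0,0],[0,0,0,0],[0,0,-0.4,0],[0,0.3,-0.8,0]]
  claw: 48

```text
t: 30.8
position: [570.7, -82.5, 141.4]
orientation: [0.002, 0.998, 0.068, 0.012]
force: [-0.1, 0.4, 0.0]
grip_width: 48.1
```

Run:
```python
from jc import *
plan([434,-328,165],13.7,smax=0.9)
```

```text
tilt [ 1.4  -0.16]
t 30.8 pos [570.7 -82.5 141.4] yaw 7.8 grip 48.1 F [-0.1  0.4  0. ] j6 1.29
7 rows: [[-0.61,0.8,-0.09,-0.14],[-0.62,0.79,-0.09,-0.14],[-0.63,0.78,-0.09,-0.14],[-0.64,0.77,-0.09,-0.14],[-0.65,0.76,-0.09,-0.14],[-0.66,0.75,-0.09,-0.14],[-0.67,0.75,-0.09,-0.14]]
```

Emit:
step_arm:
  targets:
    - [[-0.6,0.8,-0.09,-0.14],[-0.62,0.79,-0.09,-0.14],[-0.63,0.78,-0.09,-0.14],[-0.64,0.77,-0.09,-0.14],[-0.65,0.76,-0.09,-0.14],[-0.66,0.75,-0.09,-0.14],[-0.5,0.6,0,-0.14],[0,0,0,0],[0,0,0,0]]
  claw: 62

```text
t: 31.92
position: [439.9, -329.8, 175.1]
orientation: [0.007, 0.992, 0.12, 0.02]
force: [0.2, 0.0, 0.2]
grip_width: 61.8
```

```bash
python3 look.py w34;  python3 - <<'E'
from jc import *
plan([433.3,-359.3,110],13.7,smax=0.9)
E
```

```text
31.93 [ 439.91 -329.77  175.11] 13.85091638348631
blob [285. 234.] w (431.1, -351.7) size 26.7 35.6 ang 13.3 rgb [102.  99.  99.]
relay1 [([287.0, 226.0], 0.62, [432.0, -354.9])]
plug [([384.0, 244.0], 0.85, [508.9, -353.6])]
plug_nose [([391.0, 229.0], 0.65, [506.8, -336.9])]
tilt [ 2.36 -0.55]
t 32.12 pos [ 440.2 -329.1  174.5] yaw 14.0 grip 61.8 F [ 0.9 -0.1  0.4] j6 0.68
2 rows: [[-0.23,0.31,0.8,0.02],[-0.23,0.31,0.8,0.02]]
```

View pics/w34.png

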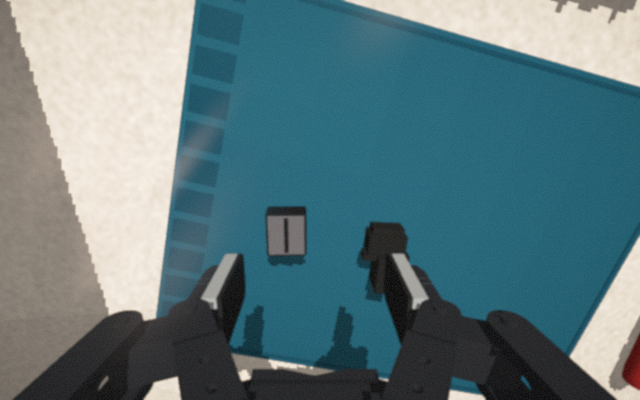

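Emit:
step_arm:
  targets:
    - [[-0.22,0.3,0.7,0.02],[-0.2,0.3,0.7,0.02],[0,0,0.15,0],[0,0,0,0]]
  claw: 52

```text
t: 32.62
position: [434.4, -355.0, 112.0]
orientation: [0.007, 0.992, 0.122, 0.021]
force: [0.6, -0.3, 0.9]
grip_width: 51.9
```

```bash
python3 look.py w35 q;  python3 - <<'E'
from jc import *
plan([433,-359,86],13.7,smax=0.9)
E
```

```text
32.62 [ 434.44 -354.97  111.96] 14.00235423846568
blob [302. 242.] w (431.2, -352.4) size 26.9 34.1 ang 13.3 rgb [106. 101. 101.]
tilt [ 2.46 -0.55]
t 32.67 pos [ 434.5 -355.1  112.3] yaw 14.0 grip 52.1 F [ 0.  -0.1  0. ] j6 0.63
1 rows: [[-0.15,0.04,0.65,0.05]]
```

View pics/w35.png

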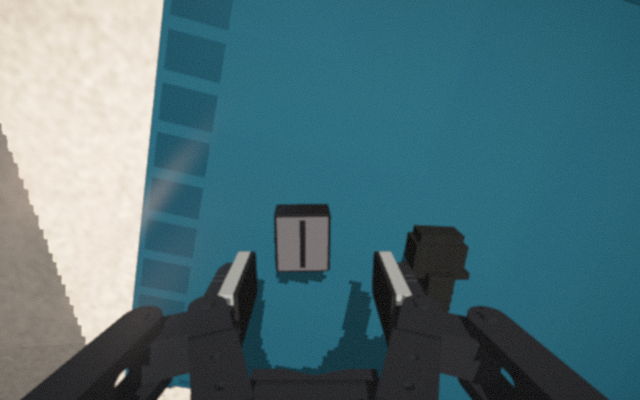

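Emit:
step_arm:
  targets:
    - [[-0.1,0.02,0.3,0.05],[-0.04,0.02,0.3,0],[0,0,0.04,0]]
  claw: 46

```text
t: 33.05
position: [431.5, -358.3, 86.7]
orientation: [0.008, 0.993, 0.12, 0.022]
force: [-0.1, -0.6, -0.1]
grip_width: 45.9
```

```bash
python3 look.py w36 q;  python3 - <<'E'
from jc import *
plan([433,-359,86],13.7,smax=0.9)
E
```

```text
33.05 [ 431.55 -358.26   86.7 ] 13.760893126400992
blob [466. 274.] w (502.9, -345.2) size 26.7 26.6 ang 2.3 rgb [42. 41. 39.]
tilt [ 2.6  -0.65]
t 33.1 pos [ 431.7 -358.3   86.9] yaw 13.8 grip 46.3 F [0.2 0.2 0. ] j6 0.63
1 rows: [[-0.04,-0.01,0.02,0.01]]
```

View pics/w36.png

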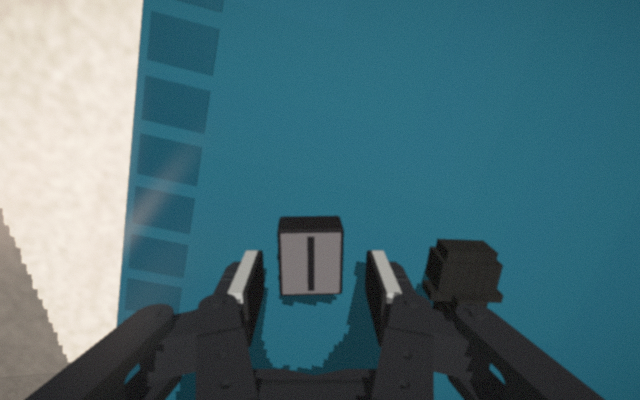

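Emit:
step_arm:
  targets:
    - [[-0.03,0,0.02,0],[0,0,0,0],[0,0,0,0],[0,0,0,0]]
  claw: 18

```text
t: 33.6
position: [430.8, -358.9, 86.7]
orientation: [0.009, 0.993, 0.12, 0.022]
force: [-0.2, 0.1, 0.4]
grip_width: 27.1
```

Run:
```python
from jc import *
plan(list(J2w(-70))+[125],7.8,smax=0.7)
save("wrist","w37")
```

```text
tilt [ 2.64 -0.69]
t 33.6 pos [ 430.8 -358.9   86.7] yaw 13.8 grip 27.1 F [-0.2  0.1  0.4] j6 0.63
9 rows: [[0.56,-0.53,-0.1,0.11],[0.55,-0.54,-0.1,0.11],[0.55,-0.54,-0.1,0.11],[0.54,-0.55,-0.1,0.11],[0.53,-0.55,-0.1,0.11],[0.53,-0.56,-0.1,0.11],[0.52,-0.57,-0.1,0.11],[0.51,-0.57,-0.1,0.11],[0.51,-0.58,-0.1,0.11]]
```

View pics/w37.png

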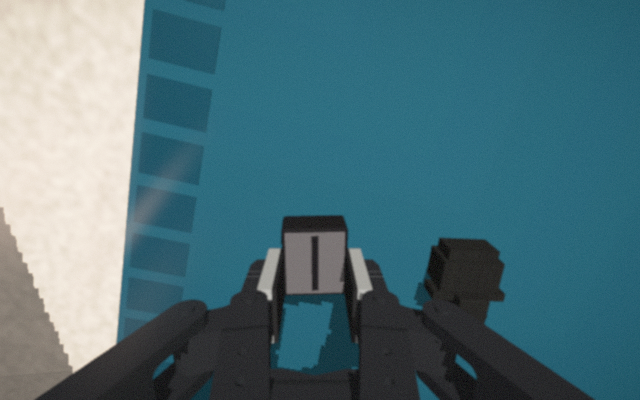

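Emit:
step_arm:
  targets:
    - [[0,0,-0.5,0],[0,0,-0.6,0],[0.55,-0.53,-0.1,0.11],[0.6,-0.6,0,0.12],[0.6,-0.6,0,0.12],[0.6,-0.6,0,0.12],[0.6,-0.6,0,0.12],[0.55,-0.58,0,0.12],[0.55,-0.58,0,0.12],[0.5,-0.55,0,0.12]]

```text
t: 34.9
position: [574.8, -136.5, 140.7]
orientation: [0.008, 0.998, 0.066, 0.023]
force: [0.4, 0.3, -0.6]
grip_width: 26.9
```

Run:
```python
from jc import *
plan(list(J2w(-69))+[106],7.8,smax=0.8)
```

```text
tilt [ 2.69 -0.77]
t 34.9 pos [ 574.8 -136.5  140.7] yaw 7.6 grip 26.9 F [ 0.4  0.3 -0.6] j6 1.21
2 rows: [[0.05,-0.15,0.43,-0.02],[0.06,-0.15,0.43,-0.02]]
```

Emit:
step_arm:
  targets:
    - [[0.05,-0.05,0.4,-0.02],[0.04,-0.08,0.35,0],[0,-0.02,0.08,0],[0,0,0,0]]

```text
t: 35.4
position: [578.2, -130.2, 104.4]
orientation: [0.008, 0.997, 0.068, 0.022]
force: [-0.4, 0.3, -0.9]
grip_width: 26.9
```

```bash
python3 tl.py w38 -67 95.7
```

```text
tilt [ 2.56 -0.79]
t 35.4 pos [ 578.2 -130.2  104.4] yaw 7.8 grip 26.9 F [-0.4  0.3 -0.9] j6 1.22
1 rows: [[0.04,-0.19,0.22,-0.0]]
jig [-74.51   1.85]
```

View pics/w38a.png

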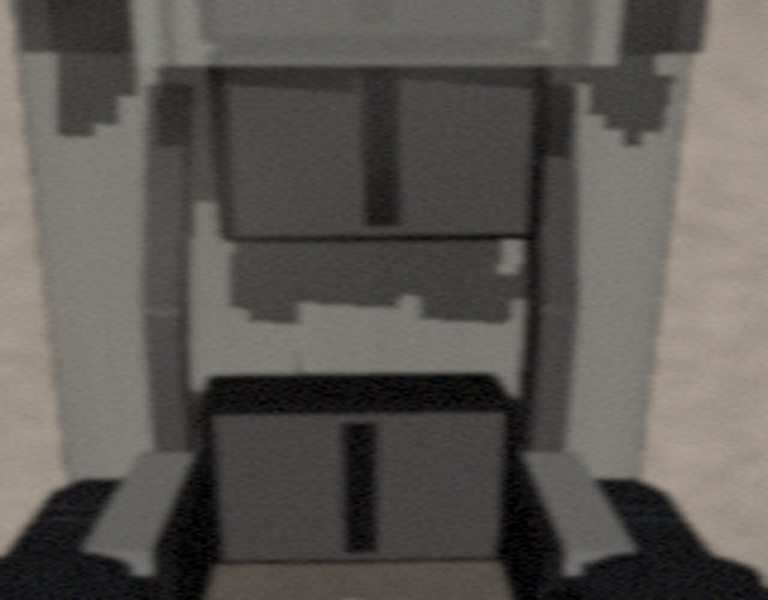

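Emit:
step_arm:
  targets:
    - [[0,-0.06,0.1,0],[0,-0.08,0.08,0],[0,0,0.04,0]]

```text
t: 35.83
position: [578.1, -125.5, 96.1]
orientation: [0.009, 0.997, 0.067, 0.023]
force: [-0.5, 0.5, -0.2]
grip_width: 26.6
```

```bash
python3 tl.py w39 -13.5 95.7
```

```text
tilt [ 2.65 -0.82]
t 35.83 pos [ 578.1 -125.5   96.1] yaw 7.7 grip 26.6 F [-0.5  0.5 -0.2] j6 1.22
4 rows: [[0.01,-0.35,-0.0,-0.0],[0.01,-0.35,-0.0,-0.0],[0.01,-0.35,-0.0,-0.0],[0.01,-0.35,-0.0,-0.0]]
jig [-69.83   1.19]
```

View pics/w39a.png

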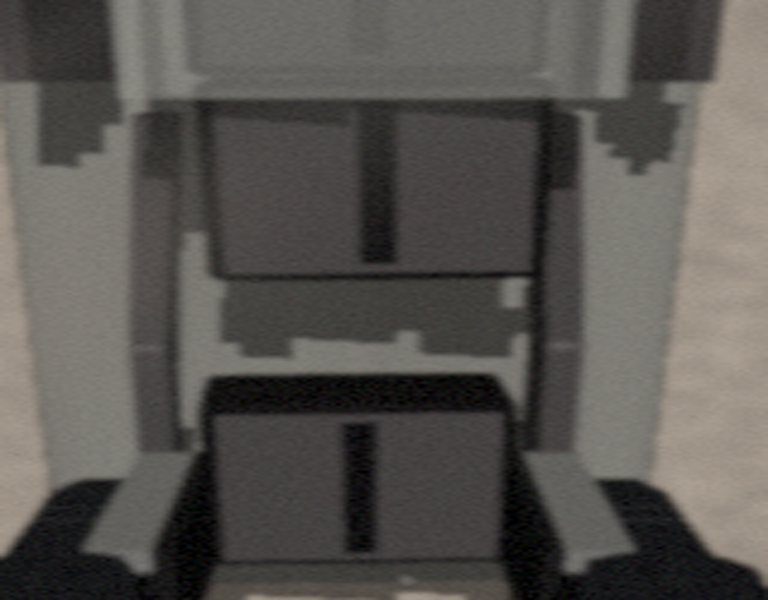

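Centred. Push.

Emit:
step_arm:
  targets:
    - [[0,-0.2,0.02,0],[0,-0.35,0,0],[0,-0.35,0,0],[0,-0.25,0,0],[0,-0.14,0,0],[0,0,0,0]]

```text
t: 36.62
position: [572.1, -71.1, 95.4]
orientation: [0.01, 0.997, 0.067, 0.024]
force: [0.4, -1.5, 1.3]
grip_width: 26.8
```

```bash
python3 tl.py w40 -13 95.7
```

```text
tilt [ 2.82 -0.99]
t 36.62 pos [572.1 -71.1  95.4] yaw 7.8 grip 26.8 F [ 0.4 -1.5  1.3] j6 1.32
1 rows: [[-0.01,-0.06,-0.01,-0.01]]
jig [-15.4   -0.37]
```

View pics/w40a.png

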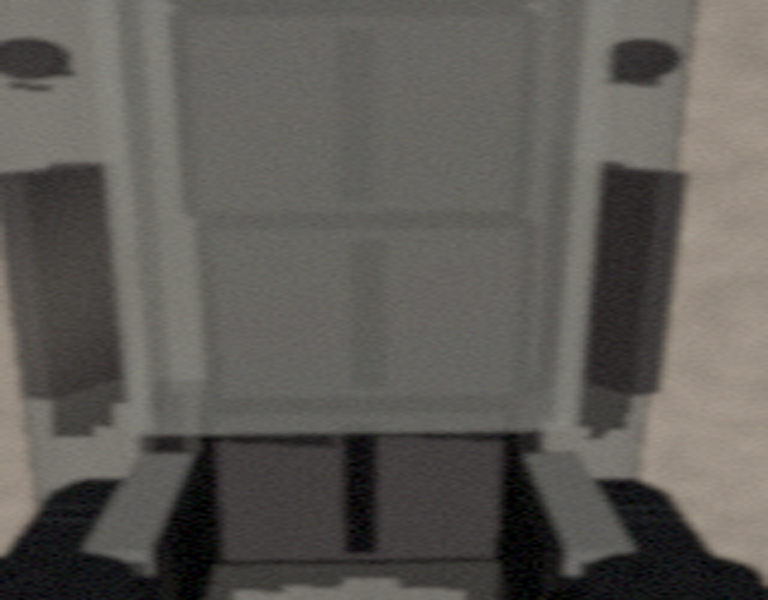

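Emit:
step_arm:
  targets:
    - [[0,-0.03,0,0],[0,0,0,0],[0,0,0,0],[0,0,-0.4,0],[0,0.3,-0.8,0]]
  claw: 48

```text
t: 37.3
position: [568.2, -80.5, 142.0]
orientation: [0.008, 0.997, 0.067, 0.02]
force: [-0.1, 0.3, 0.4]
grip_width: 48.2
```

Run:
```python
from jc import *
plan([506,-335,165],5,smax=0.75)
```

```text
tilt [ 2.37 -0.81]
t 37.3 pos [568.2 -80.5 142. ] yaw 7.7 grip 48.2 F [-0.1  0.3  0.4] j6 1.3
9 rows: [[-0.27,0.67,-0.06,0.05],[-0.27,0.68,-0.06,0.05],[-0.26,0.68,-0.06,0.05],[-0.26,0.68,-0.06,0.05],[-0.26,0.68,-0.06,0.05],[-0.25,0.68,-0.06,0.05],[-0.25,0.68,-0.06,0.05],[-0.25,0.68,-0.06,0.05],[-0.24,0.69,-0.06,0.05]]
```

Emit:
step_arm:
  targets:
    - [[-0.27,0.67,-0.06,0.05],[-0.27,0.68,-0.06,0.05],[-0.26,0.68,-0.06,0.05],[-0.26,0.68,-0.06,0.05],[-0.26,0.68,-0.06,0.05],[-0.25,0.68,-0.06,0.05],[-0.25,0.68,-0.06,0.05],[-0.25,0.68,-0.06,0.05],[-0.2,0.4,0,0.05],[0,0,0,0]]
  claw: 60

```text
t: 38.55
position: [506.2, -331.9, 177.9]
orientation: [0.011, 0.999, 0.043, 0.029]
force: [0.8, 0.1, -0.3]
grip_width: 59.8
```

```bash
python3 look.py w41;  python3 - <<'E'
from jc import *
plan([506,-368,110],5,smax=0.9)
im=cv2.imread("pics/w41.png"); cv2.imwrite("pics/w41a.png",cv2.resize(im[180:330,230:400],None,fx=4,fy=4,interpolation=cv2.INTER_CUBIC))
E
```

```text
38.55 [ 506.19 -331.92  177.93] 4.937045775264076
relay1 []
plug [([298.0, 221.0], 0.93, [505.4, -353.0])]
plug_nose [([296.0, 207.0], 0.57, [503.2, -338.9])]
tilt [ 3.28 -1.03]
t 38.75 pos [ 506.7 -330.1  177.4] yaw 5.1 grip 60.4 F [ 0.4 -0.1  1. ] j6 0.9
2 rows: [[-0.14,0.43,0.85,0.01],[-0.14,0.43,0.85,0.01]]
```

View pics/w41.png

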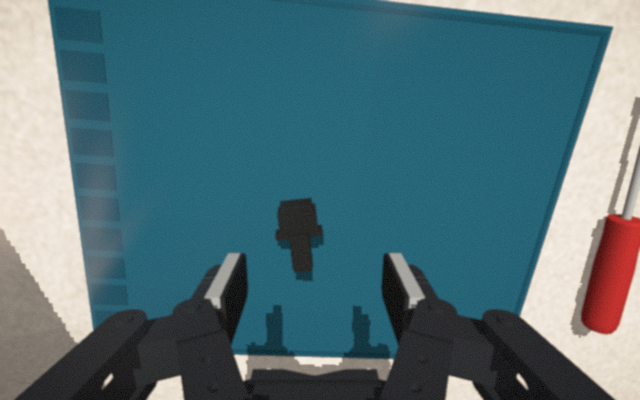

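View pics/w41a.png

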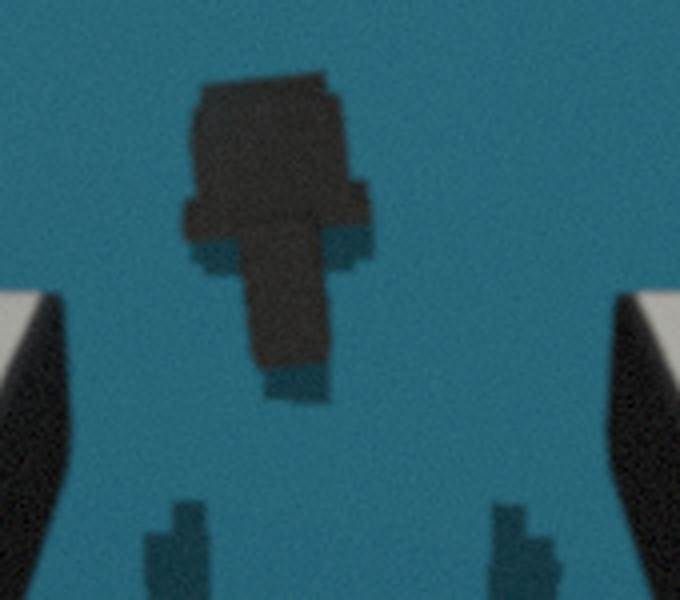

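Run:
```python
from jc import *
m=model("wrist"); f=lambda x,y,z: at_z("wrist",(230+x/4,180+y/4),z,m)[:2]
a,b=f(257,367,27),f(329,362,27); print("tail rear",a,b,np.linalg.norm(a-b),(a+b)/2)
a2,b2=f(243,238,27),f(322,235,27); print("tail front",a2,b2,(a2+b2)/2)
for v in ((a2+b2)/2-(a+b)/2,): print(np.degrees(np.arctan2(v[1],v[0])),np.linalg.norm(v))
v=a2-a;print(np.degrees(np.arctan2(v[1],v[0])));v=b2-b;print(np.degrees(np.arctan2(v[1],v[0])));v=b-a;print(np.degrees(np.arctan2(v[1],v[0])))
c,d=f(185,240,21),f(372,226,21); v=d-c; print("lip",c,d,np.linalg.norm(v),np.degrees(np.arctan2(v[1],v[0])),(c+d)/2)
e,g=f(203,88,20),f(326,72,20); v=g-e; print("nose tip",e,g,np.linalg.norm(v),np.degrees(np.arctan2(v[1],v[0])),(e+g)/2)
```

```text
tail rear [ 505.32 -380.34] [ 518.15 -378.61] 12.940255845485545 [ 511.73 -379.48]
tail front [ 501.14 -355.23] [ 514.78 -353.81] [ 507.96 -354.52]
98.60169545157399 25.243446074386835
99.4583829537704
97.73029651212163
7.6804590018245475
lip [ 491.03 -359.03] [ 524.06 -354.24] 33.37858917638586 8.251436248636379 [ 507.55 -356.63]
nose tip [ 492.56 -330.67] [ 513.46 -326.31] 21.355936507117725 11.789302657967315 [ 503.01 -328.49]
```

Run:
```python
from jc import *
plan([509.7,-369.2,115],8.5,smax=0.7)
```

```text
tilt [ 3.28 -1.03]
t 38.75 pos [ 506.7 -330.1  177.4] yaw 5.1 grip 60.4 F [ 0.4 -0.1  1. ] j6 0.9
3 rows: [[-0.06,0.3,0.52,-0.19],[-0.07,0.3,0.52,-0.19],[-0.08,0.3,0.52,-0.19]]
```

Emit:
step_arm:
  targets:
    - [[-0.06,0.3,0.5,-0.19],[-0.07,0.3,0.5,-0.19],[-0.08,0.28,0.45,-0.19],[0,0,0,0]]
  claw: 46

```text
t: 39.25
position: [505.7, -366.5, 114.0]
orientation: [0.01, 0.997, 0.078, 0.027]
force: [-0.0, 0.2, -0.2]
grip_width: 45.6
```

Run:
```python
from jc import *
plan([509.7,-369.2,84],8.5,smax=0.7)
save("wrist","w42")
im=cv2.imread("pics/w42.png"); cv2.imwrite("pics/w42a.png",cv2.resize(im[180:330,230:400],None,fx=4,fy=4,interpolation=cv2.INTER_CUBIC))
```

```text
tilt [ 3.16 -0.94]
t 39.25 pos [ 505.7 -366.5  114. ] yaw 9.0 grip 45.6 F [-0.   0.2 -0.2] j6 0.78
2 rows: [[-0.02,0.01,0.37,0.04],[-0.02,0.01,0.37,0.04]]
```

View pics/w42a.png

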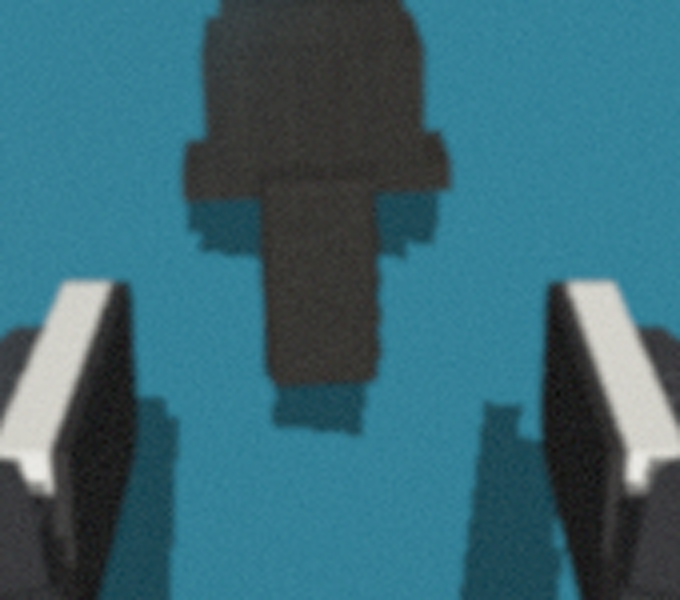

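Aligned; descend and grip.

Emit:
step_arm:
  targets:
    - [[-0.04,0.02,0.38,0.04],[-0.02,0.01,0.33,0],[0,0,0.03,0]]

```text
t: 39.67
position: [506.0, -367.8, 83.7]
orientation: [0.011, 0.997, 0.076, 0.028]
force: [0.1, 0.1, -0.0]
grip_width: 45.9
```

Run:
```python
from jc import *
plan([509.7,-369.2,84],8.5,smax=0.7)
save("wrist","w43")
im=cv2.imread("pics/w43.png"); cv2.imwrite("pics/w43a.png",cv2.resize(im[180:330,230:400],None,fx=4,fy=4,interpolation=cv2.INTER_CUBIC))
```

```text
tilt [ 3.25 -0.96]
t 39.67 pos [ 506.  -367.8   83.7] yaw 8.8 grip 45.9 F [ 0.1  0.1 -0. ] j6 0.78
1 rows: [[-0.0,0.01,-0.01,0.05]]
```

View pics/w43a.png

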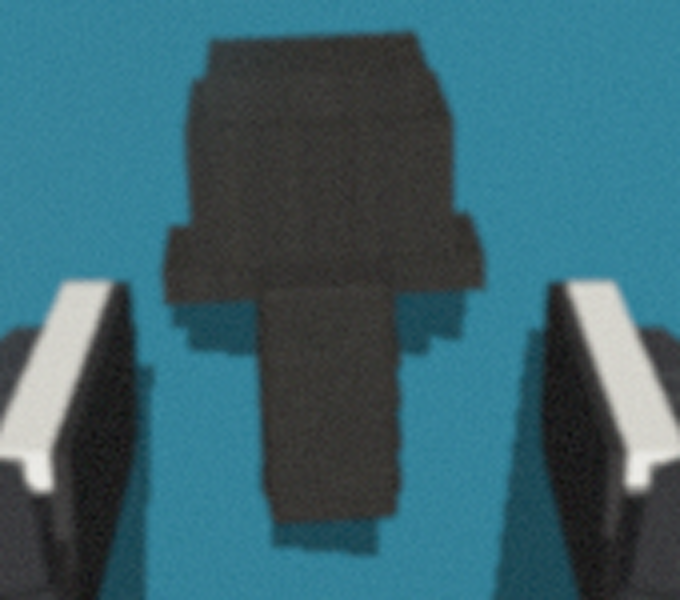

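Run:
```python
from jc import *
m=model("wrist"); s,p,Rm=st()
o,_=ray("wrist",(0,0),m)
def tool(x,y,depth):
    o,d=ray("wrist",(230+x/4,180+y/4),m); o=Rm.T@(o-p); d=Rm.T@d; return o+d*(depth-o[2])/d[2]
for dep in (60,66,70,73): print(dep,"pad tip front L",tool(112,283,dep),"R",tool(570,283,dep))
for dep in (62.7,): print("lip rear L",tool(165,302,dep),"R",tool(485,290,dep))
print("tail rear",tool(270,520,56.7),tool(395,515,56.7), "tail front",tool(262,290,56.7))
```

```text
60 pad tip front L [-23.21 -13.26  60.  ] R [ 24.3  -13.19  60.  ]
66 pad tip front L [-24.28 -10.41  66.  ] R [ 25.41 -10.34  66.  ]
70 pad tip front L [-24.99  -8.51  70.  ] R [26.15 -8.44 70.  ]
73 pad tip front L [-25.52  -7.09  73.  ] R [26.71 -7.02 73.  ]
lip rear L [-18.16  -9.75  62.7 ] R [ 15.83 -11.11  62.7 ]
tail rear [-7.07 12.99 56.7 ] [ 6.3  12.39 56.7 ] tail front [ -7.47 -14.02  56.7 ]
```

Emit:
step_arm:
  targets:
    - [[-0.01,0.07,0,0.03],[0,0,0,0]]

```text
t: 39.98
position: [506.8, -371.1, 85.0]
orientation: [0.011, 0.997, 0.075, 0.028]
force: [-0.0, 0.2, -0.6]
grip_width: 46.2
```

Emit:
step_arm:
  targets:
    - [[0,0,0.02,0],[0,0,0,0],[0,0,0,0],[0,0,0,0],[0,0,0,0]]
  claw: 5
  force: 45

```text
t: 40.6
position: [507.2, -371.5, 85.1]
orientation: [0.012, 0.997, 0.075, 0.029]
force: [0.1, 0.2, 0.9]
grip_width: 12.9
```

Run:
```python
from jc import *
plan(list(J2w(-66))+[140],7.8,smax=0.7)
save("wrist","w44")
im=cv2.imread("pics/w44.png"); cv2.imwrite("pics/w44a.png",cv2.resize(im[180:330,230:400],None,fx=4,fy=4,interpolation=cv2.INTER_CUBIC))
```

```text
tilt [ 3.39 -1.08]
t 40.6 pos [ 507.2 -371.5   85.1] yaw 8.6 grip 12.9 F [0.1 0.2 0.9] j6 0.78
9 rows: [[0.31,-0.65,-0.15,0.02],[0.31,-0.65,-0.15,0.02],[0.3,-0.65,-0.15,0.02],[0.3,-0.66,-0.15,0.02],[0.3,-0.66,-0.15,0.02],[0.3,-0.66,-0.15,0.02],[0.3,-0.66,-0.15,0.02],[0.3,-0.66,-0.15,0.02],[0.3,-0.66,-0.15,0.02]]
```

View pics/w44a.png

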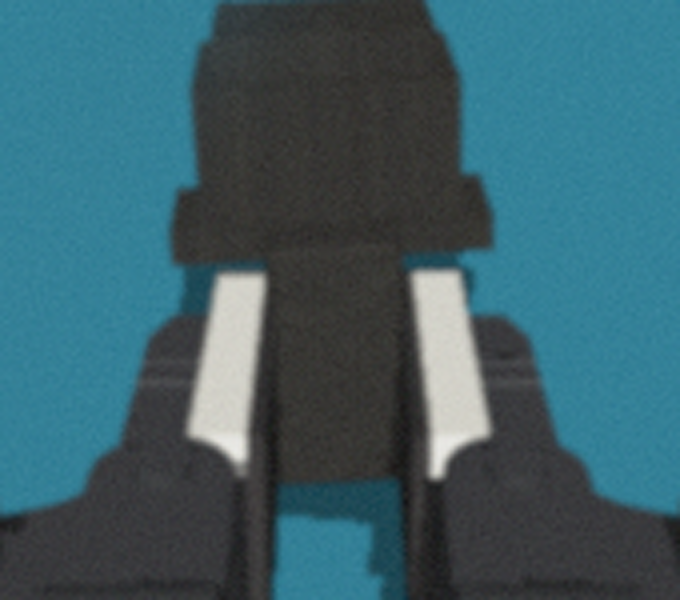

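Emit:
step_arm:
  targets:
    - [[0,0,-0.5,0],[0.31,-0.65,-0.5,0.02],[0.31,-0.65,-0.2,0.02],[0.31,-0.65,0,0.02],[0.3,-0.66,0,0.02],[0.3,-0.66,0,0.02],[0.3,-0.66,0,0.02],[0.3,-0.66,0,0.02],[0.3,-0.6,0,0.02],[0.2,-0.5,0,0.02]]

```text
t: 41.9
position: [578.7, -124.6, 134.2]
orientation: [0.011, 0.997, 0.063, 0.03]
force: [0.6, -0.3, 0.4]
grip_width: 12.8
```

Run:
```python
from jc import *
plan(list(J2w(-72))+[110],7.8,smax=0.8)
```

```text
tilt [ 3.46 -1.08]
t 41.9 pos [ 578.7 -124.6  134.2] yaw 7.3 grip 12.8 F [ 0.6 -0.3  0.4] j6 1.23
1 rows: [[-0.04,0.05,0.61,-0.08]]
```

Emit:
step_arm:
  targets:
    - [[-0.04,0.2,0.3,-0.06],[0,0.08,0.2,0],[0,0,0.05,0],[0,0,0,0]]

```text
t: 42.4
position: [579.4, -137.1, 110.6]
orientation: [0.011, 0.997, 0.067, 0.029]
force: [0.2, -0.1, -0.3]
grip_width: 12.9
```

```bash
python3 tl.py w45 -70 97.1
```

```text
tilt [ 3.39 -1.08]
t 42.4 pos [ 579.4 -137.1  110.6] yaw 7.7 grip 12.9 F [ 0.2 -0.1 -0.3] j6 1.21
1 rows: [[-0.0,-0.31,0.33,-0.01]]
jig [-81.9    0.72]
```

View pics/w45a.png

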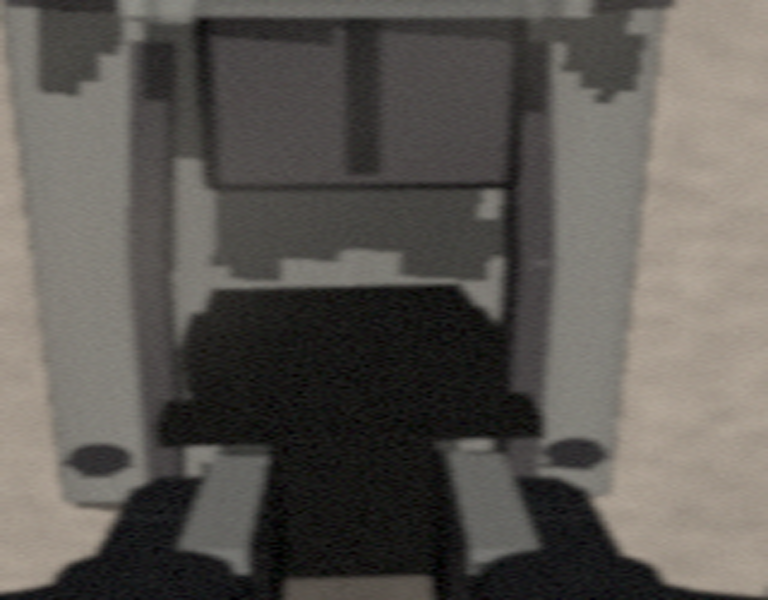

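Emit:
step_arm:
  targets:
    - [[-0.02,-0.05,0.15,0],[0,-0.03,0.1,0],[0,0,0.06,0]]

```text
t: 42.82
position: [579.1, -134.4, 98.1]
orientation: [0.012, 0.997, 0.067, 0.029]
force: [-0.9, -0.6, 0.5]
grip_width: 13.0
```

```bash
python3 tl.py w46 -40 97.1
```

```text
tilt [ 3.46 -1.1 ]
t 42.83 pos [ 579.1 -134.4   98.1] yaw 7.7 grip 13.0 F [-0.9 -0.6  0.5] j6 1.21
3 rows: [[0.0,-0.33,-0.0,-0.01],[0.0,-0.33,-0.0,-0.01],[0.0,-0.33,-0.0,-0.01]]
jig [-79.31   0.56]
```

View pics/w46a.png

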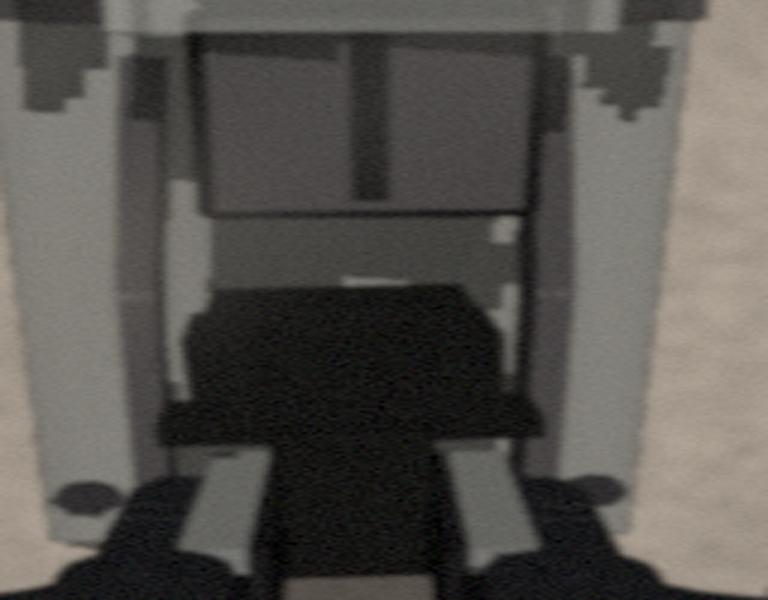

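Emit:
step_arm:
  targets:
    - [[-0.01,-0.2,0.03,0],[0,-0.3,0,0],[0,-0.3,0,0],[0,-0.15,0,0],[0,0,0,0]]

```text
t: 43.5
position: [575.0, -96.1, 97.0]
orientation: [0.015, 0.997, 0.066, 0.031]
force: [0.2, -1.4, 1.3]
grip_width: 13.2
```

```bash
python3 tl.py w47 -15 97.1
```

```text
tilt [ 3.63 -1.43]
t 43.5 pos [575.  -96.1  97. ] yaw 7.7 grip 13.2 F [ 0.2 -1.4  1.3] j6 1.28
2 rows: [[-0.01,-0.33,-0.01,-0.01],[-0.01,-0.33,-0.01,-0.01]]
jig [-41.17  -0.64]
```

View pics/w47a.png

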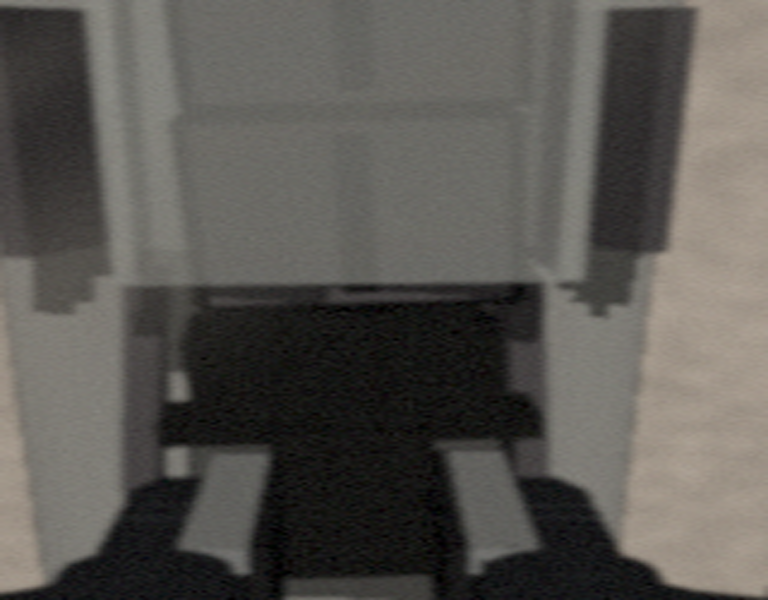

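Emit:
step_arm:
  targets:
    - [[0,-0.2,0,0],[0,-0.2,0,0],[0,-0.1,0,0],[0,0,0,0]]

```text
t: 44.05
position: [573.0, -76.2, 97.0]
orientation: [0.015, 0.997, 0.066, 0.032]
force: [0.5, -3.0, 1.8]
grip_width: 12.9
```

```bash
python3 tl.py w48 -14 97.1
```

```text
tilt [ 3.72 -1.53]
t 44.05 pos [573.  -76.2  97. ] yaw 7.6 grip 12.9 F [ 0.5 -3.   1.8] j6 1.31
1 rows: [[-0.04,-0.18,-0.01,-0.03]]
jig [-21.29  -1.48]
```

View pics/w48a.png

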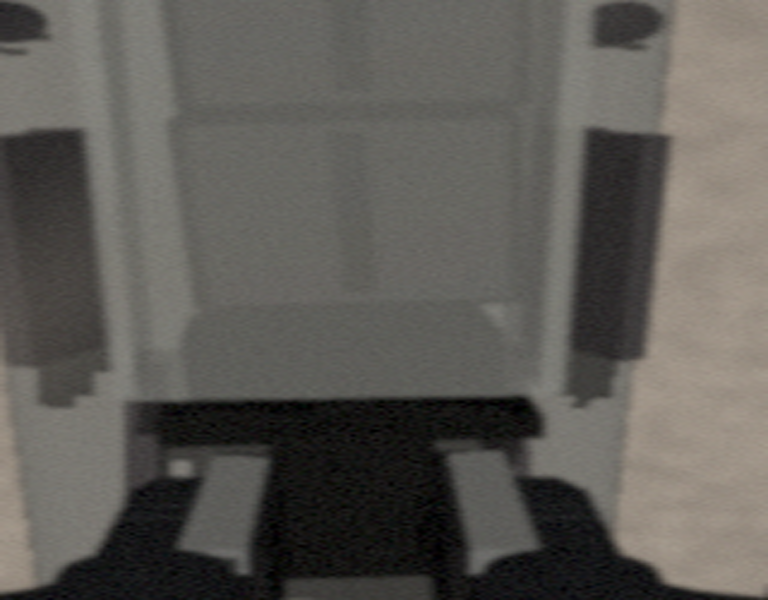

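Emit:
step_arm:
  targets:
    - [[-0.02,-0.1,0,0],[0,-0.06,0,0],[0,0,0,0]]

```text
t: 44.48
position: [571.6, -70.2, 96.9]
orientation: [0.016, 0.997, 0.065, 0.032]
force: [0.5, -3.6, 2.8]
grip_width: 12.7
```

```bash
python3 tl.py w49 -14 97.1
```

```text
tilt [ 3.76 -1.57]
t 44.48 pos [571.6 -70.2  96.9] yaw 7.6 grip 12.7 F [ 0.5 -3.6  2.8] j6 1.33
1 rows: [[-0.02,-0.03,-0.01,-0.04]]
jig [-15.25  -0.97]
```

View pics/w49a.png

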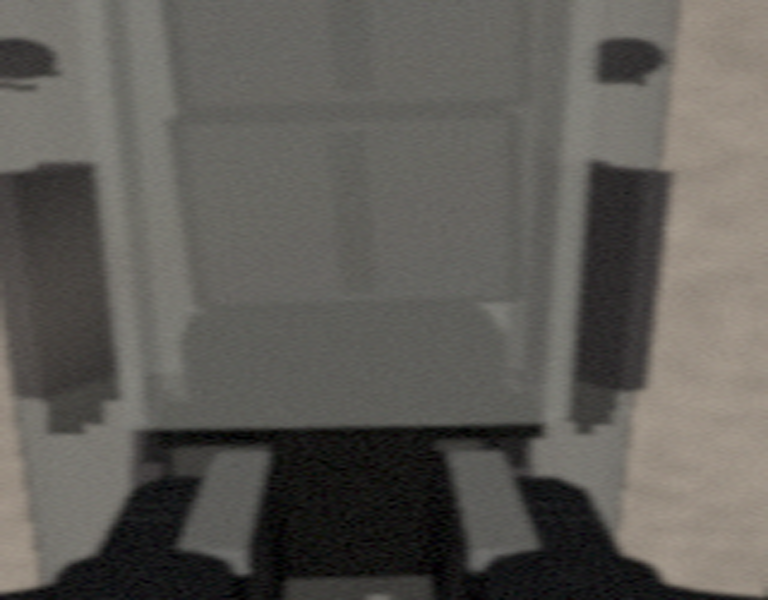

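Emit:
step_arm:
  targets:
    - [[0,-0.06,0,0],[0,-0.05,0,0]]

```text
t: 44.78
position: [571.4, -67.9, 97.0]
orientation: [0.019, 0.997, 0.065, 0.032]
force: [-0.2, -12.8, 2.6]
grip_width: 13.0
```

Emit:
step_arm:
  targets:
    - [[0,-0.05,0,0],[0,-0.05,0,0]]

```text
t: 45.02
position: [571.3, -67.4, 97.0]
orientation: [0.023, 0.997, 0.063, 0.032]
force: [0.4, -9.7, 3.0]
grip_width: 13.2
```

```bash
python3 tl.py w50 -14 97.1
```

```text
tilt [ 3.82 -2.41]
t 45.02 pos [571.3 -67.4  97. ] yaw 7.3 grip 13.2 F [ 0.4 -9.7  3. ] j6 1.34
1 rows: [[-0.02,0.02,-0.0,-0.08]]
jig [-13.33  -0.96]
```

View pics/w50a.png

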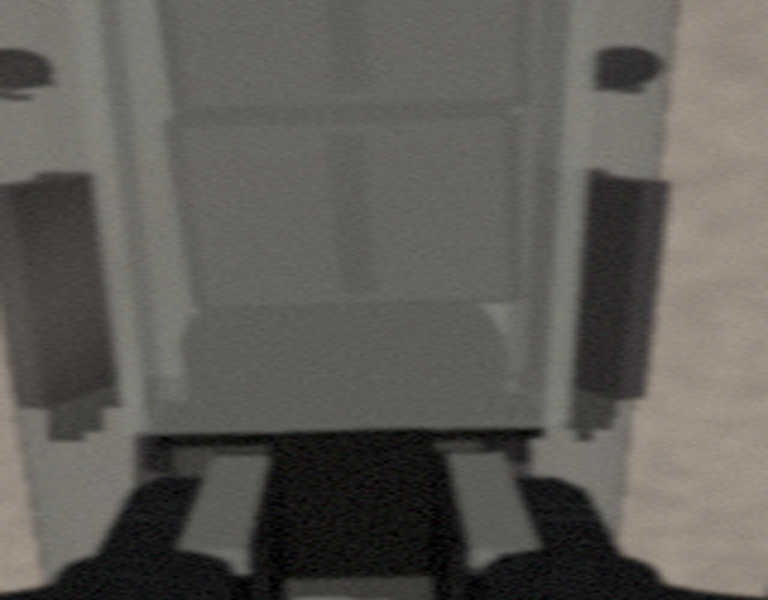

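Emit:
step_arm:
  targets:
    - [[0,-0.1,0,0],[0,-0.1,0,0]]

```text
t: 45.32
position: [571.1, -66.1, 97.2]
orientation: [0.032, 0.997, 0.061, 0.032]
force: [1.2, -16.8, 3.3]
grip_width: 13.1
```

```bash
python3 tl.py w51 -14 97.1
```

```text
tilt [ 3.88 -3.41]
t 45.33 pos [571.1 -66.1  97.2] yaw 7.1 grip 13.1 F [  1.2 -16.8   3.3] j6 1.36
1 rows: [[-0.02,0.02,0.0,-0.12]]
jig [-13.12  -0.91]
```

View pics/w51a.png

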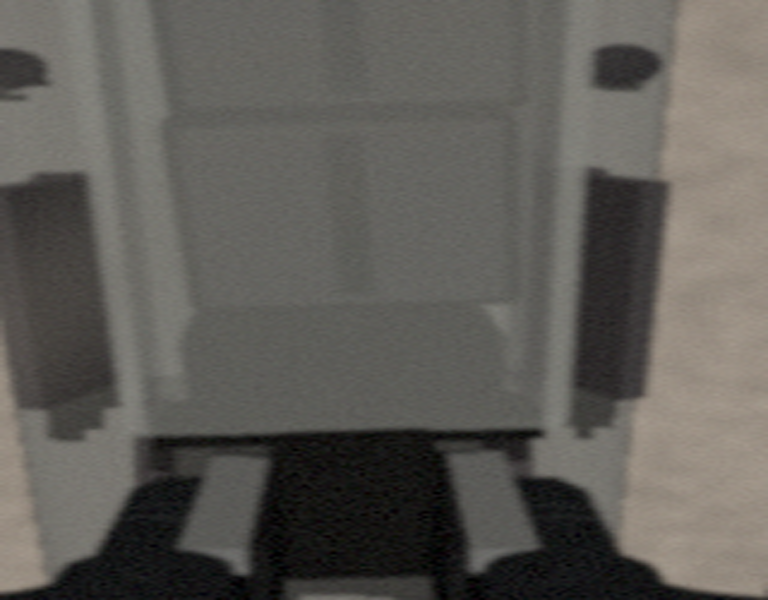

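Emit:
step_arm:
  targets:
    - [[0,0.03,0,0],[0,0,0,0]]

```text
t: 45.62
position: [571.1, -66.9, 97.1]
orientation: [0.031, 0.997, 0.06, 0.032]
force: [1.0, -2.1, 4.5]
grip_width: 12.9
```

Emit:
step_arm:
  targets:
    - [[0,0,0,0],[0,0,0,0],[0,0,0,0],[0,0,-0.4,0],[0,0,-0.9,0],[0,0,-0.9,0],[0,0,-0.7,0]]
  claw: 45

```text
t: 46.5
position: [559.5, -57.6, 214.5]
orientation: [0.028, 0.997, 0.062, 0.028]
force: [0.7, -0.1, 0.3]
grip_width: 45.2
```

```bash
python3 tl.py w52 60 190
```

```text
tilt [ 3.35 -3.02]
t 46.5 pos [559.5 -57.6 214.5] yaw 7.2 grip 45.2 F [ 0.7 -0.1  0.3] j6 1.37
4 rows: [[0.05,-0.4,0.13,-0.03],[0.05,-0.4,0.13,-0.03],[0.05,-0.4,0.13,-0.03],[0.05,-0.4,0.13,-0.03]]
jig [-2.67  9.99]
```

View pics/w52.png

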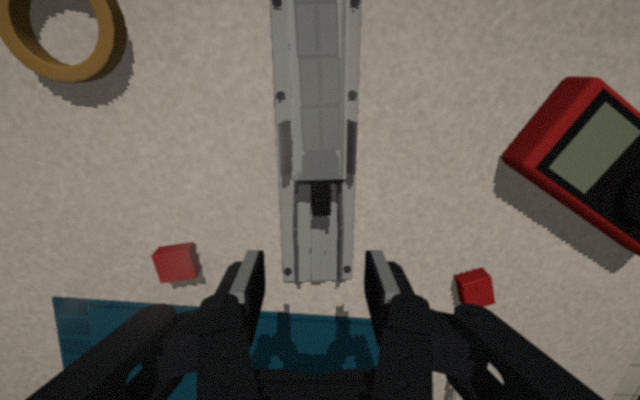

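Emit:
step_arm:
  targets:
    - [[0,0,-0.9,0],[0,0,-0.9,0],[0,0,0,0]]

```text
t: 46.92
position: [556.6, -53.3, 296.6]
orientation: [0.028, 0.997, 0.062, 0.033]
force: [-1.1, 0.1, -1.0]
grip_width: 44.8
```

Emit:
step_arm:
  targets:
    - [[0,-0.9,0,0],[0,-0.9,0,0],[0,-0.9,0,0],[0,0,0,0]]

```text
t: 47.42
position: [542.2, 56.1, 289.7]
orientation: [0.028, 0.997, 0.061, 0.032]
force: [0.3, -1.7, 0.1]
grip_width: 44.9
```

```bash
python3 tl.py w53 85 180
python3 - <<'E'
from h import *
s,p,Rm=st(); print(np.degrees(Rm[:2,2]),s["joint_pos"],s["qd"])
E
```

```text
tilt [ 3.91 -3.01]
t 47.42 pos [542.2  56.1 289.7] yaw 7.1 grip 44.9 F [ 0.3 -1.7  0.1] j6 1.58
7 rows: [[0.02,0.07,0.4,-0.02],[0.02,0.07,0.4,-0.02],[0.02,0.07,0.4,-0.02],[0.02,0.07,0.4,-0.02],[0.02,0.07,0.4,-0.02],[0.02,0.07,0.4,-0.02],[0.02,0.07,0.4,-0.02]]
jig [112.23  11.13]
[ 3.91068882 -3.0531744 ] [ 0.13042556  0.17261549 -0.26371412  1.07356883 -0.06175149  1.57849224] [-0.03039356  0.00096571  0.00827975  0.00095837 -0.0067629  -0.00746618]
```

Emit:
step_arm:
  targets:
    - [[0,0,0.9,0],[0,0,-0.9,0],[0,0,0.9,0],[0,0,-0.9,0]]

```text
t: 47.98
position: [537.7, 50.7, 283.2]
orientation: [0.03, 0.997, 0.059, 0.026]
force: [0.4, -0.2, 0.8]
grip_width: 44.4
```

Emit:
step_arm:
  targets:
    - [[0.9,0,0,0],[-0.9,0,0,0],[0.9,0,0,0],[-0.9,0,0,0]]

```text
t: 48.48
position: [537.7, 45.8, 277.8]
orientation: [0.031, 0.998, 0.056, 0.021]
force: [-0.7, 0.3, -0.1]
grip_width: 45.6
```

Emit:
step_arm:
  targets:
    - [[0,0,0,1],[0,0,0,-1],[0,0,0,1],[0,0,0,-1],[0,0,0,0]]

```text
t: 49.1
position: [534.5, 39.5, 274.8]
orientation: [0.032, 0.998, 0.052, 0.017]
force: [-0.3, 0.1, -0.5]
grip_width: 45.0
```

```bash
cat > tq.py <<'E'
import sys,numpy as np
from scipy.spatial.transform import Rotation as R
for q in eval(sys.argv[1]): print(np.degrees(R.from_quat(np.roll(q,-1)).as_matrix()[:2,2]).round(2))
E
echo
python3 - <<'E'
from jc import *
plan([610,310,330],7.8,smax=0.95)
E
```

```text
tilt [ 2.09 -3.61]
t 49.1 pos [534.5  39.5 274.8] yaw 6.0 grip 45.0 F [-0.3  0.1 -0.5] j6 1.57
8 rows: [[0.32,-0.82,-0.22,-0.04],[0.33,-0.82,-0.22,-0.04],[0.33,-0.81,-0.22,-0.04],[0.33,-0.81,-0.22,-0.04],[0.33,-0.81,-0.22,-0.04],[0.34,-0.81,-0.22,-0.04],[0.34,-0.81,-0.22,-0.04],[0.34,-0.81,-0.22,-0.04]]
```

Emit:
step_arm:
  targets:
    - [[0.32,-0.82,-0.22,-0.04],[0.33,-0.82,-0.22,-0.04],[0.33,-0.82,-0.22,-0.04],[0.33,-0.82,-0.22,-0.04],[0.33,-0.82,-0.22,-0.04],[0.33,-0.82,-0.22,-0.04],[0.33,-0.82,-0.22,-0.04],[0.2,-0.5,-0.2,-0.04],[0,0,0,0]]
  claw: 62

```text
t: 50.22
position: [608.6, 303.7, 329.8]
orientation: [0.034, 0.998, 0.056, 0.015]
force: [-0.1, 0.2, -1.2]
grip_width: 61.8
```

Run:
```python
from jc import *
plan([610,310,330],7.8,smax=0.95)
save("wrist","w54"); m=model("wrist"); np.save("m54.npy",np.array([m[0].ravel().tolist(),m[1].tolist()+[0]*6,m[2].tolist()+[0]*6]))
```

```text
tilt [ 1.98 -3.8 ]
t 50.23 pos [608.6 303.7 329.8] yaw 6.4 grip 61.8 F [-0.1  0.2 -1.2] j6 1.95
1 rows: [[0.01,-0.27,-0.02,-0.23]]
```

View pics/w54.png

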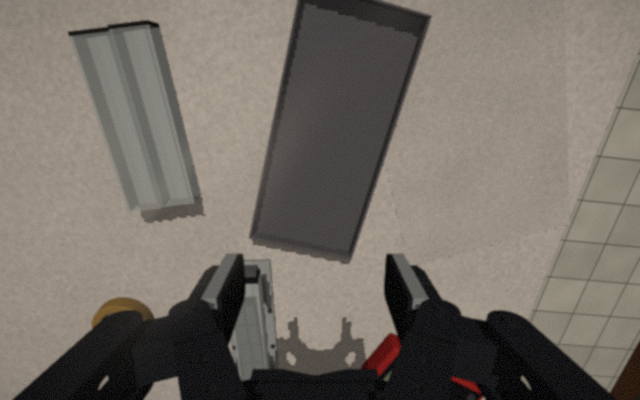

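Run:
```python
from jc import *
m=model("wrist"); f=lambda x,y,z=20: at_z("wrist",(x,y),z,m)[:2]
im=cv2.imread("pics/w54.png"); cv2.imwrite("pics/w54a.png",cv2.resize(im[0:275,235:445],None,fx=2.18*1.6,fy=2.18,interpolation=cv2.INTER_CUBIC))
A,B,C,D=f(250,236),f(352,262),f(302,0),f(431,15)
print(A,B,C,D,np.linalg.norm(A-B),np.linalg.norm(B-D))
for v in (C-A,D-B,B-A): print(np.degrees(np.arctan2(v[1],v[0])))
print("spares",f(130,210,27.5),f(200,202,27.5),f(70,33,27.5),f(157,24,27.5))
```

```text
[551.83 185.79] [680.07 161.71] [589.68 440.77] [715.31 442.45] 130.48184605936683 282.9474445699482
81.55689766168861
82.84636097712628
-10.6370879771261
spares [416.46 209.55] [494.85 227.23] [375.12 387.34] [456.22 404.25]
```

View pics/w54a.png

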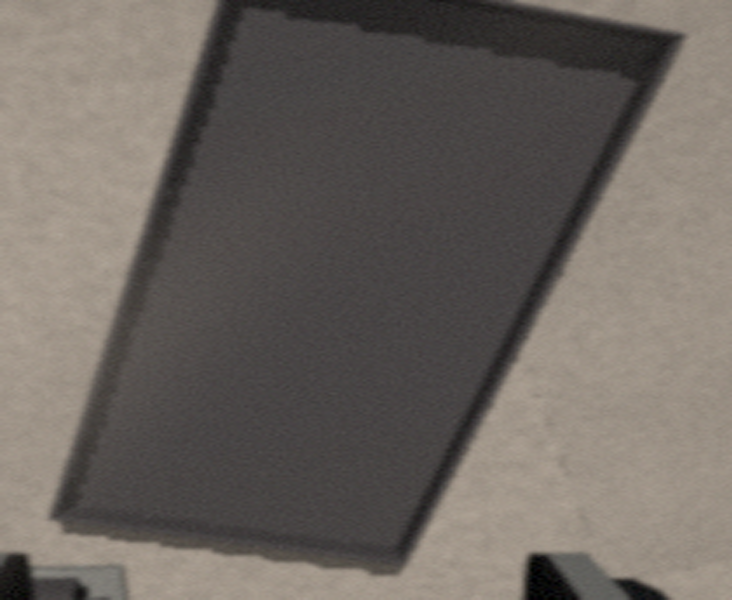

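Run:
```python
from jc import *
plan(list(J2w(84))+[150],7.8,smax=0.95)
```

```text
tilt [ 1.93 -3.84]
t 50.27 pos [608.3 302.8 329.5] yaw 6.4 grip 62.4 F [-0.2 -0.2  0. ] j6 1.95
8 rows: [[-0.26,0.79,0.61,-0.03],[-0.26,0.79,0.61,-0.03],[-0.27,0.79,0.61,-0.03],[-0.27,0.78,0.61,-0.03],[-0.27,0.78,0.61,-0.03],[-0.27,0.78,0.61,-0.03],[-0.28,0.78,0.61,-0.03],[-0.28,0.78,0.61,-0.03]]
```

Emit:
step_arm:
  targets:
    - [[-0.26,0.79,0.55,-0.03],[-0.26,0.79,0.55,-0.03],[-0.27,0.79,0.55,-0.03],[-0.27,0.78,0.55,-0.03],[-0.27,0.78,0.55,-0.03],[-0.27,0.78,0.55,-0.03],[-0.28,0.78,0.5,-0.03],[-0.2,0.5,0.4,-0.03],[0,0,0,0]]

```text
t: 51.4
position: [550.4, 24.4, 170.2]
orientation: [0.037, 0.998, 0.058, 0.012]
force: [-0.9, -0.5, 0.1]
grip_width: 62.3
```

```bash
python3 tl.py w55 84 120
```

```text
tilt [ 1.67 -4.1 ]
t 51.4 pos [550.4  24.4 170.2] yaw 6.7 grip 62.3 F [-0.9 -0.5  0.1] j6 1.53
4 rows: [[0.06,-0.06,0.31,-0.05],[0.06,-0.06,0.31,-0.05],[0.06,-0.06,0.31,-0.05],[0.06,-0.06,0.31,-0.05]]
jig [78.91  9.97]
```

View pics/w55.png

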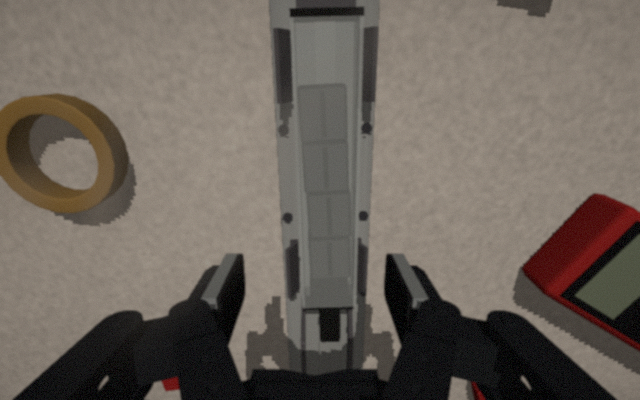

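Run:
```python
from jc import *
m=model("wrist")
for q in [(291,9),(363,11),(301,306.5),(355,306.5)]: print(j(q,35.5,m),at_z("wrist",q,35.5,m)[:2])
```

```text
[191.74  17.04] [529.95 130.62]
[190.25 -19.93] [566.77 134.16]
[ 5.98 18.01] [554.19 -53.56]
[  4.56 -20.32] [592.36 -49.76]
```

Run:
```python
from jc import *
plan(list(J2w(84,-1.0))+[120],7.8,smax=0.5)
```

```text
tilt [ 1.75 -4.08]
t 51.45 pos [551.2  25.2 171. ] yaw 6.8 grip 62.1 F [-0.7 -1.   0.5] j6 1.53
3 rows: [[0.07,-0.07,0.42,-0.06],[0.07,-0.07,0.42,-0.06],[0.07,-0.07,0.42,-0.06]]
```

Emit:
step_arm:
  targets:
    - [[0.09,-0.07,0.4,-0.06],[0.09,-0.07,0.4,-0.06],[0.06,-0.05,0.35,-0.06],[0,0,0,0]]

```text
t: 51.95
position: [563.0, 33.0, 122.2]
orientation: [0.036, 0.997, 0.07, 0.014]
force: [-0.3, 1.1, 0.6]
grip_width: 62.0
```

Run:
```python
from jc import *
plan(list(J2w(84,-1.0))+[85],7.8,smax=0.4)
save("wrist","w56")
```

```text
tilt [ 1.88 -4.03]
t 51.95 pos [563.   33.  122.2] yaw 8.0 grip 62.0 F [-0.3  1.1  0.6] j6 1.52
3 rows: [[-0.03,-0.01,0.31,0.01],[-0.03,-0.01,0.31,0.01],[-0.03,-0.01,0.31,0.01]]
```

View pics/w56.png

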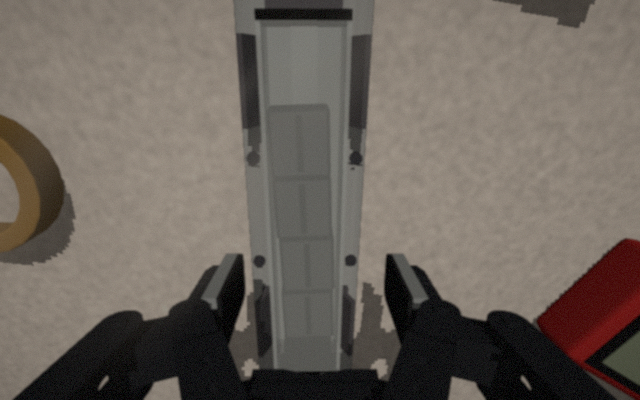

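Emit:
step_arm:
  targets:
    - [[-0.04,-0.01,0.31,0.01],[-0.03,-0.01,0.31,0.01],[-0.02,0,0.15,0],[0,0,0,0]]

```text
t: 52.5
position: [560.6, 31.1, 90.2]
orientation: [0.036, 0.997, 0.068, 0.015]
force: [0.9, 0.5, 0.2]
grip_width: 62.2
```

Run:
```python
from jc import *
plan(list(J2w(84,-1.0))+[85],7.8,smax=0.4)
save("wrist","w57")
```

```text
tilt [ 1.95 -4.03]
t 52.5 pos [560.6  31.1  90.2] yaw 7.9 grip 62.2 F [0.9 0.5 0.2] j6 1.52
1 rows: [[-0.01,-0.01,0.13,0.02]]
```

View pics/w57.png

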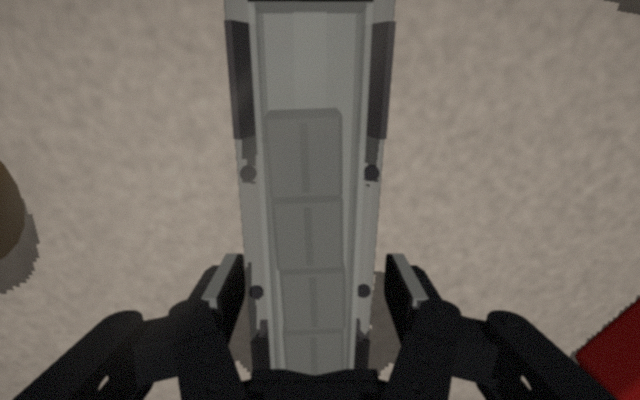

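Emit:
step_arm:
  targets:
    - [[-0.01,0,0.1,0],[0,0,0.04,0],[0,0,0,0]]

```text
t: 52.92
position: [561.3, 30.6, 85.4]
orientation: [0.036, 0.997, 0.068, 0.016]
force: [0.2, -0.6, -0.3]
grip_width: 62.2
```

Emit:
step_arm:
  targets:
    - [[0,0,0,0],[0,0,0,0],[0,0,0,0],[0,0,0,0],[0,0,0,0],[0,0,0,0]]
  claw: 28
  force: 70

```text
t: 53.68
position: [560.1, 30.5, 85.8]
orientation: [0.036, 0.997, 0.068, 0.015]
force: [-0.8, 0.1, 1.6]
grip_width: 36.8
```

```bash
python3 tl.py w58 84 85
```

```text
tilt [ 1.95 -4.03]
t 53.67 pos [560.1  30.5  85.8] yaw 7.9 grip 36.8 F [-0.8  0.1  1.6] j6 1.52
1 rows: [[-0.02,-0.01,0.02,0.01]]
jig [83.64 -0.84]
```

View pics/w58.png

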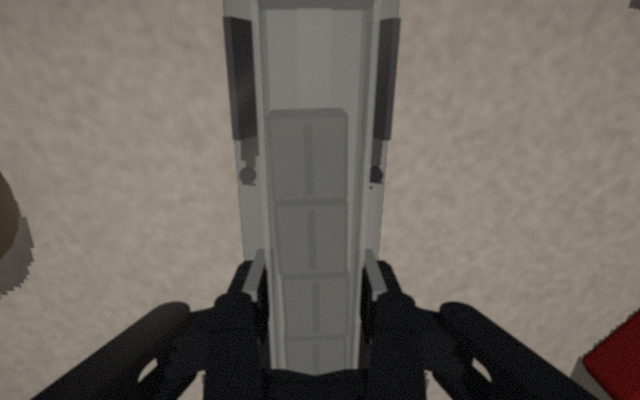

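Run:
```python
from jc import *
s,p,Rm=st(); print((Rm.T@np.array([0,0,1.])).round(3)); print(Rm.T@np.array([-u[0],-u[1],0]))
```

```text
[ 0.02  0.07 -1.  ]
[-0.    1.    0.07]
```

Emit:
step_arm:
  targets:
    - [[0,0.02,-0.15,0],[0.01,0.03,-0.25,0],[0.01,0.03,-0.3,0],[0.01,0.03,-0.4,0],[0.01,0.03,-0.4,0],[0,0,-0.2,0],[0,0,0,0]]

```text
t: 54.6
position: [561.0, 30.1, 160.1]
orientation: [0.036, 0.997, 0.068, 0.016]
force: [0.1, 0.7, -1.8]
grip_width: 36.8
```

```bash
python3 tl.py w59 84 150; python3 -c "
from h import *
save('side','s59')"
```

```text
tilt [ 2.09 -4.01]
t 54.6 pos [561.   30.1 160.1] yaw 7.9 grip 36.8 F [ 0.1  0.7 -1.8] j6 1.52
1 rows: [[-0.05,-0.04,0.25,0.01]]
jig [83.12 -1.86]
```

View pics/w59.png

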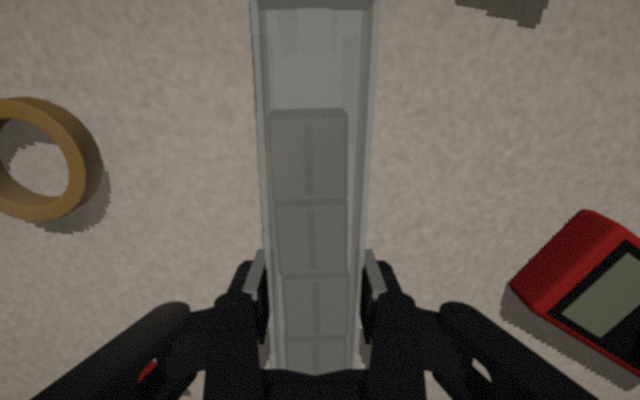

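View pics/s59.png

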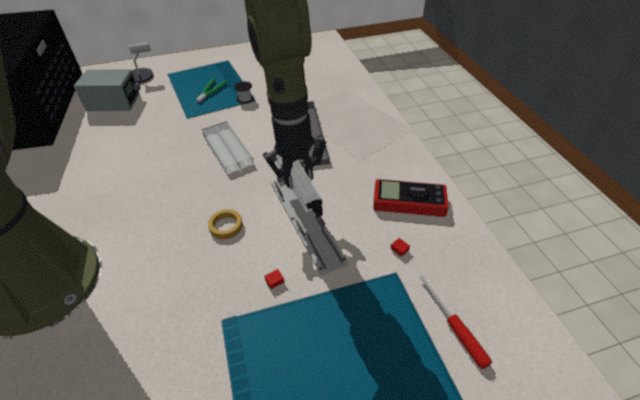

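Run:
```python
from jc import *
plan([634.5,314,155],-8,smax=0.5)
```

```text
tilt [ 2.01 -4.02]
t 54.7 pos [560.5  30.  159.1] yaw 7.9 grip 36.5 F [ 0.4  0.9 -2.9] j6 1.52
15 rows: [[0.18,-0.46,-0.02,0.18],[0.18,-0.46,-0.02,0.18],[0.17,-0.47,-0.02,0.18],[0.16,-0.47,-0.02,0.18],[0.15,-0.47,-0.02,0.18],[0.14,-0.47,-0.02,0.18],[0.13,-0.48,-0.02,0.18],[0.12,-0.48,-0.02,0.18],[0.11,-0.48,-0.02,0.18],[0.11,-0.48,-0.02,0.18],[0.1,-0.49,-0.02,0.18],[0.09,-0.49,-0.02,0.18],[0.08,-0.49,-0.02,0.18],[0.07,-0.49,-0.02,0.18],[0.06,-0.49,-0.02,0.18]]
```

Emit:
step_arm:
  targets:
    - [[0.08,-0.15,-0.02,0.08],[0.12,-0.3,-0.02,0.14],[0.18,-0.42,-0.02,0.18],[0.17,-0.46,-0.02,0.18],[0.16,-0.46,-0.02,0.18],[0.15,-0.46,-0.02,0.18],[0.14,-0.46,-0.02,0.18],[0.13,-0.46,-0.02,0.18],[0.12,-0.46,-0.02,0.18],[0.11,-0.46,-0.02,0.18]]

```text
t: 55.95
position: [605.6, 208.8, 151.2]
orientation: [0.034, 0.999, -0.023, 0.014]
force: [0.1, -1.0, -2.1]
grip_width: 36.7
```

Run:
```python
from jc import *
plan([634.5,314,155],-8,smax=0.5)
```

```text
tilt [ 1.55 -3.98]
t 55.95 pos [605.6 208.8 151.2] yaw -2.6 grip 36.7 F [ 0.1 -1.  -2.1] j6 1.98
6 rows: [[0.09,-0.46,-0.04,0.15],[0.09,-0.46,-0.04,0.15],[0.08,-0.46,-0.04,0.15],[0.07,-0.46,-0.04,0.15],[0.06,-0.46,-0.04,0.15],[0.06,-0.47,-0.04,0.15]]
```

Emit:
step_arm:
  targets:
    - [[0.09,-0.46,-0.04,0.15],[0.09,-0.46,-0.04,0.15],[0.08,-0.46,-0.04,0.15],[0.07,-0.45,-0.02,0.15],[0.06,-0.35,0,0.15],[0.05,-0.25,0,0.15],[0,-0.1,0,0],[0,0,0,0]]

```text
t: 56.95
position: [630.1, 318.7, 145.4]
orientation: [0.035, 0.997, -0.071, 0.013]
force: [0.1, -0.6, -2.1]
grip_width: 36.8
```

Run:
```python
from jc import *
plan([634.5,314,110],-8,smax=0.4)
save("wrist","w60");save("top","t60")
```

```text
tilt [ 1.25 -4.06]
t 56.95 pos [630.1 318.7 145.4] yaw -8.1 grip 36.8 F [ 0.1 -0.6 -2.1] j6 2.21
3 rows: [[0.02,-0.02,0.29,-0.0],[0.02,-0.02,0.29,-0.0],[0.02,-0.02,0.29,-0.0]]
```

View pics/w60.png

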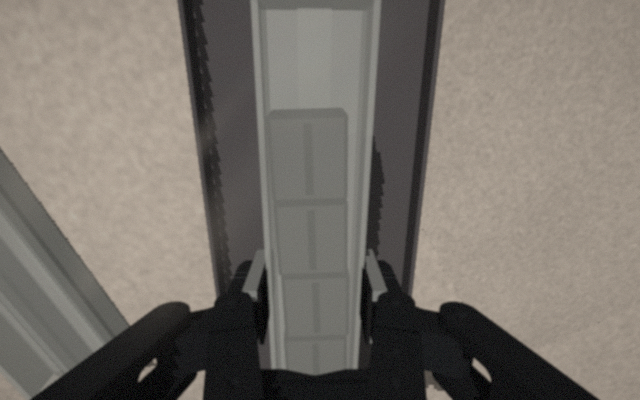

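View pics/t60.png

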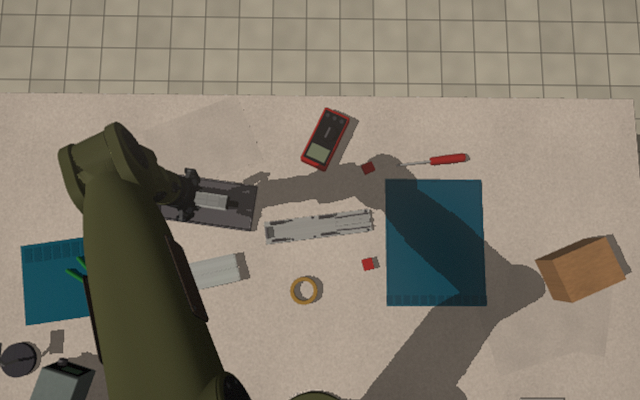

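Emit:
step_arm:
  targets:
    - [[0.02,0,0.2,0],[0.02,0,0.3,0],[0.02,0,0.3,0],[0.01,0,0.15,0],[0,0,0,0]]

```text
t: 57.68
position: [633.4, 313.0, 104.3]
orientation: [0.035, 0.997, -0.072, 0.013]
force: [0.0, -0.0, -1.1]
grip_width: 36.5
```

Run:
```python
from jc import *
plan([634.5,314,81],-8,smax=0.4)
save("wrist","w61")
```

```text
tilt [ 1.16 -4.13]
t 57.67 pos [633.4 313.  104.3] yaw -8.2 grip 36.5 F [ 0.  -0.  -1.1] j6 2.2
2 rows: [[-0.02,-0.09,0.28,-0.02],[-0.02,-0.09,0.28,-0.02]]
```

View pics/w61.png

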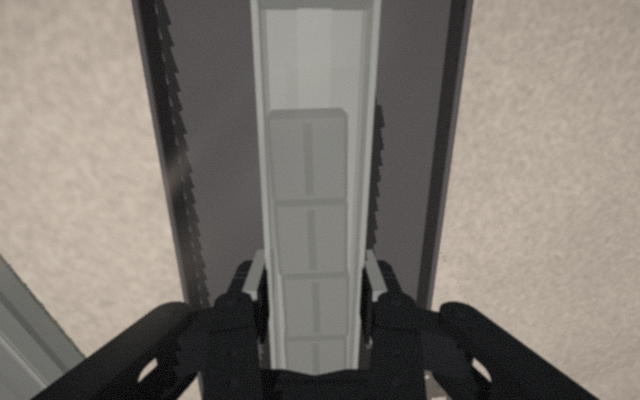

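Emit:
step_arm:
  targets:
    - [[-0.02,-0.08,0.22,-0.02],[-0.01,-0.06,0.2,0],[0,0,0.06,0],[0,0,0,0]]

```text
t: 58.22
position: [633.9, 318.3, 84.3]
orientation: [0.035, 0.997, -0.071, 0.013]
force: [-0.6, -0.1, -2.4]
grip_width: 37.0
```

Run:
```python
from jc import *
plan([634.5,314,81],-8,smax=0.4)
```

```text
tilt [ 1.24 -4.08]
t 58.23 pos [633.9 318.3  84.3] yaw -8.0 grip 37.0 F [-0.6 -0.1 -2.4] j6 2.2
1 rows: [[-0.02,-0.01,0.08,-0.01]]
```

Emit:
step_arm:
  targets:
    - [[0,0,0.05,0],[0,0,0.03,0]]

```text
t: 58.48
position: [634.2, 318.2, 81.4]
orientation: [0.035, 0.997, -0.071, 0.014]
force: [-0.4, -0.2, -0.3]
grip_width: 36.9
```

Emit:
step_arm:
  targets:
    - [[0,0,0.04,0],[0,0,0.02,0]]

```text
t: 58.72
position: [634.2, 318.2, 81.0]
orientation: [0.034, 0.997, -0.07, 0.014]
force: [-2.1, -0.0, 3.1]
grip_width: 36.7
```

Emit:
step_arm:
  targets:
    - [[0,0,0.04,0],[0,0,0.02,0]]

```text
t: 58.98
position: [634.2, 318.2, 81.0]
orientation: [0.034, 0.997, -0.07, 0.014]
force: [-2.3, 0.2, 2.5]
grip_width: 36.6
```

Emit:
step_arm:
  targets:
    - [[0,0,0,0],[0,0,0,0],[0,0,0,0]]
  claw: 52

```text
t: 59.35
position: [635.1, 318.5, 81.2]
orientation: [0.034, 0.997, -0.07, 0.015]
force: [0.2, 0.6, -1.0]
grip_width: 52.0
```

Emit:
step_arm:
  targets:
    - [[0,0.02,-0.4,0],[0,0.05,-0.8,0],[0,0.06,-0.9,0],[0,0.06,-0.9,0],[0,0,-0.8,0],[0,0,0,0]]

```text
t: 60.1
position: [630.6, 321.8, 243.2]
orientation: [0.033, 0.997, -0.071, 0.017]
force: [0.6, 0.8, -0.4]
grip_width: 51.9
```

Run:
```python
from jc import *
plan([634.5,314,81],-8,smax=0.4)
save("wrist","w62"); save("top","t62"); save("side","s62")
```

```text
tilt [ 1.64 -3.87]
t 60.1 pos [630.6 321.8 243.2] yaw -8.0 grip 51.9 F [ 0.6  0.8 -0.4] j6 2.21
11 rows: [[-0.01,-0.02,0.37,-0.0],[-0.01,-0.02,0.37,-0.0],[-0.01,-0.02,0.37,-0.0],[-0.01,-0.02,0.37,-0.0],[-0.01,-0.02,0.37,-0.0],[-0.01,-0.02,0.37,-0.0],[-0.01,-0.02,0.37,-0.0],[-0.01,-0.02,0.37,-0.0],[-0.01,-0.02,0.37,-0.0],[-0.01,-0.02,0.37,-0.0],[-0.01,-0.02,0.37,-0.0]]
```

View pics/w62.png

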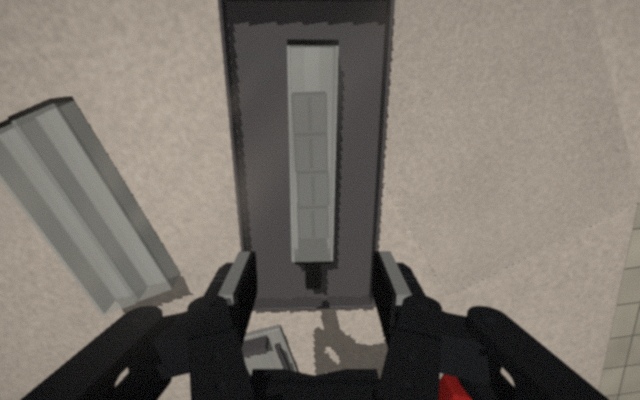

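View pics/s62.png

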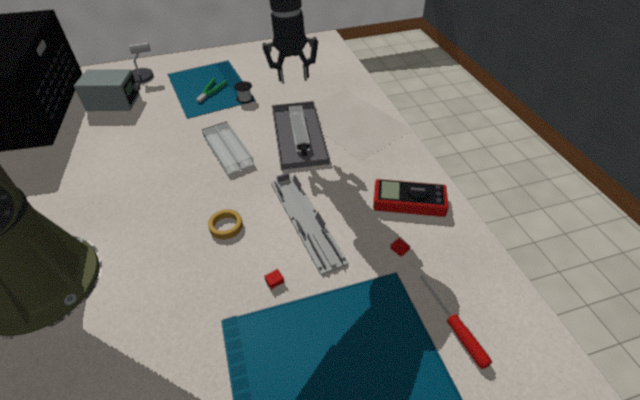

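Run:
```python
import cv2
im=cv2.imread("pics/w62.png"); cv2.imwrite("pics/w62a.png",cv2.convertScaleAbs(cv2.resize(im[190:310,260:370],None,fx=5,fy=5,interpolation=cv2.INTER_CUBIC),alpha=1.6))
```

```text
(no output)
```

View pics/w62a.png

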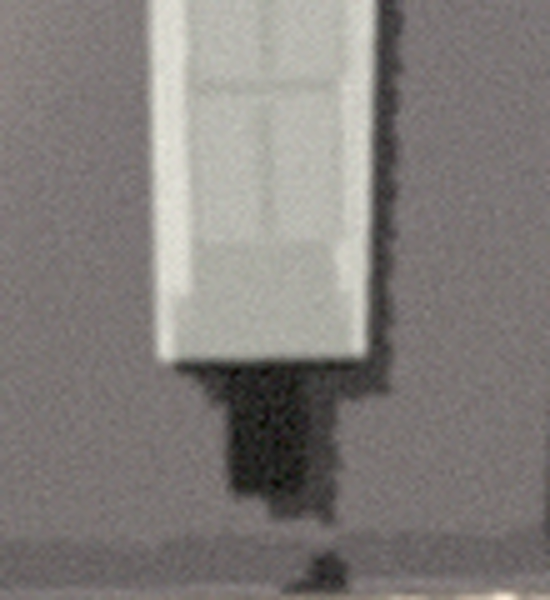

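Run:
```python
from h import *
m=model("wrist"); f=lambda x,y,z: at_z("wrist",(260+x/5,190+y/5),z,m)[:2]
M=f(263,359,30.5); T=f(265,493,33); N=f(263,242,26); print(np.linalg.norm(M-T),"tail length (28)",np.linalg.norm(M-N),"nose (20)")
for n in ["spare_a","tape","multimeter"]:
    print(n,[(np.round(d["position"]).tolist(),round(d["score"],2)) for d in cams.place_of("top",n)][:3])
A=f(0,0,0)
f=lambda x,y,z=27.5: at_z("wrist",(x,y),z,m)[:2]
print(f(76,98))
```

```text
27.15525570860222 tail length (28) 21.46294937230997 nose (20)
spare_a [([204.0, 266.0], 0.97), ([206.0, 280.0], 0.62), ([227.0, 201.0], 0.56)]
tape [([302.0, 293.0], 0.76)]
multimeter [([326.0, 140.0], 0.75), ([301.0, 290.0], 0.26)]
[466.17753479 403.25275413]
```

View pics/t62.png

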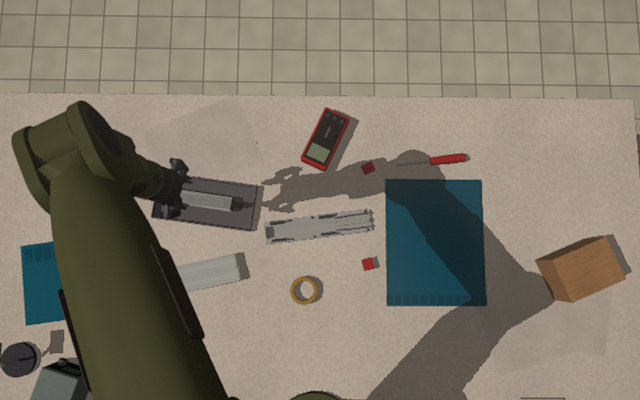

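```bash
python3 -c "
from rig import hand_in
print(hand_in())"
```

```text
the job is handed in; nothing more can be done
None
```

The job is done and handed in at about 60 s of the 210 s allowed. Only four relays were on the mat, and all four are in the tube.

- **Tube:** I lifted the top tube off the pile and seated it in the cradle with its open end to the track.
- **Relays:** I fed the four in pins down, each pushing the ones before it deeper.
- **Stopper:** I pushed it in until the push met firm resistance (about 13–17 N). The tube shifted about 2 mm along the cradle towards the end stop while I did so.
- **Tray:** I laid the full tube along the output tray and released it.

**Last checks**
- The wrist picture shows the tube flat and centred in the tray, with four relays in a row.
- The visible stopper tail measures 27 mm against a nominal 28 mm, and the nose about 21 mm against 20 mm. That fits the lip meeting the tube, within measuring error.
- The mat is empty, and the red look-alikes were not touched.
- By eye in the top and side pictures, the spare tubes, multimeter and tape are where they were. I did not re-measure the spares precisely at the end; one of their corner estimates moved by up to about 10 mm between tilted views, which I put down to the rough pixel reading.

The tool drifted to about 4° of tilt during the run. I corrected for it at each grasp and placing, and no check showed any effect from it.

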